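# Leak-check the reactor cover, then hold the vent open

### The arm

A 7-joint arm with a two-finger parallel gripper is mounted at the origin on the work surface. World frame = base frame: x ahead of the robot, y to its left, z up, the work surface at z = 0. Lengths are in m, angles in degrees, forces in N, time in s.
With the tool pointing down it reaches from about 0.425 to 0.95 m from the base axis. Payload 4.7 kg.
Tool frame: the origin (TCP) lies midway between the tips of the shut fingers; the grasp point (between the pads) lies 19 mm behind it; z points along the fingers, y is the direction in which the jaws open and shut (so a half turn about z gives the same grasp; the last joint's range is limited). The gripper opens to 85 mm and grips with 20 to 120 N. Pads are 22 mm wide; open, the fingers measure 114 mm over their backs; the gripper's body (76 mm by 85 mm) begins 54 mm behind the grasp point. The pads swing forward as they close: fully open they stand 13 mm farther back than shut.
Start: joints at [72.027, 26.849, -2.785, 87.806, 1.381, 65.374, -4.715], TCP at [0.19, -0.648, 0.197] pointing down, gripper open.
Joint ranges: [-148.3, 148.3], [-19.14, 114.17], [-79.39, 73.82], [5.75, 140.21], [-59.74, 239.74], [12.07, 113.84], [-152.46, 152.46]. Speed limits (degrees/s): [147.25, 147.25, 180, 180, 180, 180, 180].

### API

Orientations are given as a 3x3 rotation matrix whose columns are the frame's x, y, z axes.
In Python, from workcell import r, optics, workorder gives the robot as it stands. The module is installed in compiled form; this text tells all that it offers.
- The arm moves only by the tool carry_out, never from a script. Its argument "motion" is a list that holds one entry, the list of rows, each a list of 7 numbers: the shift along the tool's x, y, z in m, then the turn, a rotation vector about the tool's x, y, z in degrees, then the closure, from 0 (fully open) to 1 (shut). In form: [[[x, y, z, ax, ay, az, grip], ...]]. A call has 1 to 20 rows; each row is the pose to reach, as a shift and turn from the pose commanded when the call began, along the tool's axes at that moment; what a row does not reach only later rows make up. A row lasts 1/10 s, in which the tool goes at most 50 mm and 8.59 degrees, less where a joint would pass 70% of its speed; a pose out of reach is approached as far as the arm can. A call with a gripper value outside its range is refused whole. The fingers move at their own pace and stop on an object; "newtons" is the grip in N (left out, the last holds). Time passes only in rows, so rows that repeat a pose let the fingers close. It gives the time, the measured TCP pose, the force and the opening at its end, in the units of the state.
- r.state(): the state, without advancing time (a new reading comes with each control period).
- optics.grab_frame(name): name is "scene" or "top" or "wrist"; returns a dict with "color" (384x512x3 uint8, blue, green, red), "mtx" (3x3 intrinsics, pixels), "cam_to_world" (4x4, takes a point from camera to world coordinates); the wrist camera has in their place "mount" (4x4, takes a point from camera to tool coordinates, whose origin is the TCP and whose axes are the flange's). Camera axes: x right, y up, looking along -z (the intrinsics and any distortion apply to the point x, -y, -z); pixel columns grow to the right and rows downward; lengths in m; the calibration is good to about 2 mm. The wrist camera is an equidistant fisheye: a pixel r from the principal point sees the ray r / f radians off the axis. A picture is of the moment at which its call begins: read the wrist's pose just before it. There is no depth.
- workorder.hand_in(): hands the job in, once; it reports no verdict.
The state is a dict: "time_s": time; "joints": joint angles; "dq": joint speeds; "effort": joint torques, N m; "tool_pos": TCP position; "ee_rot": TCP orientation; "force": force on the tool from outside, world axes, zero at the start; "ft_torque": the same for the moment, N m; "width": finger opening in m.
Only numpy, scipy, OpenCV 4.12 (cv2) and the standard library are available. Lean on these libraries where they do the work, as an engineer would, in place of code of your own. Each camera call takes 0.05 s, during which the arm holds its last target.

### The job

Finish the leak check on the bench pressure reactor: take the pen-shaped leak probe from its dock, draw its tip slowly (about 3 cm a second) along the cover joint on the robot's side, just off the joint without pressing, from the gauge end to the other end, and stand the probe back in its dock. Then let the test gas out: flip the yellow safety catch right over off the vent lever, pull the red lever towards the robot to its stop, and finish while still holding it open with the gripper, because it springs shut when let go. Do not pull on the lever while the catch is on, and leave the other things on the bench where they are.

Things in the scene. Friction and masses are not known exactly. Their poses are not given: they have to be found in the camera images.
- reactor: fixed reactor: metal block 160 (x) x 220 (y) x 90 mm tall on a 180 x 240 mm foot, steel cover plate 120 x 180 x 28 mm bolted on its middle (bolt heads to 127 mm), leaving a 20 mm ledge all round at 90 mm height. Fittings on the cover's rear half: gauge at the +y end up to 242 mm, others up to 170 mm. Origin under the centre at bench level; x away from the robot, y to the gauge end, z up
- joint_0 (a point): point on the cover joint (dark line where the cover's edge meets the ledge) on the robot's side, reactor x = -60 mm, 90 mm above the bench, 84 mm from the middle towards the gauge end (the cover's corner is 6 mm further). Axes as the reactor: -x points out over the ledge towards the robot, y runs along the joint
- joint_1 (a point): point on the joint, half way from joint_0 to joint_2
- joint_2 (a point): middle of the joint to be checked; axes as the reactor
- joint_3 (a point): point on the joint, half way from joint_2 to joint_4
- joint_4 (a point): point on the joint near its other end (84 mm from the middle)
- dock: fixed grey dock, 60 (x) x 66 (y) x 90 mm tall on a 72 x 78 mm foot. Socket open at the top, 36 (x) x 42 (y) mm, 30 mm deep, whose ledge at 60 mm height carries the shoulder of the probe's handle; below it a 20 x 20 mm shaft for the snout. Origin under the centre at bench level, z up
- probe: loose leak probe, about 110 g, standing tip down in the dock: blue handle 24 (x) x 30 (y) mm from 55 to 175 mm above the tip; steel snout 6 mm thick at the tip, 12 mm from 38 to 55 mm. Origin at the tip, z up along the handle. In the dock the tip is 5 mm and the handle's top 180 mm above the bench; the handle is free from 90 mm up
- probe_tip (a point): end of the probe's snout (same point as the probe's origin)
- valve: fixed vent valve on a 190 x 140 mm plate: steel ball valve with red-sleeved lever and yellow catch. Origin on the lever's vertical axis, at bench level; y points along the shut lever from its axis to its free end, -x is the way the lever is pulled, z up
- vent_lever (a joint): lever angle, rad: 0 shut (along the valve's y), 1.4 open at its stop (counter-clockwise from above, nearly along the valve's -x). A spring closes it: 0.24 N m at 0, 0.8 N m at 1.4 (7 N at the sleeve). While the catch is on, the lever can move only some 0.05 rad
- lever_grip (a point): middle of the lever's red sleeve, 120 mm from its axis and 120 mm above the bench; y points out along the lever. The sleeve is 18 mm wide, 16 mm tall, 70 mm long, from 80 to 150 mm from the axis, with free space of 100 mm below
- catch (a joint): angle of the yellow catch, rad: 0 locked over the lever, 1.35 flipped right over against its stop, counted as over from 1.1; past about 0.8 it falls over and stays. Turns easily (about 1 N at the tab) about a level axis along the valve's x, at valve y = 35 mm, 105 mm above the bench: its upper end tips towards the valve's -y
- catch_tab (a point): middle of the top edge of the catch's upright thumb tab: locked, at valve x = 12, y = 63 mm, 175 mm above the bench. Tab 24 mm wide (x), 8 thick (y), 37 tall, on a bridge over the lever at 135 mm, with a prong (x = -17 to -12 mm) in front of the lever. Pushed level on its +y face towards -y, 15 mm below the top, for 60 mm, the catch tips over
- wrench: loose spanner about 170 mm long, lying; a bystander, to be left where it is
- sample_jar: loose amber glass jar, 40 mm across, 55 mm tall; a bystander, to be left where it is
- beaker: loose glass beaker, 70 mm across, 90 mm tall; a bystander, to be left where it is
- wash_bottle: loose white bottle, 66 mm across, 170 mm tall; a bystander, to be left where it is
- screwdriver: loose screwdriver about 180 mm long, lying; a bystander, to be left where it is
- bolt_tray: loose steel tray 120 x 90 x 30 mm; a bystander, to be left where it is
- gasket_ring: loose copper gasket ring, 90 mm across, 6 mm thick; a bystander, to be left where it is
Things that resemble listed ones, but are neither listed nor needed, are in the scene too. Of the things like the probe, leave any that is turquoise; of the rest the smaller one is meant. Leave any green look-alike of the dock alone.

How it is judged (in metres and radians):
On the way, in this order (a step that is already met when the one before it is completed fails the run):
1. probe tip within 12 mm of the cover joint, at the gauge end, and moving slowly, the probe roughly upright (distance between probe_tip and joint_0 below 0.012 m and linear speed of probe below 0.08 m/s and angle between probe's own z axis and vertical below 0.8 rad), for 0.06 s.
2. probe tip within 12 mm of the cover joint, a quarter of the way, and moving slowly, the probe roughly upright (distance between probe_tip and joint_1 below 0.012 m and linear speed of probe below 0.08 m/s and angle between probe's own z axis and vertical below 0.8 rad), for 0.06 s.
3. probe tip within 12 mm of the cover joint, half way, and moving slowly, the probe roughly upright (distance between probe_tip and joint_2 below 0.012 m and linear speed of probe below 0.08 m/s and angle between probe's own z axis and vertical below 0.8 rad), for 0.06 s.
4. probe tip within 12 mm of the cover joint, three quarters of the way, and moving slowly, the probe roughly upright (distance between probe_tip and joint_3 below 0.012 m and linear speed of probe below 0.08 m/s and angle between probe's own z axis and vertical below 0.8 rad), for 0.06 s.
5. probe tip within 12 mm of the cover joint, at the far end, and moving slowly, the probe roughly upright (distance between probe_tip and joint_4 below 0.012 m and linear speed of probe below 0.08 m/s and angle between probe's own z axis and vertical below 0.8 rad), for 0.06 s.
6. probe standing in its dock again, let go (horizontal distance between probe and dock below 0.015 m and height (world z) of probe below 0.015 m and angle between probe's own z axis and vertical below 0.2 rad and contact force between probe and the fingers below 0.2 N and linear speed of probe below 0.03 m/s), for 0.2 s.
7. safety catch flipped right over, the lever still shut (value of joint catch above 1.1 rad and value of joint vent_lever below 0.1 rad), for 0.2 s.
8. vent lever pulled to its stop (value of joint vent_lever above 1.2 rad and value of joint catch above 1 rad), for 0.3 s.
At the end, for the whole second after the job is handed in: the gripper's fingers hold the lever at 1.2 rad or more (stop at 1.4), pressing with over 2 N; the catch is flipped over (1.0 rad or more); the probe stands free and fully down in its dock (within 15 mm of its centre, upright within 0.2 rad) (all of step 8 and velocity of joint vent_lever below 0.3 rad/s and contact force between the fingers and valve above 2 N and horizontal distance between probe and dock below 0.015 m and height (world z) of probe below 0.015 m and angle between probe's own z axis and vertical below 0.2 rad and contact force between probe and the fingers below 0.2 N); the arm keeps its last pose, push and grip.
It fails at once if the probe tip runs faster than 8 cm/s along the joint (within 12 mm of its line) (x of probe_tip in the frame of joint_2 between -0.012 and 0.004 m and y of probe_tip in the frame of joint_2 between -0.08 and 0.08 m and z of probe_tip in the frame of joint_2 below 0.012 m and linear speed of probe above 0.08 m/s).
It fails at once if the probe is pressed on the reactor with more than 10 N (contact force between probe and reactor above 10 N).
It fails at once if the lever is forced while the catch is still on (value of joint vent_lever above 0.025 rad and value of joint catch below 0.4 rad).
It fails at once if another thing on the bench is pushed by more than 30 mm (distance of any of wrench, sample_jar, beaker, wash_bottle, screwdriver, bolt_tray, gasket_ring from where it was at the start of the episode above 0.03 m).
It also fails if it takes over 72 s, if anything falls off the work surface, if the arm or the gripper's body presses on something with over 40 N, if the wrist force passes 120 N, or if a joint passes its speed limit or range.

## Working session

There is one attempt and no reset: what is moved stays moved. The work goes in short steps, Python scripts to look and compute and a tool call to move; the robot and the scene stay as the last step left them, time stands still between calls to the robot, and variables do not carry over. Pictures are saved under pics/ and viewed, and the job is handed in when it is done.

Besides the shell and the picture viewer there is one more tool, called by a JSON object that holds its "op" and its "data". carry_out: Moves the arm, as the interface text tells. Its arguments: {"type":"object","properties":{"motion":{"type":"array"},"newtons":{"type":"number"}},"required":["motion"]}

```bash
mkdir -p pics; python3 - <<'E'
from workcell import r, optics, workorder
import cv2
s=r.state()
for k,v in s.items(): print(k,v)
for n in ["scene","top","wrist"]:
    f=optics.grab_frame(n); cv2.imwrite(f"pics/{n}0.png",f["color"])
    print(n,{k:v for k,v in f.items() if k!="color"})
E
```

```text
time_s 0.0
joints [72.0244442  26.90015683 -2.78327448 87.87436358  1.37879832 65.37552084
 -4.71490768]
dq [-0.06428532  0.19301503  0.07663543  0.02691172 -0.07182347  0.06309331
 -0.00201602]
effort [ 3.39074340e-04 -5.10310864e+01 -4.65853431e-02 -2.37710220e+01
  1.05706425e-02  7.54602224e-03  1.98832140e-05]
tool_pos [ 0.1894938  -0.64716538  0.19622316]
ee_rot [[ 9.59705729e-01  2.81006279e-01 -6.20881970e-04]
 [ 2.81006960e-01 -9.59703774e-01  1.93764837e-03]
 [-5.13714106e-05 -2.03404440e-03 -9.99997930e-01]]
force [-0.24412248 -0.53429046  0.32942707]
ft_torque [0.02559037 0.04281882 0.0540502 ]
width 0.08516127669699253
scene {'mtx': array([[496.430678  ,   0.        , 267.61892147],
       [  0.        , 496.430678  , 196.87245362],
       [  0.        ,   0.        ,   1.        ]]), 'cam_to_world': array([[ 0.59675913, -0.64075487,  0.48302353,  1.25624416],
       [ 0.80235637,  0.48409642, -0.34910588, -0.56450254],
       [-0.01013867,  0.59588913,  0.80300271,  1.32993426],
       [ 0.        ,  0.        ,  0.        ,  1.        ]])}
top {'mtx': array([[442.75205
[... 219 characters left out ...]
   [-0.99972672,  0.01365134,  0.018977  , -0.00396588],
       [ 0.01960774,  0.04765849,  0.99867122,  1.607993  ],
       [ 0.        ,  0.        ,  0.        ,  1.        ]])}
wrist {'mtx': array([[297.31863964,   0.        , 257.24107968],
       [  0.        , 297.31863964, 194.48064416],
       [  0.        ,   0.        ,   1.        ]]), 'mount': array([[ 6.12343806e-04,  9.60012484e-01,  2.79956526e-01,
         7.07165414e-02],
       [ 9.99999150e-01, -2.65665914e-04, -1.27627206e-03,
        -7.42466359e-04],
       [-1.15086220e-03,  2.79957070e-01, -9.60011830e-01,
        -1.76502713e-01],
       [ 0.00000000e+00,  0.00000000e+00,  0.00000000e+00,
         1.00000000e+00]])}
```

```bash
python3 - <<'E'
import cv2
for n in ["scene","top"]:
    im=cv2.imread(f"pics/{n}0.png"); cv2.imwrite(f"pics/{n}0b.png",cv2.resize(im,(800,600),interpolation=cv2.INTER_CUBIC))
E
```

```text
(no output)
```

View pics/scene0b.png

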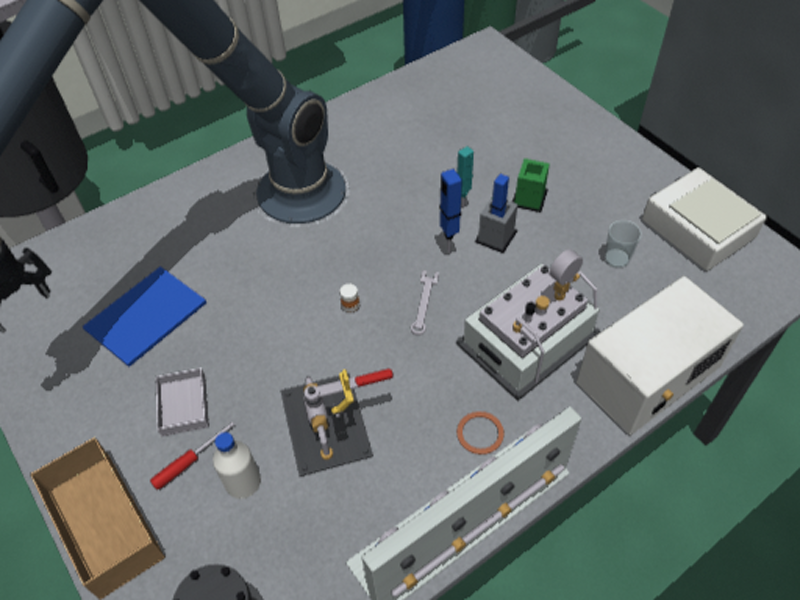

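View pics/top0b.png

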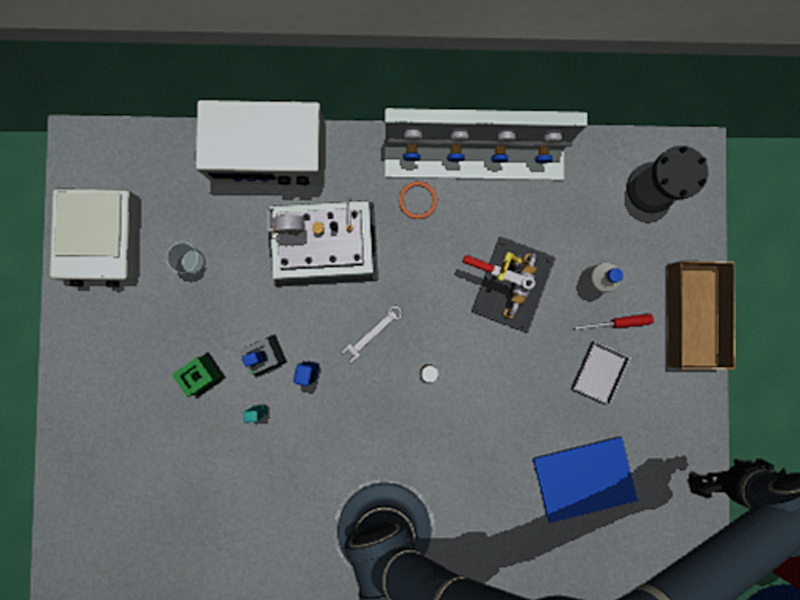

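View pics/wrist0.png

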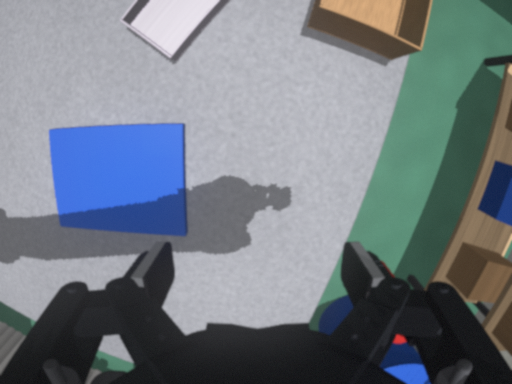

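```bash
cat > h.py <<'E'
import numpy as np, cv2
from workcell import r, optics, workorder
def ray(f,u,v):
    K=f["mtx"];M=f["cam_to_world"]
    d=np.array([(u-K[0,2])/K[0,0],-(v-K[1,2])/K[1,1],-1.])
    d=M[:3,:3]@d; return M[:3,3],d/np.linalg.norm(d)
def onz(f,u,v,z):
    o,d=ray(f,u,v); return o+d*(z-o[2])/d[2]
def tri(rays):
    A=np.zeros((3,3));b=np.zeros(3)
    for o,d in rays:
        P=np.eye(3)-np.outer(d,d);A+=P;b+=P@o
    p=np.linalg.solve(A,b)
    res=[np.linalg.norm((np.eye(3)-np.outer(d,d))@(p-o)) for o,d in rays]
    return p,res
def proj(f,p):
    K=f["mtx"];M=f["cam_to_world"];c=M[:3,:3].T@(np.array(p)-M[:3,3])
    return K[0,0]*c[0]/-c[2]+K[0,2],K[1,1]*-c[1]/-c[2]+K[1,2]
def wproj(f,T,p):
    # T: 4x4 tool pose
    c=np.linalg.inv(T@f["mount"])@np.append(p,1); x,y,z=c[0],-c[1],-c[2]
    th=np.arctan2(np.hypot(x,y),z);ph=np.arctan2(y,x);K=f["mtx"]
    return K[0,0]*th*np.cos(ph)+K[0,2],K[1,1]*th*np.sin(ph)+K[1,2]
def wray(f,T,u,v):
    K=f["mtx"];x=(u-K[0,2])/K[0,0];y=(v-K[1,2])/K[1,1];th=np.hypot(x,y);ph=np.arctan2(y,x)
    d=np.array([np.sin(th)*np.cos(ph),-np.sin(th)*np.sin(ph),-np.cos(th)])
    M=T@f["mount"]; return M[:3,3],M[:3,:3]@d
def tool():
    s=r.state();T=np.eye(4);T[:3,:3]=s["ee_rot"];T[:3,3]=s["tool_pos"];return T
def wgrab(name):
    T=tool();f=optics.grab_frame("wrist");cv2.imwrite(name,f["color"]);np.savez(name+".npz",T=T,mount=f["mount"],mtx=f["mtx"]);return f,T
def crop(im,x0,y0,x1,y1,k,name):
    cv2.imwrite(name,cv2.resize(im[y0:y1,x0:x1],None,fx=k,fy=k,interpolation=cv2.INTER_CUBIC))
E
python3 - <<'E'
import cv2,pickle
from h import *
F={n:optics.grab_frame(n) for n in ["scene","top"]}
pickle.dump(F,open("F.pkl","wb"))
crop(F["scene"]["color"],270,80,360,170,7,"pics/s_dock.png")
crop(F["top"]["color"],100,205,220,285,6,"pics/t_dock.png")
E
```

```text
(no output)
```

View pics/s_dock.png

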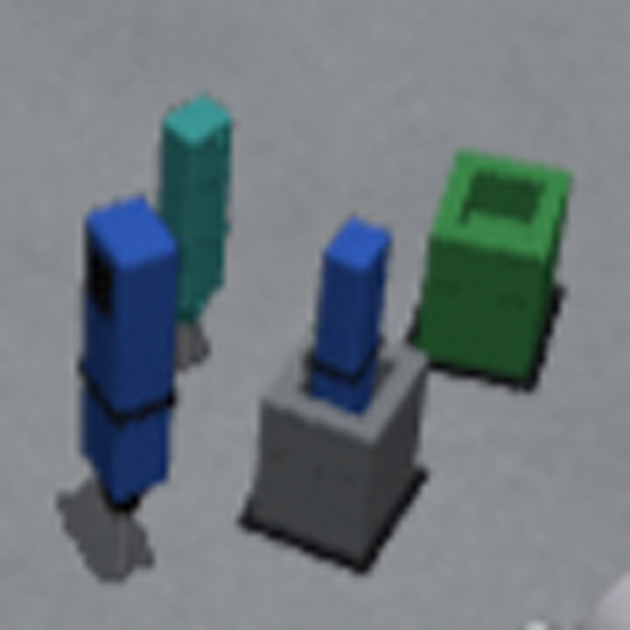

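View pics/t_dock.png

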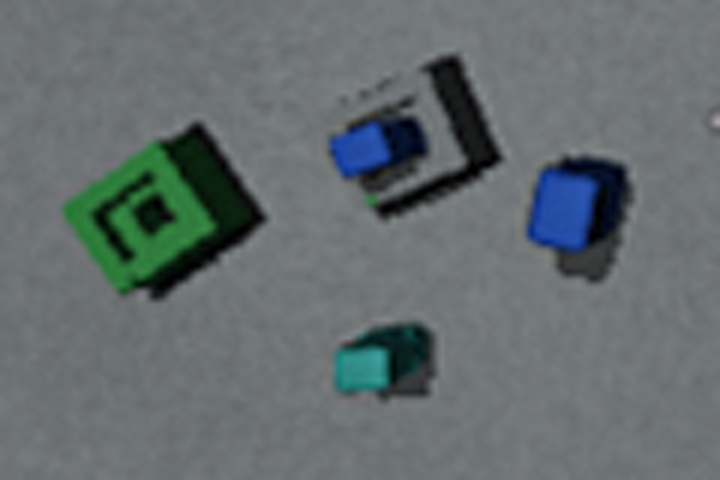

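```bash
python3 - <<'E'
import pickle
from h import *
F=pickle.load(open("F.pkl","rb"));S,T=F["scene"],F["top"]
np.set_printoptions(precision=4,suppress=True)
def cs(x,y): return 270+(x+.5)/7-.5,80+(y+.5)/7-.5
def ct(x,y): return 100+(x+.5)/6-.5,205+(y+.5)/6-.5
print("dock top scene L,F,R @0.09");
q=[onz(S,*cs(*p),.09) for p in [(262,400),(368,442),(428,352)]]
for a in q: print(a)
print(np.linalg.norm(q[0]-q[1]),np.linalg.norm(q[1]-q[2]), "center",(q[0]+q[2])/2)
print("foot top: @0"); q=[onz(T,*ct(*p),.004) for p in [(458,54),(500,158),(383,216)]]
for a in q: print(a)
print(np.linalg.norm(q[0]-q[1]),np.linalg.norm(q[1]-q[2]),"center",(q[0]+q[2])/2)
for z,im,f in[("t",T["color"],T),("s",S["color"],S)]:
    hsv=cv2.cvtColor(im,cv2.COLOR_BGR2HSV)
    m=((hsv[...,0]>105)&(hsv[...,0]<125)&(hsv[...,1]>130)&(hsv[...,2]>(150 if z=="t" else 170))).astype(np.uint8)
    n,l,st,c=cv2.connectedComponentsWithStats(m)
    for i in range(1,n):
        if st[i,4]>15: print(z,st[i],c[i], onz(f,*c[i],.18))
# probe top quads in top crop
for nm,pp in [("top",[(330,140),(378,122),(392,158),(345,178)])]:
    q=[onz(T,*ct(*p),.18) for p in pp]; print(nm,q,[np.linalg.norm(q[i]-q[(i+1)%4]) for i in range(4)],np.mean(q,0))
q=[onz(S,*cs(*p),.18) for p in [(323,248),(368,268),(390,232),(352,215)]]
print(q,[np.linalg.norm(q[i]-q[(i+1)%4]) for i in range(4)],np.mean(q,0))
E
```

```text
dock top scene L,F,R @0.09
[0.3862 0.2345 0.09  ]
[0.4386 0.2576 0.09  ]
[0.4106 0.3201 0.09  ]
0.0572492862468266 0.06852354796603151 center [0.3984 0.2773 0.09  ]
foot top: @0
[0.4428 0.2572 0.004 ]
[0.3808 0.2307 0.004 ]
[0.3454 0.2999 0.004 ]
0.06738661816309117 0.07768294506244484 center [0.3941 0.2785 0.004 ]
t [391 172   8   8  53] [394.1321 175.5472] [ 0.5767 -0.4765  0.18  ]
t [156 226   8   8  43] [159.4186 229.5349] [0.3926 0.2801 0.18  ]
t [189 234  10  12  87] [193.2414 239.6552] [0.3615 0.1714 0.18  ]
t [ 343  281   60   48 1691] [371.343 302.165] [ 0.1685 -0.4021  0.18  ]
s [284 109  10   8  53] [288.6981 112.6226] [0.3288 0.1974 0.18  ]
s [317 112   8   6  27] [320.5185 114.4074] [0.3986 0.2754 0.18  ]
s [  66  174   64   58 1637] [ 96.4374 202.4423] [ 0.284  -0.4689  0.18  ]
s [138 278  10   8  73] [142.5616 281.4521] [ 0.588  -0.4823  0.18  ]
top [array([0.3975, 0.2956, 0.18  ]), array([0.4074, 0.2703, 0.18  ]), array([0.3884, 0.2624, 0.18  ]), array([0.3774, 0.2872, 0.18  ])] [np.float64(0.027156323873911748), np.float64(0.02063309886067819), np.float64(0.027034197790605813), np.float64(0.021808545587233535)] [0.3927 0.2789 0.18  ]
[array([0.3912, 0.2611, 0.18  ]), array([0.414 , 0.2693, 0.18  ]), array([0.402 , 0.2931, 0.18  ]), array([0.3825, 0.2862, 0.18  ])] [np.float64(0.02427206616879225), np.float64(0.026609241707149955), np.float64(0.020711591714783997), np.float64(0.026585800243147908)] [0.3974 0.2774 0.18  ]
```

```bash
python3 - <<'E'
import pickle
from h import *
F=pickle.load(open("F.pkl","rb"));S,T=F["scene"],F["top"]
crop(T["color"],165,120,250,190,9,"pics/t_rea.png")
crop(S["color"],285,155,395,255,7,"pics/s_rea.png")
crop(T["color"],285,140,365,220,7,"pics/t_val.png")
crop(S["color"],175,225,260,310,7,"pics/s_val.png")
E
```

```text
(no output)
```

View pics/t_rea.png

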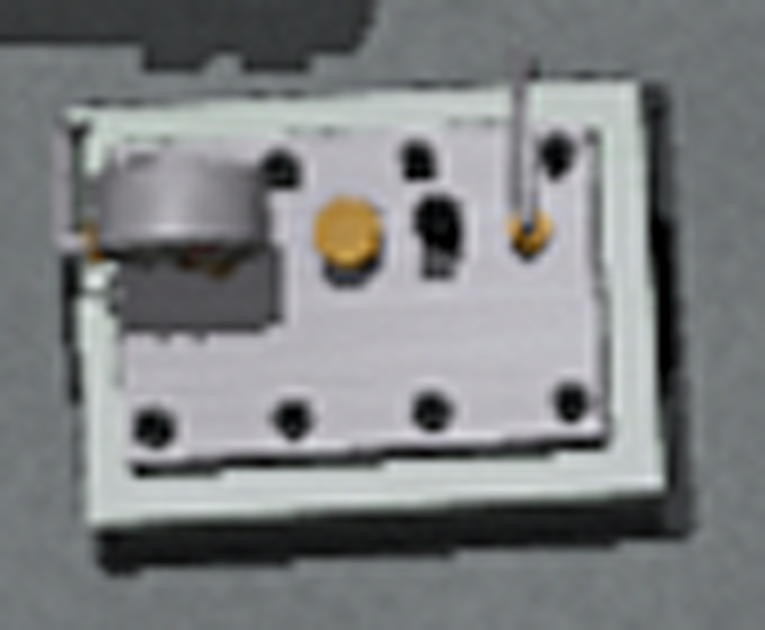

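View pics/s_rea.png

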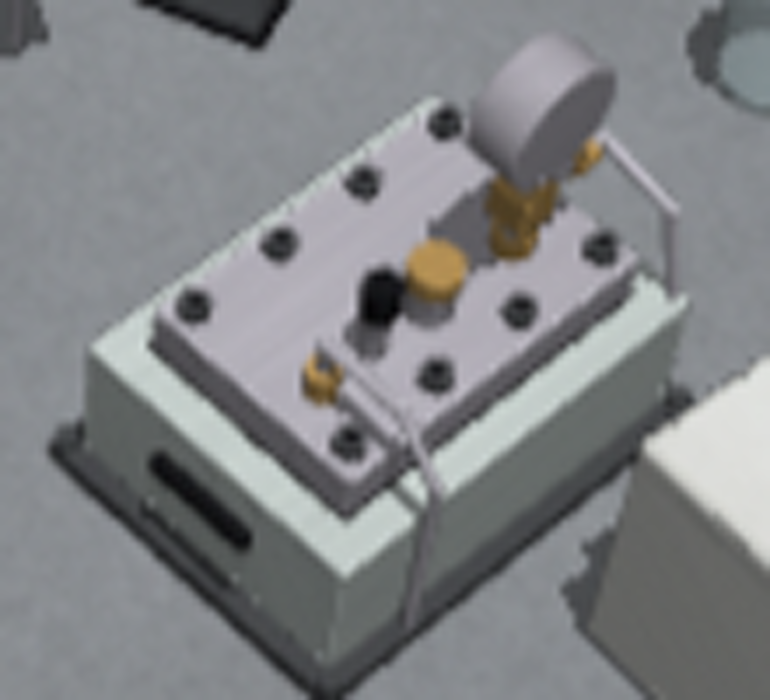

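View pics/t_val.png

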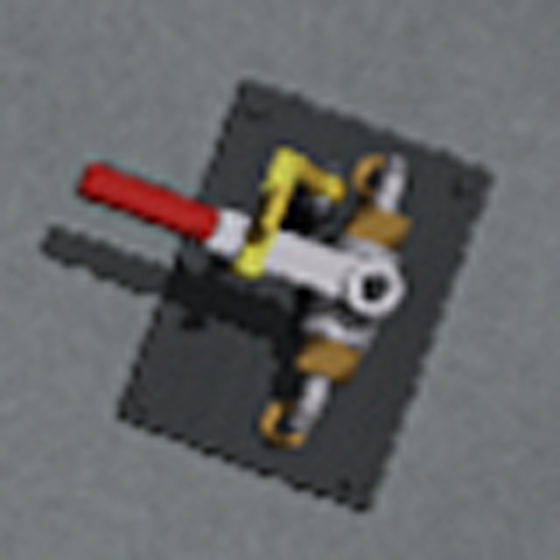

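View pics/s_val.png

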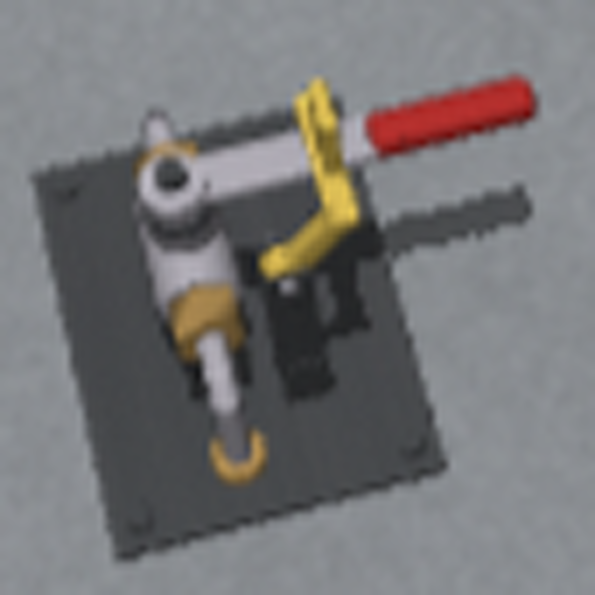

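```bash
python3 - <<'E'
import pickle
from h import *
np.set_printoptions(precision=4,suppress=True)
F=pickle.load(open("F.pkl","rb"));S,T=F["scene"],F["top"]
def C(x0,y0,k): return lambda p:(x0+(p[0]+.5)/k-.5,y0+(p[1]+.5)/k-.5)
tr=C(165,120,9);sr=C(285,155,7);tv=C(285,140,7);sv=C(175,225,7)
def rep(n,f,c,pts,z):
    q=[onz(f,*c(p),z) for p in pts]; print(n); 
    for i,a in enumerate(q):
        d=q[(i+1)%len(q)]-a; print("  ",a,"->len %.4f ang %.1f"%(np.linalg.norm(d),np.degrees(np.arctan2(d[1],d[0]))))
    print("   mean",np.mean(q,0), "diag mid",(q[0]+q[2])/2 if len(q)>2 else "")
rep("T ledge NL NR FR FL",T,tr,[(92,525),(664,488),(641,82),(66,108)],.09)
rep("T cover NL NR FR",T,tr,[(131,457),(605,436),(592,128)],.118)
rep("S ledge nearL(-y -x),far(-y,+x),(+y+x)",S,sr,[(88,348),(343,577),(687,300)],.09)
rep("S cover (-x-y),(+x-y),(+x+y)",S,sr,[(158,318),(347,495),(635,258)],.118)
rep("S cover bottom (-x-y),(+x-y)",S,sr,[(152,345),(347,514)],.09)
rep("T bolts near z.127",T,tr,[(154,428),(293,419),(432,411),(571,402)],.127)
rep("T plate",T,tv,[(240,80),(495,178),(368,512),(116,415)],.005)
rep("S plate",S,sv,[(33,177),(115,560),(447,467)],.005)
# valve by triangulation
for n,a,b in [("hub",(372,286),(171,178)),("tip",(83,180),(532,97)),("sleeve in",(214,226),(372,137)),("tab top",(288,155),(318,85))]:
    print(n,tri([ray(T,*tv(a)),ray(S,*sv(b))]))
E
```

```text
T ledge NL NR FR FL
   [0.5655 0.2497 0.09  ] ->len 0.2180 ang -85.5
   [0.5828 0.0324 0.09  ] ->len 0.1565 ang 4.1
   [0.7388 0.0435 0.09  ] ->len 0.2200 ang 93.6
   [0.7252 0.263  0.09  ] ->len 0.1602 ang -175.2
   mean [0.6531 0.1472 0.09  ] diag mid [0.6522 0.1466 0.09  ]
T cover NL NR FR
   [0.5892 0.231  0.118 ] ->len 0.1772 ang -86.6
   [0.5996 0.0541 0.118 ] ->len 0.1164 ang 3.3
   [0.7158 0.0608 0.118 ] ->len 0.2122 ang 126.7
   mean [0.6349 0.1153 0.118 ] diag mid [0.6525 0.1459 0.118 ]
S ledge nearL(-y -x),far(-y,+x),(+y+x)
   [0.5879 0.03   0.09  ] ->len 0.1569 ang 4.1
   [0.7444 0.0414 0.09  ] ->len 0.2172 ang 94.5
   [0.7271 0.2579 0.09  ] ->len 0.2670 ang -121.4
   mean [0.6865 0.1098 0.09  ] diag mid [0.6575 0.144  0.09  ]
S cover (-x-y),(+x-y),(+x+y)
   [0.6087 0.0507 0.118 ] ->len 0.1180 ang 2.3
   [0.7267 0.0555 0.118 ] ->len 0.1828 ang 95.5
   [0.709  0.2374 0.118 ] ->len 0.2119 ang -118.3
   mean [0.6815 0.1145 0.118 ] diag mid [0.6589 0.144  0.118 ]
S cover bottom (-x-y),(+x-y)
   [0.6035 0.0535 0.09  ] ->len 0.1186 ang 4.8
   [0.7217 0.0634 0.09  ] ->len 0.1186
[... 607 characters left out ...]
0.005 ]
S plate
   [ 0.4583 -0.3275  0.005 ] ->len 0.1889 ang -20.4
   [ 0.6354 -0.3933  0.005 ] ->len 0.1407 ang 70.3
   [ 0.6829 -0.2609  0.005 ] ->len 0.2343 ang -163.5
   mean [ 0.5922 -0.3272  0.005 ] diag mid [ 0.5706 -0.2942  0.005 ]
hub (array([ 0.5624, -0.3042,  0.1215]), [np.float64(7.624898672108423e-05), np.float64(7.624898672114166e-05)])
tip (array([ 0.6132, -0.1641,  0.1126]), [np.float64(0.0010565027169503983), np.float64(0.0010565027169503274)])
sleeve in (array([ 0.5913, -0.2278,  0.1154]), [np.float64(0.0006981114753670062), np.float64(0.0006981114753667838)])
tab top (array([ 0.613 , -0.2523,  0.2067]), [np.float64(0.004770119862811654), np.float64(0.004770119862811553)])
```

{"op": "carry_out", "data": {"motion": [[[0.005, 0, -0.02, 0, 0, 0, 0], [0.02, -0.005, -0.05, 0, 0, -3, 0], [0.05, -0.015, -0.08, 0, 0, -7, 0], [0.085, -0.03, -0.11, 0, 0, -12, 0], [0.12, -0.047, -0.135, 0, 0, -17, 0], [0.155, -0.065, -0.155, 0, 0, -22, 0], [0.19, -0.08, -0.175, 0, 0, -27, 0], [0.225, -0.097, -0.19, 0, 0, -31, 0], [0.26, -0.115, -0.2, 0, 0, -35, 0], [0.295, -0.132, -0.203, 0, 0, -39, 0], [0.33, -0.15, -0.203, 0, 0, -43, 0], [0.365, -0.166, -0.203, 0, 0, -46, 0], [0.395, -0.18, -0.203, 0, 0, -48, 0], [0.415, -0.19, -0.203, 0, 0, -49.5, 0], [0.425, -0.196, -0.203, 0, 0, -50, 0], [0.427, -0.196, -0.203, 0, 0, -50, 0], [0.427, -0.196, -0.203, 0, 0, -50, 0], [0.427, -0.196, -0.203, 0, 0, -50, 0]]]}}

```text
time_s: 2.05
tool_pos: [0.5432, -0.3417, 0.4004]
ee_rot: [[0.405, 0.914, -0.001], [0.914, -0.405, -0.001], [-0.001, -0.0, -1.0]]
force: [-0.2, 0.9, -0.1]
width: 0.0852
```

```bash
python3 - <<'E'
from h import *
f,T=wgrab("pics/w1.png"); print(T); s=r.state(); print(s["joints"],s["time_s"])
cv2.imwrite("pics/w1b.png",cv2.resize(f["color"],(800,600),interpolation=cv2.INTER_CUBIC))
E
```

```text
[[ 4.04767648e-01  9.14419351e-01 -6.32903269e-04  5.43162534e-01]
 [ 9.14418711e-01 -4.04768120e-01 -1.09116049e-03 -3.41696051e-01]
 [-1.25395733e-03 -1.37072126e-04 -9.99999204e-01  4.00351773e-01]
 [ 0.00000000e+00  0.00000000e+00  0.00000000e+00  1.00000000e+00]]
[ 43.08540643  19.77224076 -21.35080595  73.5809532    7.13703857
  87.92823441  -1.23982726] 2.1
```

View pics/w1b.png

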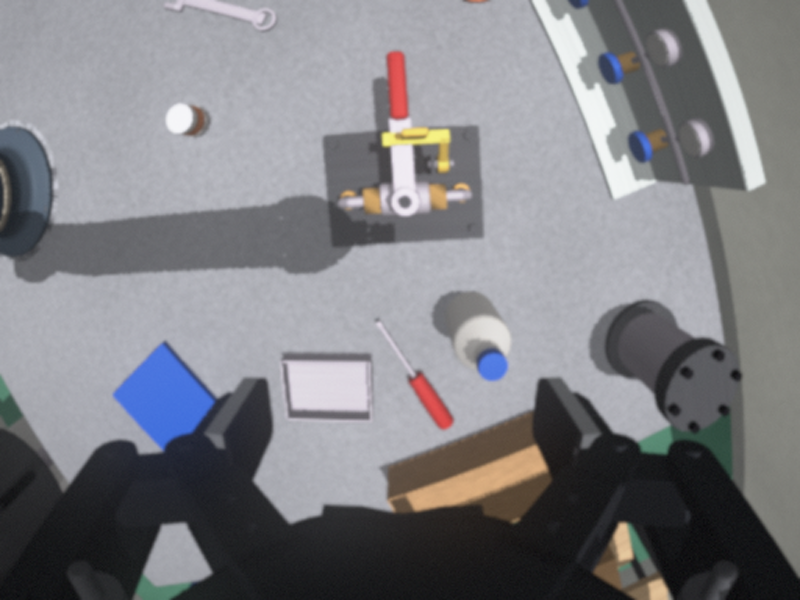

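```bash
python3 - <<'E'
import pickle
from h import *
np.set_printoptions(precision=4,suppress=True)
F=pickle.load(open("F.pkl","rb"));S,T=F["scene"],F["top"]
im=cv2.imread("pics/w1.png");d=np.load("pics/w1.png.npz")
f={"mount":d["mount"],"mtx":d["mtx"]};TT=d["T"]
k=1.5625
w=lambda p:((p[0]+.5)/k-.5,(p[1]+.5)/k-.5)
def oz(p,z):
    o,dd=wray(f,TT,*p);return o+dd*(z-o[2])/dd[2]
for n,p,z in [("hub",(404,201),.13),("tip",(396,53),.122),("sl in",(401,118),.122),("plate TL",(323,137),.005),("TR",(478,126),.005),("BR",(484,237),.005),("BL",(331,246),.005),("tabtop",(415,131),.175)]: print(n,oz(w(p),z))
hsv=cv2.cvtColor(im,cv2.COLOR_BGR2HSV)
m=((hsv[...,0]<6)|(hsv[...,0]>174))&(hsv[...,1]>150); m[100:]=0
ys,xs=np.nonzero(m); c=cv2.minAreaRect(np.c_[xs,ys].astype(np.float32)); print(c,oz(c[0],.123))
o=np.array(c[0])
# sleeve centre in T and S
P=[]
for nm,g in (("T",T),("S",S)):
    hsv=cv2.cvtColor(g["color"],cv2.COLOR_BGR2HSV); m=(((hsv[...,0]<6)|(hsv[...,0]>174))&(hsv[...,1]>150)).astype(np.uint8)
    n,l,st,cc=cv2.connectedComponentsWithStats(m)
    for i in range(1,n):
        if st[i,4]>40: print(nm,st[i],cc[i],onz(g,*cc[i],.123))
E
```

```text
hub [ 0.5617 -0.3028  0.13  ]
tip [ 0.6141 -0.1652  0.122 ]
sl in [ 0.5918 -0.2275  0.122 ]
plate TL [ 0.5014 -0.1964  0.005 ]
TR [ 0.6795 -0.2603  0.005 ]
BR [ 0.6329 -0.391   0.005 ]
BL [ 0.4529 -0.3242  0.005 ]
tabtop [ 0.5958 -0.2483  0.175 ]
((253.78680419921875, 54.015228271484375), (40.325828552246094, 8.834633827209473), 85.91438293457031) [ 0.6016 -0.1955  0.123 ]
T [296 164  20  11  93] [305.7742 168.5376] [ 0.601  -0.1955  0.123 ]
T [392 201  26   9 160] [404.95   205.1125] [ 0.482  -0.5319  0.123 ]
T [495 356  17  21 204] [505.4118 365.25  ] [-0.047  -0.8671  0.123 ]
S [228 236  23  11 133] [239.0902 241.1654] [ 0.6071 -0.198   0.123 ]
S [ 97 288  29  25 247] [110.6478 300.3198] [ 0.5532 -0.5717  0.123 ]
```

{"op": "carry_out", "data": {"motion": [[[0.015, -0.008, 0, 0, 0, -2, 0], [0.045, -0.026, 0, 0, 0, -5, 0], [0.08, -0.046, 0, 0, 0, -8, 0], [0.115, -0.066, 0, 0, 0, -11, 0], [0.15, -0.087, 0, 0, 0, -14, 0], [0.185, -0.107, 0, 0, 0, -17, 0], [0.22, -0.127, 0, 0, 0, -20, 0], [0.255, -0.147, 0, 0, 0, -23, 0], [0.29, -0.167, 0, 0, 0, -26, 0], [0.32, -0.185, 0, 0, 0, -28, 0], [0.34, -0.196, 0, 0, 0, -29.5, 0], [0.348, -0.201, 0, 0, 0, -30, 0], [0.348, -0.201, 0, 0, 0, -30, 0], [0.348, -0.201, 0, 0, 0, -30, 0]]]}}

```text
time_s: 3.5
tool_pos: [0.5005, 0.0578, 0.4001]
ee_rot: [[-0.107, 0.994, -0.0], [0.994, 0.107, -0.001], [-0.001, -0.0, -1.0]]
force: [-0.5, -0.8, 0.2]
width: 0.0853
```

```bash
python3 - <<'E'
from h import *
f,T=wgrab("pics/w2.png"); print(T); s=r.state(); print(s["joints"],s["time_s"])
cv2.imwrite("pics/w2b.png",cv2.resize(f["color"],(800,600),interpolation=cv2.INTER_CUBIC))
crop(f["color"],110,30,260,180,5,"pics/w2c.png")
crop(f["color"],260,60,420,180,5,"pics/w2d.png")
E
```

```text
[[-1.07247655e-01  9.94232296e-01 -2.84911294e-04  5.00478234e-01]
 [ 9.94231938e-01  1.07247351e-01 -9.26671263e-04  5.77922071e-02]
 [-8.90770516e-04 -3.82651228e-04 -9.99999530e-01  4.00069702e-01]
 [ 0.00000000e+00  0.00000000e+00  0.00000000e+00  1.00000000e+00]]
[ 23.71214661   6.73511112 -38.86347912  90.53155841   4.27538757
  84.26743044  -9.27737273] 3.55
```

View pics/w2b.png

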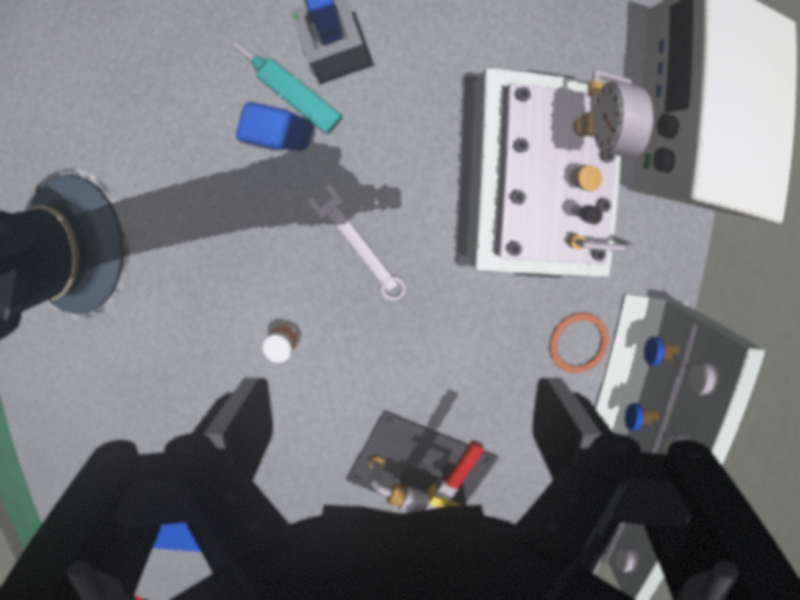

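```bash
python3 - <<'E'
from h import *
import pickle
F={n:optics.grab_frame(n) for n in ["scene","top"]}
pickle.dump(F,open("F2.pkl","wb"))
crop(F["scene"]["color"],260,70,380,180,6,"pics/s_dock2.png")
crop(F["top"]["color"],100,205,220,285,6,"pics/t_dock2.png")
E
```

```text
(no output)
```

View pics/s_dock2.png

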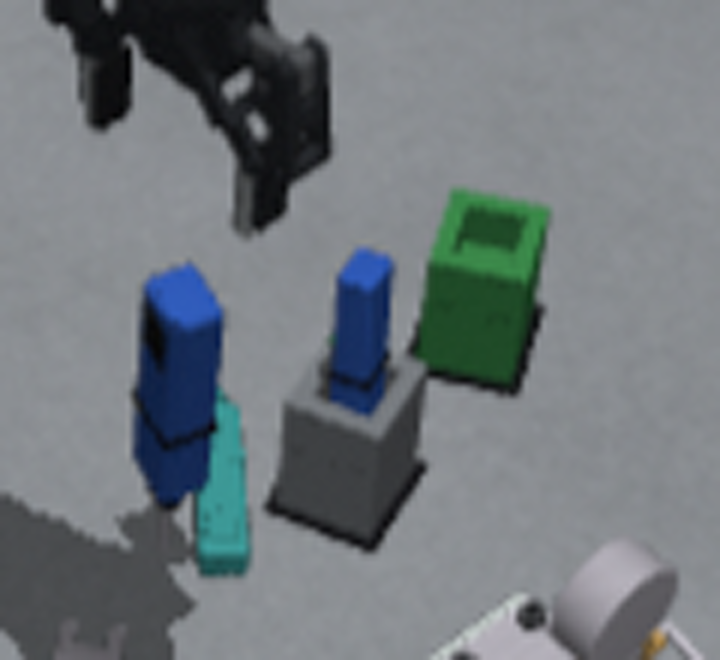

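View pics/t_dock2.png

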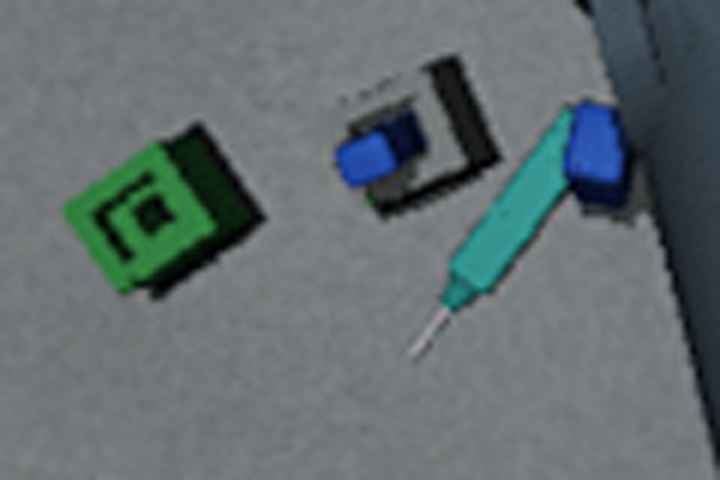

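View pics/w2d.png

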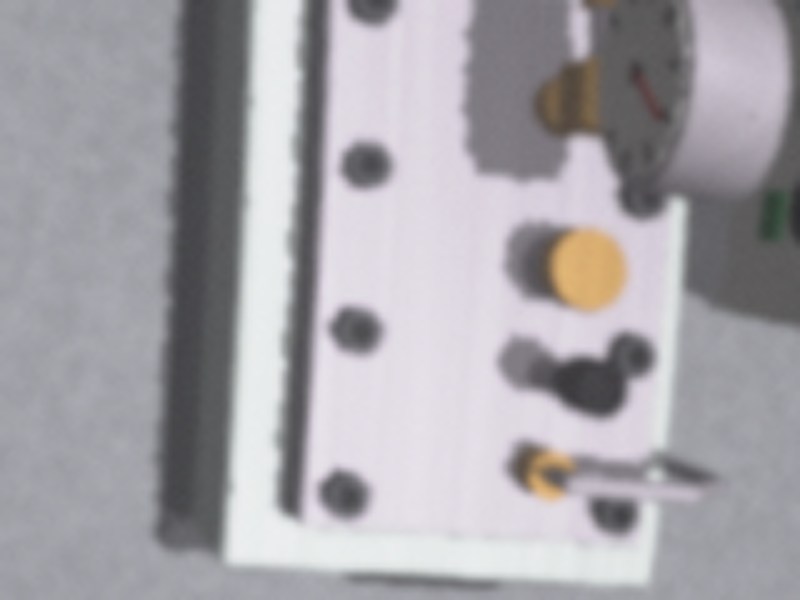

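```bash
python3 - <<'E'
import pickle
from h import *
np.set_printoptions(precision=4,suppress=True)
F=pickle.load(open("F2.pkl","rb"));S,T=F["scene"],F["top"]
d=np.load("pics/w2.png.npz");f={"mount":d["mount"],"mtx":d["mtx"]};TT=d["T"]
c=lambda p:(260+(p[0]+.5)/5-.5,60+(p[1]+.5)/5-.5)
def oz(p,z):
    o,dd=wray(f,TT,*p);return o+dd*(z-o[2])/dd[2]
B=[oz(c(p),.127) for p in [(371,2),(366,165),(356,330),(343,494)]]
print("bolts",np.array(B)); dd=B[0]-B[3]; ang=np.degrees(np.arctan2(dd[1],dd[0]))-90; print(np.linalg.norm(dd),ang)
J=[oz(c(p),.09) for p in [(302,60),(297,200),(290,340),(282,480),(281,508)]]; print("joint",np.array(J))
L=[oz(c(p),.09) for p in [(250,60),(243,200),(235,400),(227,562),(648,583)]]; print("ledge edge",np.array(L))
# local coords in hypothesised frame
def loc(p,o,a):
    a=np.radians(a);R=np.array([[np.cos(a),-np.sin(a)],[np.sin(a),np.cos(a)]]);return (np.array(p)[:2]-o)@R
for o,a in [((.6525,.146),4.4)]:
    for q in B+J+L: print(loc(q,np.array(o),a))
# probe in dock by top 
hsv=cv2.cvtColor(T["color"],cv2.COLOR_BGR2HSV)
m=((hsv[...,0]>105)&(hsv[...,0]<125)&(hsv[...,1]>130)&(hsv[...,2]>150)).astype(np.uint8)
n,l,st,cc=cv2.connectedComponentsWithStats(m)
for i in range(1,n):
    if st[i,4]>15 and cc[i][0]<200: print(st[i],cc[i],onz(T,*cc[i],.18))
E
```

```text
bolts [[0.5988 0.2214 0.127 ]
 [0.603  0.1704 0.127 ]
 [0.6065 0.1194 0.127 ]
 [0.61   0.0681 0.127 ]]
0.15369667888355085 4.190112971855186
joint [[0.5866 0.2053 0.09  ]
 [0.5904 0.1585 0.09  ]
 [0.5941 0.112  0.09  ]
 [0.598  0.0651 0.09  ]
 [0.5991 0.0557 0.09  ]]
ledge edge [[0.5695 0.2025 0.09  ]
 [0.5726 0.1558 0.09  ]
 [0.5784 0.0898 0.09  ]
 [0.5834 0.0351 0.09  ]
 [0.7394 0.0467 0.09  ]]
[-0.0478  0.0793]
[-0.0475  0.0281]
[-0.0479 -0.023 ]
[-0.0483 -0.0744]
[-0.0611  0.0641]
[-0.0609  0.0172]
[-0.0608 -0.0294]
[-0.0605 -0.0764]
[-0.0602 -0.086 ]
[-0.0784  0.0627]
[-0.0789  0.0159]
[-0.0782 -0.0504]
[-0.0774 -0.1053]
[ 0.079  -0.1057]
[194 223   9  12  77] [198.5974 228.7532] [0.3965 0.155  0.18  ]
[157 228   8   7  43] [160.4884 231.1628] [0.3874 0.2765 0.18  ]
```

View pics/w2c.png

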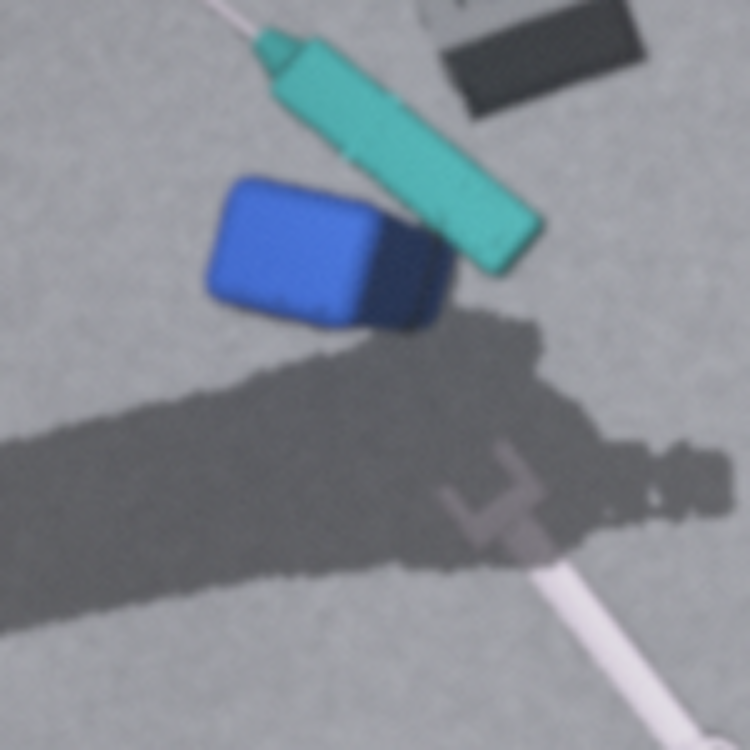

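{"op": "carry_out", "data": {"motion": [[[0.02, -0.008, 0.005, 0, 0, -3, 0], [0.055, -0.021, 0.015, 0, 0, -8, 0], [0.09, -0.035, 0.025, 0, 0, -13, 0], [0.125, -0.048, 0.035, 0, 0, -16, 0], [0.142, -0.054, 0.04, 0, 0, -18, 0], [0.144, -0.055, 0.04, 0, 0, -18, 0], [0.144, -0.055, 0.04, 0, 0, -18, 0]]]}}

```text
time_s: 4.35
tool_pos: [0.4302, 0.196, 0.3605]
ee_rot: [[-0.411, 0.912, 0.001], [0.912, 0.411, -0.001], [-0.001, 0.0, -1.0]]
force: [-0.6, -0.3, 1.1]
width: 0.0855
```

```bash
python3 - <<'E'
from h import *
f,T=wgrab("pics/w3.png"); print(T); s=r.state(); print(s["joints"],s["time_s"])
cv2.imwrite("pics/w3b.png",cv2.resize(f["color"],(800,600),interpolation=cv2.INTER_CUBIC))
E
```

```text
[[-4.10893196e-01  9.11683301e-01  5.82862547e-04  4.30191364e-01]
 [ 9.11683138e-01  4.10893514e-01 -6.13072737e-04  1.96006717e-01]
 [-7.98422617e-04  2.79478539e-04 -9.99999642e-01  3.60465662e-01]
 [ 0.00000000e+00  0.00000000e+00  0.00000000e+00  1.00000000e+00]]
[ 15.32316579   4.5622926  -47.22042385  97.87363242   3.44888322
  79.02895751  -8.30703691] 4.4
```

View pics/w3b.png

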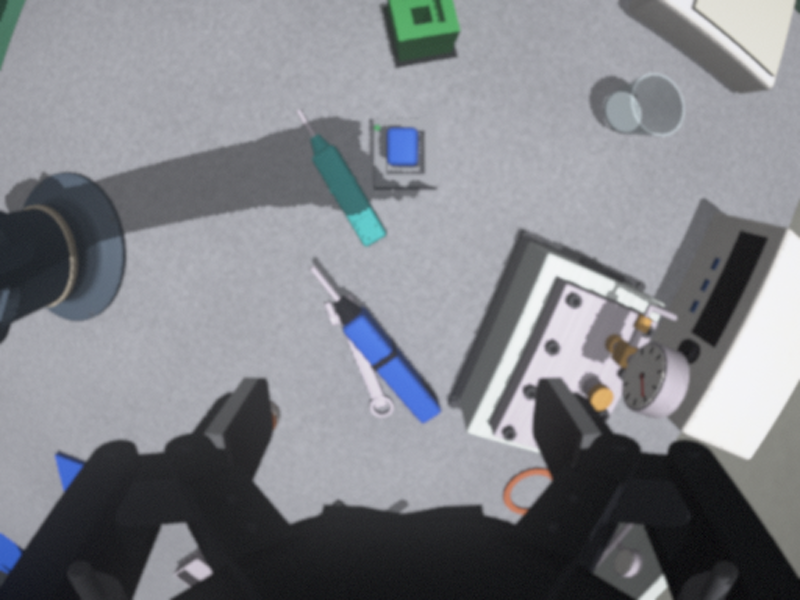

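```bash
python3 - <<'E'
from h import *
import pickle
np.set_printoptions(precision=4,suppress=True)
k=1.5625
w=lambda p:((p[0]+.5)/k-.5,(p[1]+.5)/k-.5)
def L(n):
    d=np.load(n+".npz");return {"mount":d["mount"],"mtx":d["mtx"]},d["T"]
def oz(ft,p,z):
    o,dd=wray(*ft,*p);return o+dd*(z-o[2])/dd[2]
a=L("pics/w2.png");b=L("pics/w3.png")
print("ring",oz(a,w((393,288)),.004),oz(b,w((381,405)),.004))
print("fork",oz(a,w((327,200)),.004),oz(b,w((333,308)),.004))
f=optics.grab_frame("top"); crop(f["color"],100,180,280,285,4,"pics/t3.png")
im=cv2.imread("pics/w3.png"); crop(im,215,60,295,140,8,"pics/w3c.png")
hsv=cv2.cvtColor(im,cv2.COLOR_BGR2HSV)
m=((hsv[...,0]>105)&(hsv[...,0]<125)&(hsv[...,1]>130)&(hsv[...,2]>130)).astype(np.uint8); m[120:]=0
ys,xs=np.nonzero(m);R=cv2.minAreaRect(np.c_[xs,ys].astype(np.float32));print(R)
print("probe top c",oz(b,R[0],.18)); bx=cv2.boxPoints(R); q=[oz(b,p,.18) for p in bx]
for i in range(4):
    d=q[(i+1)%4]-q[i];print(q[i],np.linalg.norm(d),np.degrees(np.arctan2(d[1],d[0])))
E
```

```text
ring [ 0.4964 -0.0179  0.004 ] [ 0.4958 -0.0169  0.004 ]
fork [0.4035 0.0853 0.004 ] [0.3905 0.0801 0.004 ]
((257.0, 93.5), (23.0, 18.0), 90.0)
probe top c [0.3921 0.279  0.18  ]
[0.3767 0.2874 0.18  ] 0.02119321555145439 24.284943855957437
[0.396  0.2961 0.18  ] 0.027712484739653646 -65.6046416511883
[0.4075 0.2708 0.18  ] 0.021291897794412106 -155.71312431656338
[0.3881 0.2621 0.18  ] 0.02771318816251076 114.19133432877192
```

View pics/t3.png

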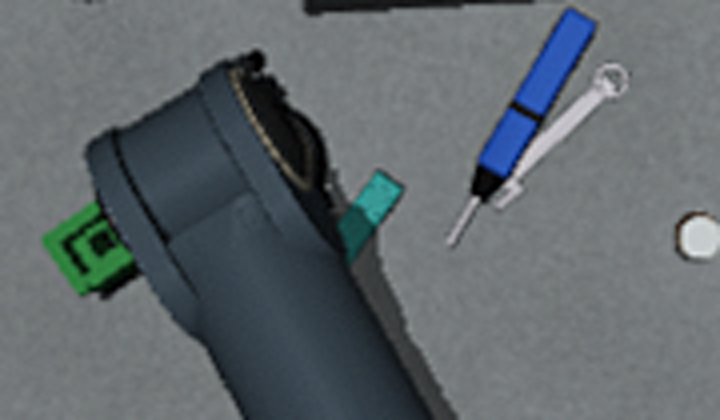

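View pics/w3c.png

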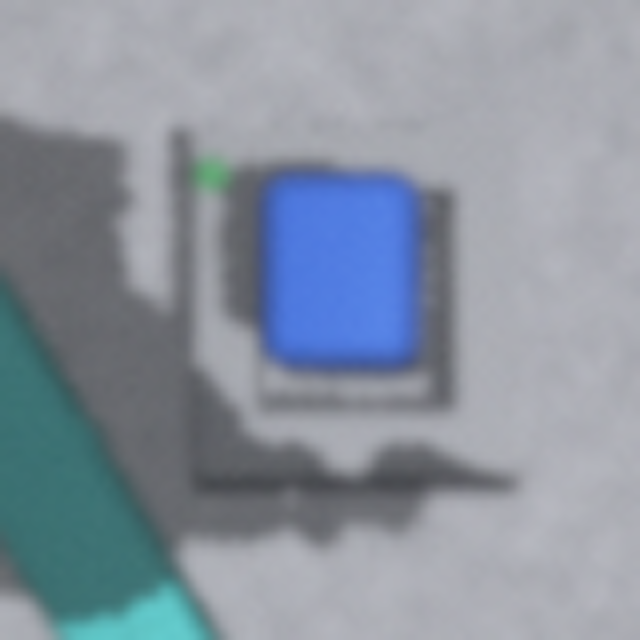

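```bash
python3 - <<'E'
from h import *
np.set_printoptions(precision=4,suppress=True)
d=np.load("pics/w3.png.npz");b=({"mount":d["mount"],"mtx":d["mtx"]},d["T"])
def oz(p,z):
    o,dd=wray(*b,215+(p[0]+.5)/8-.5,60+(p[1]+.5)/8-.5);return o+dd*(z-o[2])/dd[2]
a=np.radians(24.2);X=np.array([np.cos(a),np.sin(a)]);Y=np.array([-X[1],X[0]])
def show(n,p,z):
    q=oz(p,z)[:2]; print(n,q,"x' %.4f y' %.4f"%(q@X,q@Y))
show("right rim",(455,290),.09);show("bottom rim",(345,408),.09)
show("left outer top",(190,300),.09);show("left outer foot",(172,300),.004);show("bottom outer",(345,475),.09);show("bottom foot",(345,490),.004)
show("probe c",(340,271),.18)
for n,p in [("dock T",(.3941,.2785)),("dock S-bias",(.3934,.279))]:
    q=np.array(p);print(n,q@X,q@Y)
E
```

```text
right rim [0.4109 0.2891] x' 0.4933 y' 0.0953
bottom rim [0.4015 0.2605] x' 0.4730 y' 0.0730
left outer top [0.367  0.2673] x' 0.4443 y' 0.0934
left outer foot [0.3569 0.2669] x' 0.4350 y' 0.0971
bottom outer [0.4067 0.249 ] x' 0.4730 y' 0.0604
bottom foot [0.4094 0.2435] x' 0.4732 y' 0.0543
probe c [0.3921 0.2791] x' 0.4721 y' 0.0938
dock T 0.4736301027083708 0.09247478471701424
dock S-bias 0.47319658014397104 0.09321779089878948
```

{"op": "carry_out", "data": {"motion": [[[0.02, 0, 0.01, 0, 0, 0, 0.2], [0.05, 0, 0.03, 0, 0, 0, 0.2], [0.08, 0, 0.05, 0, 0, 0, 0.2], [0.09, 0, 0.07, 0, 0, 0, 0.2], [0.091, 0, 0.09, 0, 0, 0, 0.2], [0.091, 0, 0.115, 0, 0, 0, 0.2], [0.091, 0, 0.14, 0, 0, 0, 0.2], [0.091, 0, 0.14, 0, 0, 0, 0.2], [0.091, 0, 0.14, 0, 0, 0, 0.2]]]}}

```text
time_s: 5.35
tool_pos: [0.3932, 0.2791, 0.2207]
ee_rot: [[-0.41, 0.912, -0.0], [0.912, 0.41, 0.0], [0.0, 0.0, -1.0]]
force: [0.5, -0.0, 0.6]
width: 0.0683
```

```bash
python3 - <<'E'
from h import *
f,T=wgrab("pics/w4.png"); print(T[:3,3]); s=r.state(); print(s["joints"],s["time_s"],s["width"])
cv2.imwrite("pics/w4b.png",cv2.resize(f["color"],(800,600),interpolation=cv2.INTER_CUBIC))
g=optics.grab_frame("scene"); crop(g["color"],230,40,400,170,4,"pics/s4.png")
for x,y,z in [(.392,.279,.18)]: print(wproj(f,T,(x,y,z)))
E
```

```text
[0.39324268 0.27912135 0.22072391]
[  4.06593618  13.12838996 -51.09176988 109.31983796  11.48712889
  62.71748344 -27.37334065] 5.4 0.06819231557676597
(np.float64(256.08302575787155), np.float64(204.35566926697982))
```

View pics/w4b.png

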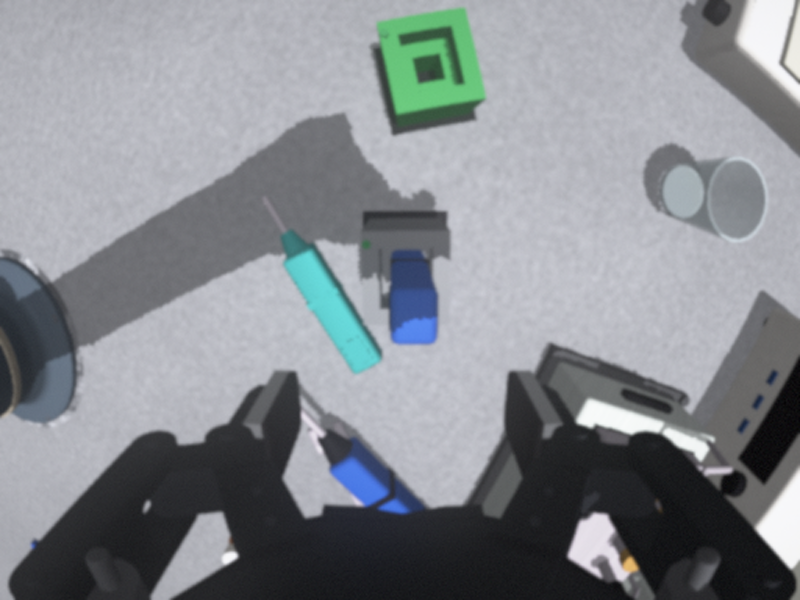

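View pics/s4.png

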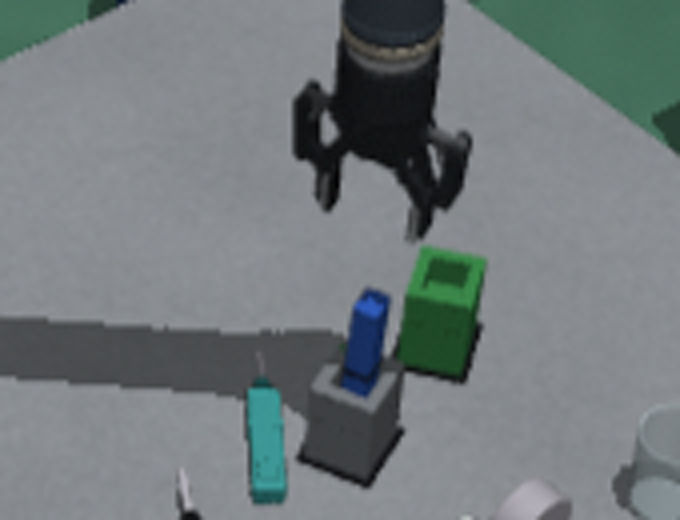

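{"op": "carry_out", "data": {"motion": [[[0, 0.001, 0.01, 0, 0, 0, 0.2], [0, 0.002, 0.03, 0, 0, 0, 0.2], [0, 0.002, 0.05, 0, 0, 0, 0.2], [0, 0.002, 0.07, 0, 0, 0, 0.2], [0, 0.002, 0.09, 0, 0, 0, 0.2], [0, 0.002, 0.1, 0, 0, 0, 0.2], [0, 0.002, 0.103, 0, 0, 0, 0.2], [0, 0.002, 0.103, 0, 0, 0, 0.2]]]}}

```text
time_s: 6.25
tool_pos: [0.3942, 0.2808, 0.1175]
ee_rot: [[-0.412, 0.911, 0.0], [0.911, 0.412, 0.0], [0.0, 0.0, -1.0]]
force: [0.1, 0.3, 0.8]
width: 0.0686
```

```bash
python3 - <<'E'
from h import *
f,T=wgrab("pics/w5.png"); print(T[:3,3]); s=r.state(); print(s["joints"],s["time_s"],s["width"],s["force"])
cv2.imwrite("pics/w5b.png",cv2.resize(f["color"],(800,600),interpolation=cv2.INTER_CUBIC))
E
```

```text
[0.39416772 0.28078706 0.11749985]
[ -1.20822633  20.98956548 -47.56667641 116.10757965  19.90256257
  51.03703636 -35.29782381] 6.3 0.06838689887906908 [-0.60798659  0.11391772 -0.17565983]
```

View pics/w5b.png

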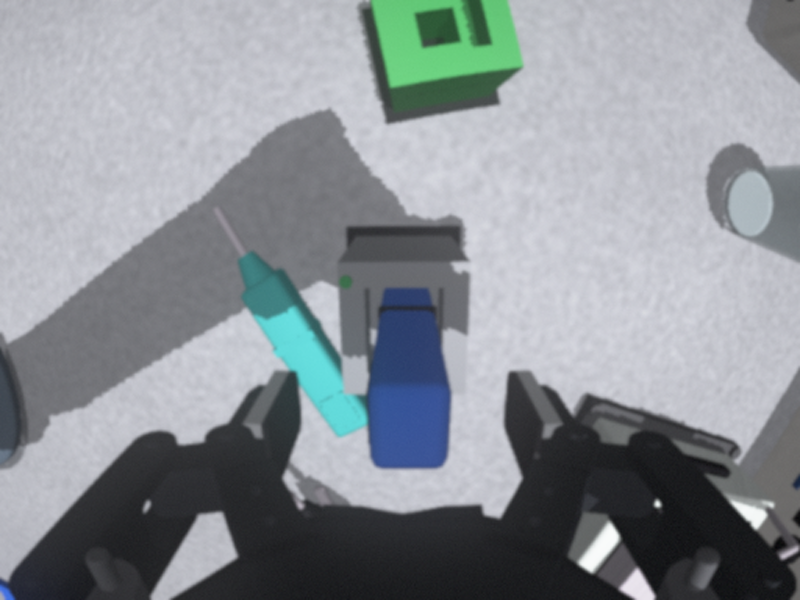

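{"op": "carry_out", "data": {"motion": [[[0, 0, 0, 0, 0, 0, 0.5], [0, 0, 0, 0, 0, 0, 0.8], [0, 0, 0, 0, 0, 0, 1], [0, 0, 0, 0, 0, 0, 1], [0, 0, 0, 0, 0, 0, 1], [0, 0, 0, 0, 0, 0, 1], [0, 0, 0, 0, 0, 0, 1]]], "newtons": 40}}

```text
time_s: 7.0
tool_pos: [0.3945, 0.2809, 0.1178]
ee_rot: [[-0.412, 0.911, 0.001], [0.911, 0.412, 0.001], [0.0, 0.001, -1.0]]
force: [1.2, -0.4, 4.8]
width: 0.0235
```

```bash
python3 - <<'E'
from h import *
f,T=wgrab("pics/w6.png"); print(T[:3,3]); s=r.state(); print(s["joints"],s["time_s"],s["width"],s["force"])
cv2.imwrite("pics/w6b.png",cv2.resize(f["color"],(800,600),interpolation=cv2.INTER_CUBIC))
E
```

```text
[0.39452592 0.2808955  0.11778334]
[ -1.21250648  21.00204984 -47.55623221 116.1161554   19.92639982
  51.02385263 -35.30988908] 7.05 0.02341151000672625 [ 1.06552054 -0.57187025  5.41672348]
```

View pics/w6b.png

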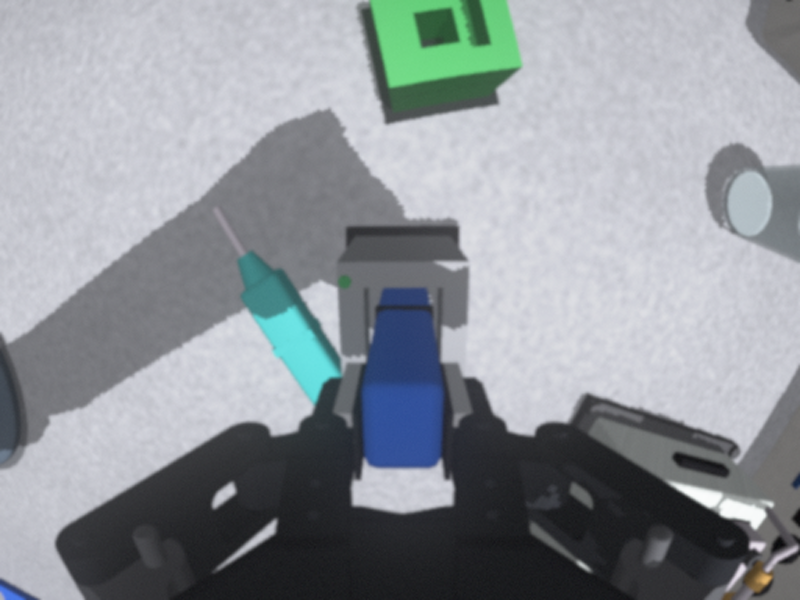

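{"op": "carry_out", "data": {"motion": [[[0, 0, -0.005, 0, 0, 0, 1], [0, 0, -0.015, 0, 0, 0, 1], [0, 0, -0.03, 0, 0, 0, 1], [0, 0, -0.05, 0, 0, 0, 1], [0, 0, -0.07, 0, 0, 0, 1], [0, 0, -0.09, 0, 0, 0, 1], [0, 0, -0.11, 0, 0, 0, 1], [0, 0, -0.13, 0, 0, 0, 1], [0, 0, -0.15, 0, 0, 0, 1], [0, 0, -0.16, 0, 0, 0, 1], [0, 0, -0.16, 0, 0, 0, 1], [0, 0, -0.16, 0, 0, 0, 1]]]}}

```text
time_s: 8.25
tool_pos: [0.3936, 0.2801, 0.2769]
ee_rot: [[-0.412, 0.911, -0.0], [0.911, 0.412, -0.001], [-0.001, -0.001, -1.0]]
force: [-0.4, 1.1, -1.0]
width: 0.0234
```

```bash
python3 - <<'E'
from h import *
f,T=wgrab("pics/w7.png"); print(T); s=r.state(); print(s["joints"],s["time_s"],s["width"],s["force"])
cv2.imwrite("pics/w7b.png",cv2.resize(f["color"],(800,600),interpolation=cv2.INTER_CUBIC))
print(wproj(f,T,T[:3,3]+T[:3,2]*.1125))
g=optics.grab_frame("scene");cv2.imwrite("pics/s7.png",g["color"]);crop(g["color"],270,40,370,140,7,"pics/s7c.png")
print(proj(g,T[:3,3]+T[:3,2]*.1125))
E
```

```text
[[-4.11705059e-01  9.11317024e-01 -4.75128817e-04  3.93611358e-01]
 [ 9.11317010e-01  4.11704654e-01 -7.64204675e-04  2.80097961e-01]
 [-5.00819985e-04 -7.47619904e-04 -9.99999595e-01  2.76879029e-01]
 [ 0.00000000e+00  0.00000000e+00  0.00000000e+00  1.00000000e+00]]
[  6.01273265  10.10892387 -52.04094906 104.61299688   8.4881913
  69.43761947 -24.28693002] 8.3 0.023157049362892618 [ 0.7013806  -0.32755741 -1.61697437]
(np.float64(257.54484483510896), np.float64(182.29235338405718))
(np.float64(320.2319596071947), np.float64(116.40078172551203))
```

View pics/w7b.png

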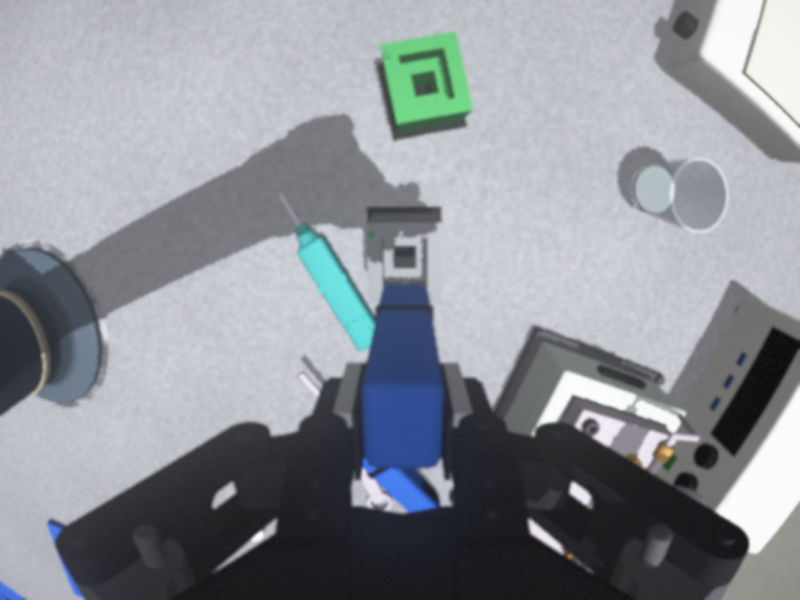

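View pics/s7c.png

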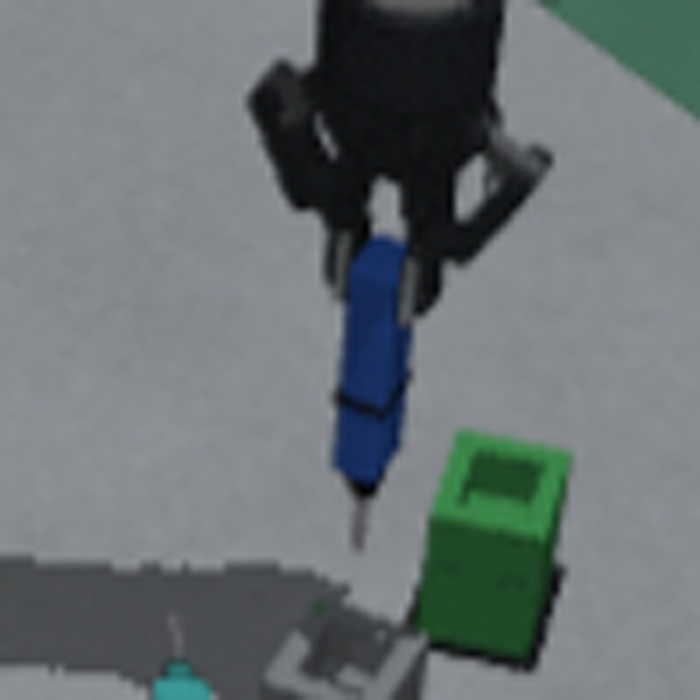

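```bash
python3 - <<'E'
from h import *
np.set_printoptions(precision=4,suppress=True)
g=optics.grab_frame("scene")
p=(270+358.5/7-.5,40+549/7-.5)
q=onz(g,*p,.1644); print(p,q, q-np.array([.005,-.002,0]))
g=optics.grab_frame("top");cv2.imwrite("pics/t7.png",g["color"])
E
```

```text
(320.7142857142857, 117.92857142857143) [0.4    0.2766 0.1644] [0.395  0.2786 0.1644]
```

{"op": "carry_out", "data": {"motion": [[[-0.005, 0.006, 0, -0.5, -0.2, 0, 1], [-0.018, 0.018, 0, -1.5, -0.5, 0, 1], [-0.034, 0.035, 0.001, -3, -1.1, 0, 1], [-0.05, 0.052, 0.003, -4.7, -1.7, 0, 1], [-0.066, 0.069, 0.008, -6.4, -2.3, 0, 1], [-0.082, 0.086, 0.014, -8.2, -3, 0, 1], [-0.097, 0.101, 0.021, -9.8, -3.5, 0, 1], [-0.107, 0.111, 0.026, -10.9, -3.9, 0, 1], [-0.1117, 0.1156, 0.027, -11.3, -4.1, 0, 1], [-0.1117, 0.1156, 0.027, -11.3, -4.1, 0, 1], [-0.1117, 0.1156, 0.027, -11.3, -4.1, 0, 1]]]}}

```text
time_s: 9.55
tool_pos: [0.5451, 0.227, 0.2506]
ee_rot: [[-0.405, 0.89, 0.208], [0.912, 0.411, 0.016], [-0.071, 0.196, -0.978]]
force: [-0.3, 0.0, -0.8]
width: 0.0234
```

```bash
python3 - <<'E'
from h import *
np.set_printoptions(precision=4,suppress=True)
f,T=wgrab("pics/w8.png"); print(T); s=r.state(); print(s["joints"],s["time_s"],s["width"],s["force"])
cv2.imwrite("pics/w8b.png",cv2.resize(f["color"],(800,600),interpolation=cv2.INTER_CUBIC))
tip=T[:3,3]+T[:3,2]*.1128; print("tip",tip,wproj(f,T,tip))
g=optics.grab_frame("scene");cv2.imwrite("pics/s8.png",g["color"]);crop(g["color"],285,120,395,220,7,"pics/s8c.png")
t=optics.grab_frame("top");crop(t["color"],150,120,250,200,8,"pics/t8c.png")
u=proj(g,tip);u2=proj(g,tip+[.005,-.002,0]);print("scene crop", [(u[0]-285)*7,(u[1]-120)*7],[(u2[0]-285)*7,(u2[1]-120)*7])
E
```

```text
[[-0.4051  0.8903  0.2079  0.5451]
 [ 0.9115  0.4109  0.0165  0.227 ]
 [-0.0707  0.1961 -0.978   0.2506]
 [ 0.      0.      0.      1.    ]]
[  8.8902  15.6203 -46.3917 102.9431  20.8191  57.2212 -21.0138] 9.6 0.023123035425671633 [ 0.5303  0.1605 -0.4865]
tip [0.5685 0.2288 0.1403] (np.float64(257.52084403364756), np.float64(182.2377748179108))
scene crop [np.float64(407.42834691116286), np.float64(280.8641130617109)] [np.float64(411.55286324419717), np.float64(289.6368129112685)]
```

View pics/w8b.png

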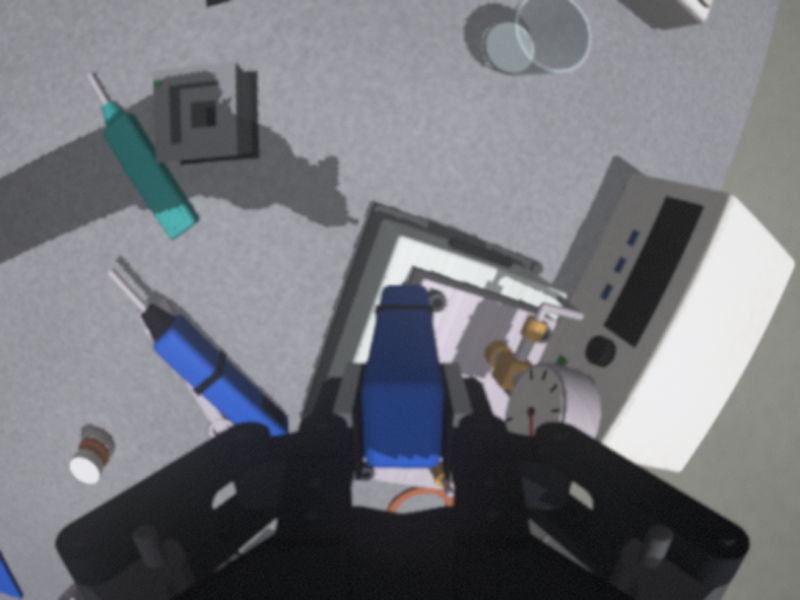

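View pics/s8c.png

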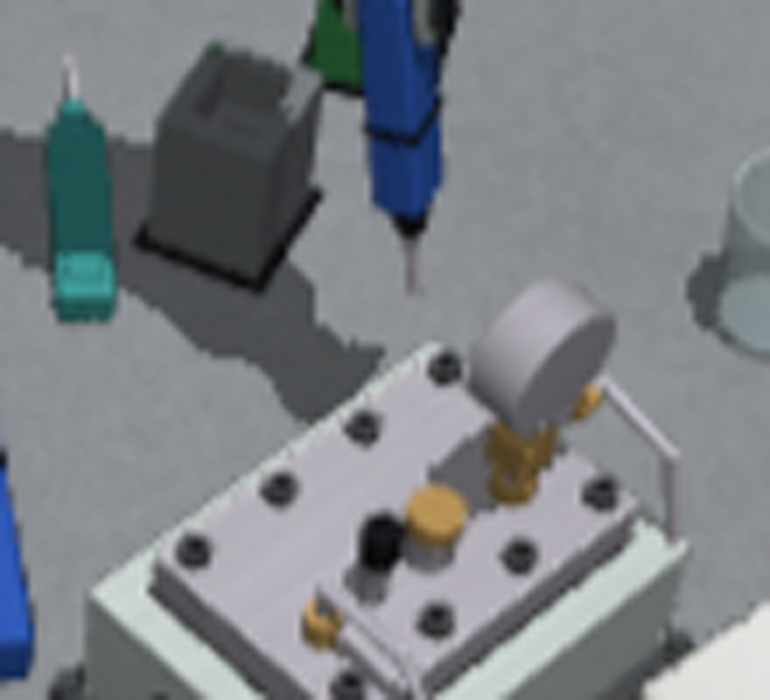

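View pics/t8c.png

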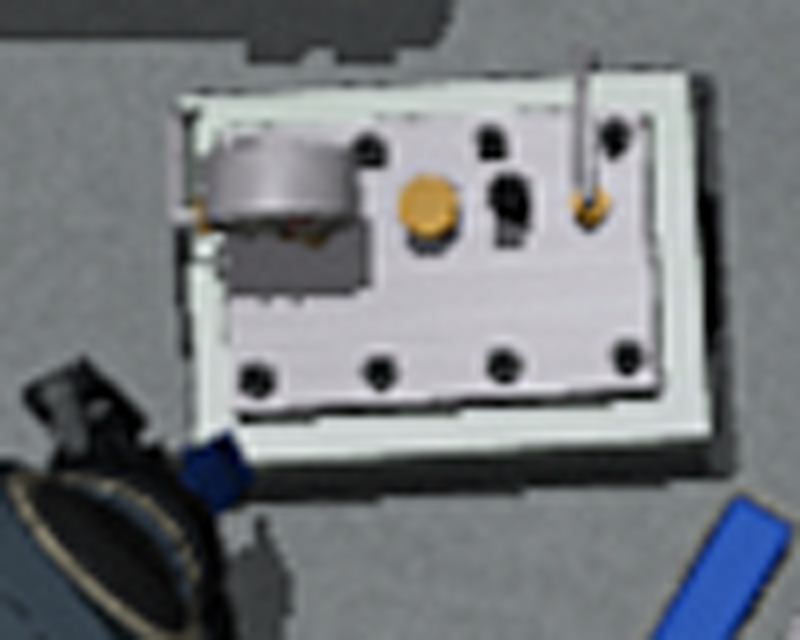

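{"op": "carry_out", "data": {"motion": [[[0, 0, 0.004, 0, 0, 0, 1], [-0.0005, 0, 0.01, 0, 0, 0, 1], [-0.001, 0, 0.016, 0, 0, 0, 1], [-0.0013, 0, 0.022, 0, 0, 0, 1], [-0.0017, 0, 0.028, 0, 0, 0, 1], [-0.002, 0, 0.034, 0, 0, 0, 1], [-0.0025, 0, 0.039, 0, 0, 0, 1], [-0.0028, 0, 0.043, 0, 0, 0, 1], [-0.003, 0, 0.0455, 0, 0, 0, 1], [-0.0031, 0, 0.047, 0, 0, 0, 1], [-0.0031, 0, 0.0476, 0, 0, 0, 1], [-0.0031, 0, 0.0476, 0, 0, 0, 1]]]}}

```text
time_s: 10.9
tool_pos: [0.5565, 0.2243, 0.2041]
ee_rot: [[-0.404, 0.891, 0.208], [0.912, 0.41, 0.016], [-0.071, 0.196, -0.978]]
force: [0.1, 0.2, -0.5]
width: 0.0236
```

```bash
python3 - <<'E'
from h import *
np.set_printoptions(precision=4,suppress=True)
s=r.state(); T=tool(); print(T,s["joints"],s["time_s"],s["width"],s["force"])
tip=T[:3,3]+T[:3,2]*.1128; print("tip",tip)
g=optics.grab_frame("scene");crop(g["color"],310,130,390,210,9,"pics/s9c.png")
t=optics.grab_frame("top");crop(t["color"],150,120,250,200,8,"pics/t9c.png")
for p in [tip,(.5857,.2273,.09),(.592,.1435,.09)]:
    u2=proj(g,np.array(p)+[.005,-.002,0]);print("scene crop",[(u2[0]+.5-310)*9,(u2[1]+.5-130)*9])
E
```

```text
[[-0.4044  0.8906  0.2079  0.5565]
 [ 0.9118  0.4103  0.0159  0.2243]
 [-0.0711  0.196  -0.978   0.2041]
 [ 0.      0.      0.      1.    ]] [  7.2937  19.0902 -44.6492 105.3223  24.5679  52.623  -23.8616] 10.9 0.023581260300171793 [ 0.1378  0.1839 -0.5124]
tip [0.5799 0.2261 0.0938]
scene crop [np.float64(309.6971106544767), np.float64(395.0914287280122)]
scene crop [np.float64(321.7904338177409), np.float64(410.20963144242614)]
scene crop [np.float64(154.51574991855813), np.float64(533.8504751389863)]
```

View pics/s9c.png

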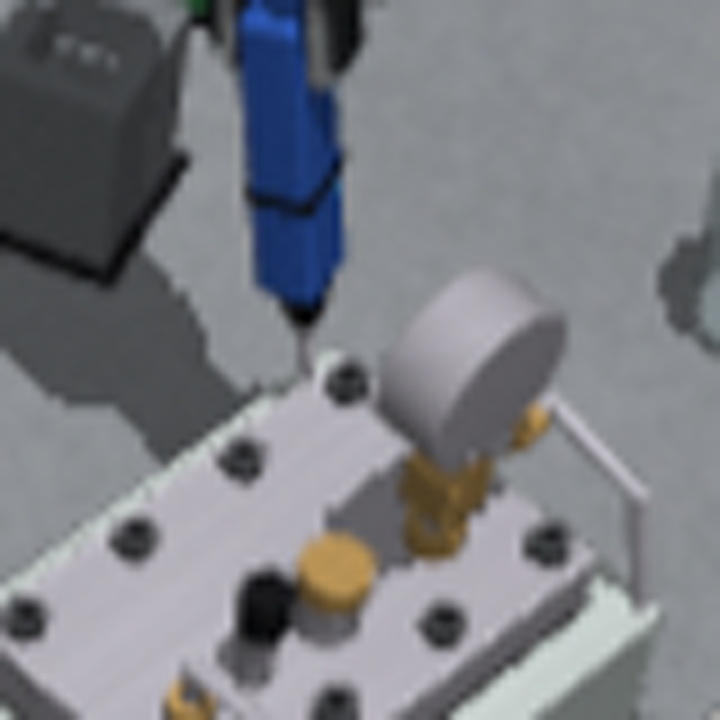

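View pics/t9c.png

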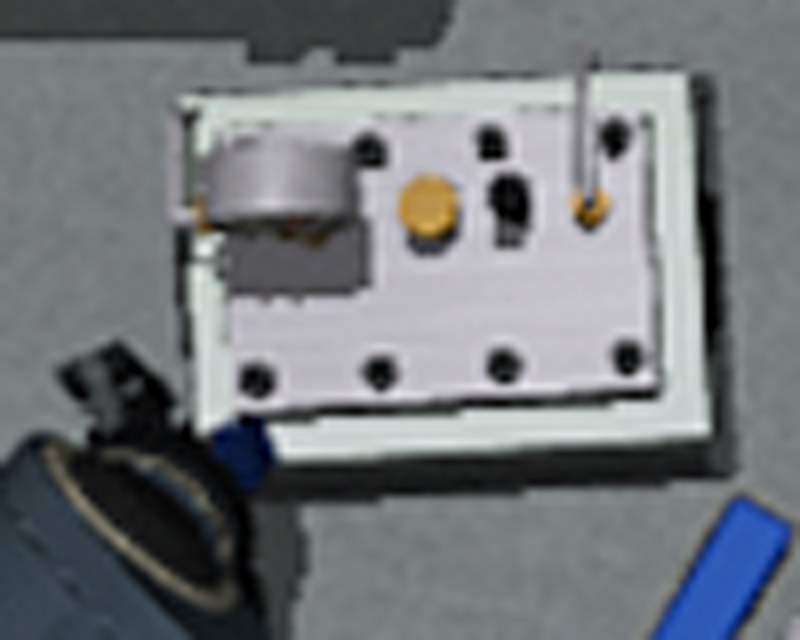

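{"op": "carry_out", "data": {"motion": [[[-0.0028, -0.001, 0, 0, 0, 0, 1], [-0.0056, -0.002, 0, 0, 0, 0, 1], [-0.0084, -0.0031, 0, 0, 0, 0, 1], [-0.0112, -0.0041, 0, 0, 0, 0, 1], [-0.014, -0.0051, 0, 0, 0, 0, 1], [-0.0168, -0.0061, 0, 0, 0, 0, 1], [-0.0196, -0.0071, 0, 0, 0, 0, 1], [-0.0224, -0.0082, 0, 0, 0, 0, 1], [-0.0252, -0.0092, 0, 0, 0, 0, 1], [-0.028, -0.0102, 0, 0, 0, 0, 1], [-0.0308, -0.0112, 0, 0, 0, 0, 1], [-0.0336, -0.0122, 0, 0, 0, 0, 1], [-0.0364, -0.0133, 0, 0, 0, 0, 1], [-0.0392, -0.0143, 0, 0, 0, 0, 1], [-0.042, -0.0153, 0, 0, 0, 0, 1], [-0.0448, -0.0163, 0, 0, 0, 0, 1], [-0.0476, -0.0173, 0, 0, 0, 0, 1], [-0.0504, -0.0184, 0, 0, 0, 0, 1], [-0.0532, -0.0194, 0, 0, 0, 0, 1]]]}}

```text
time_s: 12.9
tool_pos: [0.5607, 0.1675, 0.2039]
ee_rot: [[-0.404, 0.891, 0.208], [0.912, 0.41, 0.016], [-0.071, 0.196, -0.978]]
force: [1.1, -0.7, -0.4]
width: 0.0231
```

```bash
cat >> h.py <<'E'
def joint_report():
    np.set_printoptions(precision=4,suppress=True)
    s=r.state();T=tool();tip=T[:3,3]+T[:3,2]*.1128
    a=np.radians(4.3);R=np.array([[np.cos(a),-np.sin(a)],[np.sin(a),np.cos(a)]])
    print("t",s["time_s"],"F",s["force"],"w",s["width"],"tip",tip,"in joint_2 frame",(tip[:2]-[.592,.1435])@R,tip[2]-.09,"j",s["joints"])
    return tip
E
python3 - <<'E'
from h import *
tip=joint_report()
g=optics.grab_frame("scene");crop(g["color"],290,130,390,220,8,"pics/s10c.png")
t=optics.grab_frame("top");crop(t["color"],150,120,250,200,8,"pics/t10c.png")
u2=proj(g,np.array(tip)+[.005,-.002,0]);print("scene crop",[(u2[0]+.5-290)*8,(u2[1]+.5-130)*8])
E
```

```text
t 12.9 F [ 1.1092 -0.7419 -0.4372] w 0.023106979117484393 tip [0.5841 0.1693 0.0936] in joint_2 frame [-0.0059  0.0263] 0.0036247051051622875 j [ 14.049   17.3157 -44.7776 107.3596  22.0369  50.9245 -16.5311]
scene crop [np.float64(334.78710974252), np.float64(425.1126132382192)]
```

View pics/s10c.png

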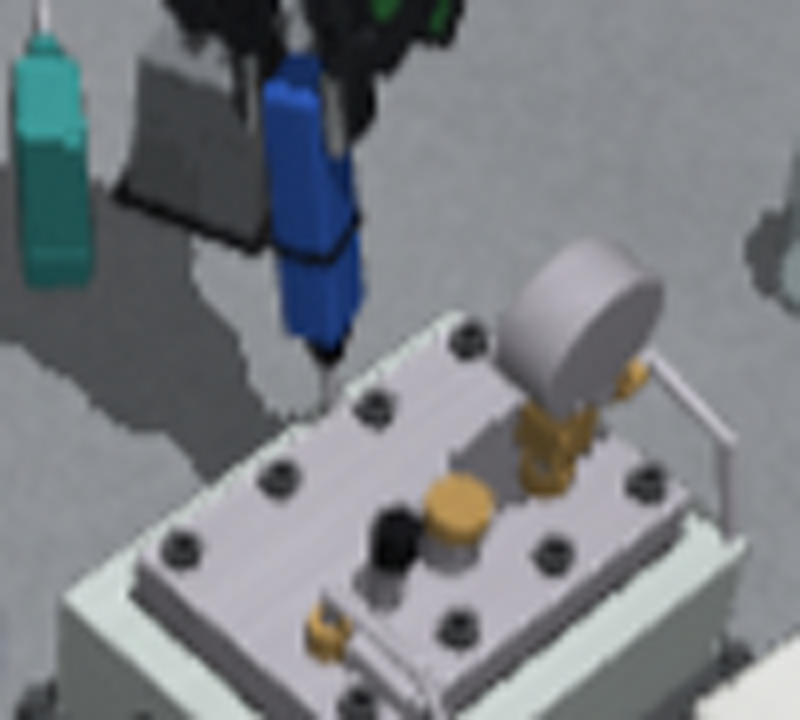

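View pics/t10c.png

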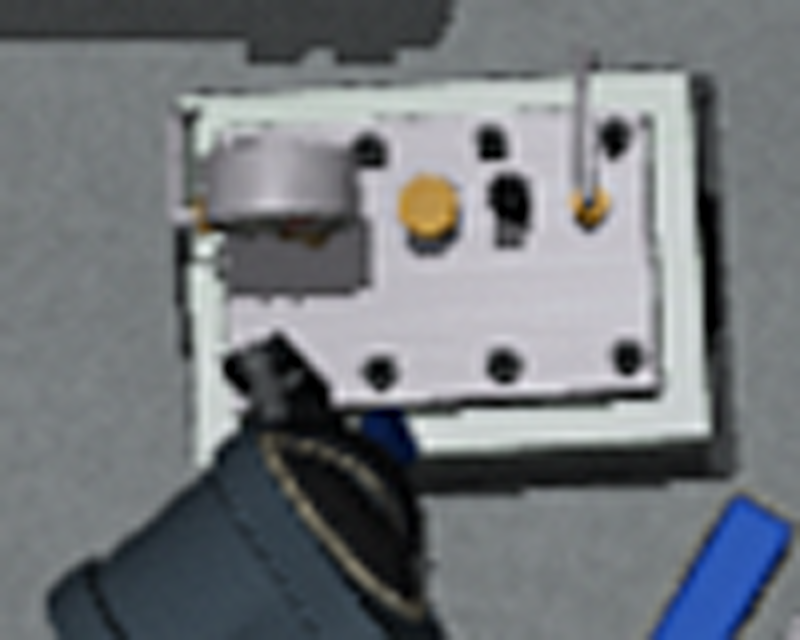

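{"op": "carry_out", "data": {"motion": [[[-0.0028, -0.001, 0, 0, 0, 0, 1], [-0.0056, -0.002, 0, 0, 0, 0, 1], [-0.0084, -0.0031, 0, 0, 0, 0, 1], [-0.0112, -0.0041, 0, 0, 0, 0, 1], [-0.014, -0.0051, 0, 0, 0, 0, 1], [-0.0168, -0.0061, 0, 0, 0, 0, 1], [-0.0196, -0.0071, 0, 0, 0, 0, 1], [-0.0224, -0.0082, 0, 0, 0, 0, 1], [-0.0252, -0.0092, 0, 0, 0, 0, 1], [-0.028, -0.0102, 0, 0, 0, 0, 1], [-0.0308, -0.0112, 0, 0, 0, 0, 1], [-0.0336, -0.0122, 0, 0, 0, 0, 1], [-0.0364, -0.0133, 0, 0, 0, 0, 1], [-0.0392, -0.0143, 0, 0, 0, 0, 1], [-0.042, -0.0153, 0, 0, 0, 0, 1], [-0.0448, -0.0163, 0, 0, 0, 0, 1], [-0.0476, -0.0173, 0, 0, 0, 0, 1], [-0.0504, -0.0184, 0, 0, 0, 0, 1], [-0.0532, -0.0194, 0, 0, 0, 0, 1]]]}}

```text
time_s: 14.9
tool_pos: [0.5649, 0.1111, 0.2039]
ee_rot: [[-0.404, 0.891, 0.208], [0.912, 0.41, 0.016], [-0.071, 0.196, -0.978]]
force: [-0.4, -0.7, -1.9]
width: 0.0234
```

```bash

python3 - <<'E'
from h import *
tip=joint_report()
E
```

```text
t 14.9 F [-0.3665 -0.7391 -1.8636] w 0.023363889736839335 tip [0.5884 0.1129 0.0936] in joint_2 frame [-0.0059 -0.0303] 0.003620640669774758 j [ 20.6473  16.0973 -44.6419 108.6547  19.5802  49.6408  -8.8348]
```

{"op": "carry_out", "data": {"motion": [[[-0.0028, -0.001, 0, 0, 0, 0, 1], [-0.0056, -0.002, 0, 0, 0, 0, 1], [-0.0084, -0.0031, 0, 0, 0, 0, 1], [-0.0112, -0.0041, 0, 0, 0, 0, 1], [-0.014, -0.0051, 0, 0, 0, 0, 1], [-0.0168, -0.0061, 0, 0, 0, 0, 1], [-0.0196, -0.0071, 0, 0, 0, 0, 1], [-0.0224, -0.0082, 0, 0, 0, 0, 1], [-0.0252, -0.0092, 0, 0, 0, 0, 1], [-0.028, -0.0102, 0, 0, 0, 0, 1], [-0.0308, -0.0112, 0, 0, 0, 0, 1], [-0.0336, -0.0122, 0, 0, 0, 0, 1], [-0.0364, -0.0133, 0, 0, 0, 0, 1], [-0.0392, -0.0143, 0, 0, 0, 0, 1], [-0.042, -0.0153, 0, 0, 0, 0, 1], [-0.0448, -0.0163, 0, 0, 0, 0, 1], [-0.0476, -0.0173, 0, 0, 0, 0, 1], [-0.0504, -0.0184, 0, 0, 0, 0, 1], [-0.0514, -0.0187, 0, 0, 0, 0, 1], [-0.0514, -0.0187, 0, 0, 0, 0, 1]]]}}

```text
time_s: 16.9
tool_pos: [0.5691, 0.0565, 0.2039]
ee_rot: [[-0.404, 0.891, 0.208], [0.912, 0.41, 0.016], [-0.071, 0.196, -0.978]]
force: [0.4, 0.1, -1.6]
width: 0.0236
```

```bash

python3 - <<'E'
from h import *
tip=joint_report();print(tool())
f,T=wgrab("pics/w11.png");cv2.imwrite("pics/w11b.png",cv2.resize(f["color"],(800,600)))
g=optics.grab_frame("scene");crop(g["color"],270,140,390,230,6,"pics/s11c.png")
t=optics.grab_frame("top");crop(t["color"],150,120,250,200,8,"pics/t11c.png")
E
```

```text
t 16.9 F [ 0.4218  0.051  -1.5772] w 0.02358065168714534 tip [0.5925 0.0583 0.0936] in joint_2 frame [-0.0059 -0.085 ] 0.003590716232729066 j [ 26.746   15.5242 -44.2597 109.1922  17.4427  48.8294  -1.3422]
[[-0.404   0.8909  0.2077  0.5691]
 [ 0.912   0.4099  0.0158  0.0565]
 [-0.0711  0.1958 -0.9781  0.2039]
 [ 0.      0.      0.      1.    ]]
```

View pics/s11c.png

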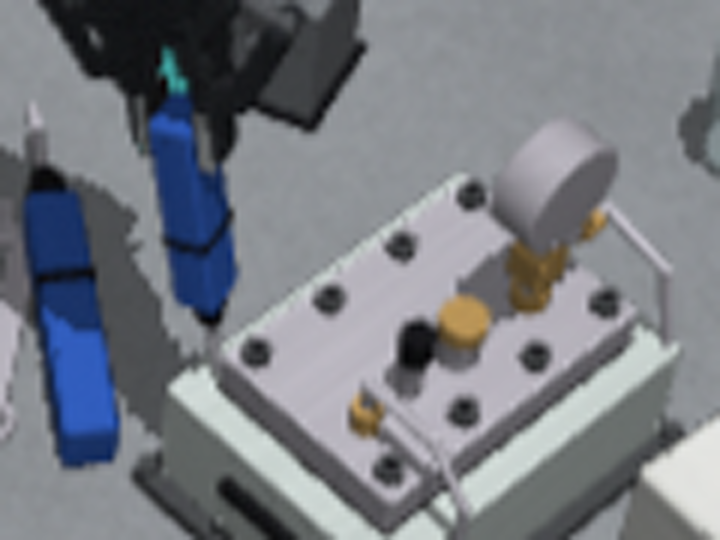

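View pics/w11b.png

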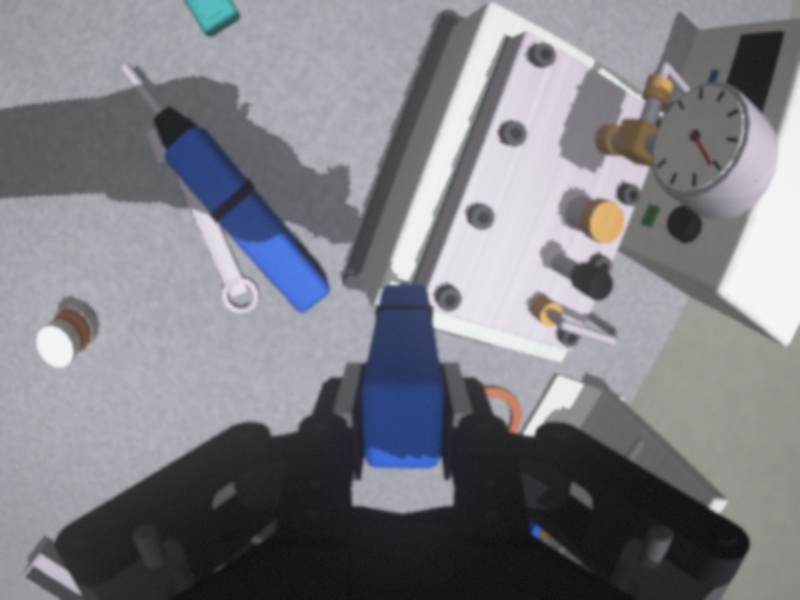

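```bash

python3 - <<'E'
from h import *
im=cv2.imread("pics/w11.png");crop(im,235,0,345,190,4,"pics/w11c.png")
E
```

```text
(no output)
```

View pics/w11c.png

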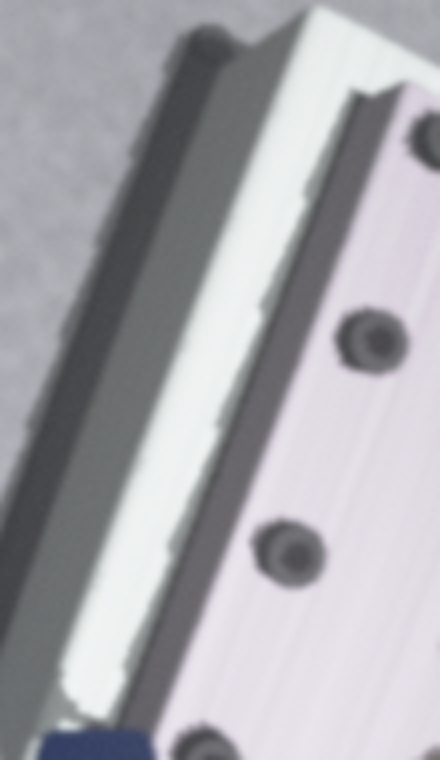

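```bash

python3 - <<'E'
from h import *
np.set_printoptions(precision=4,suppress=True)
d=np.load("pics/w11.png.npz");b=({"mount":d["mount"],"mtx":d["mtx"]},d["T"])
def oz(p,z):
    o,dd=wray(*b,235+(p[0]+.5)/4-.5,(p[1]+.5)/4-.5);return o+dd*(z-o[2])/dd[2]
for p in [(352,94),(280,290),(208,485),(160,605),(122,710)]:
    q=oz(p,.09);print("joint",q,"line x",.592-.0752*(q[1]-.1435))
for p in [(315,8),(190,315),(60,670)]: print("ledge",oz(p,.09))
for p in [(376,342),(292,554),(206,755)]: print("bolt",oz(p,.127))
E
```

```text
joint [0.585  0.2336 0.09  ] line x 0.5852272210272893
joint [0.5898 0.178  0.09  ] line x 0.5894066329494441
joint [0.5942 0.1259 0.09  ] line x 0.5933202891337125
joint [0.5961 0.0937 0.09  ] line x 0.5957432917294172
joint [0.5987 0.0653 0.09  ] line x 0.5978784171046571
ledge [0.5669 0.2496 0.09  ]
ledge [0.572  0.1619 0.09  ]
ledge [0.5795 0.069  0.09  ]
bolt [0.6034 0.1705 0.127 ]
bolt [0.6067 0.1193 0.127 ]
bolt [0.609  0.0699 0.127 ]
```

{"op": "carry_out", "data": {"motion": [[[0.001, -0.002, -0.004, 0, 0, 0, 1], [0.002, -0.004, -0.012, 0, 0, 0, 1], [0.004, -0.007, -0.026, 0, 0, 0, 1], [0.006, -0.011, -0.044, 0, 0, 0, 1], [0.009, -0.015, -0.062, 0.5, 0.2, 0, 1], [0.024, -0.018, -0.07, 1.5, 0.5, 0, 1], [0.05, -0.021, -0.074, 2.8, 1, 0, 1], [0.08, -0.025, -0.078, 4.2, 1.5, 0, 1], [0.11, -0.029, -0.082, 5.6, 2, 0, 1], [0.14, -0.033, -0.086, 7, 2.5, 0, 1], [0.17, -0.037, -0.09, 8.4, 3, 0, 1], [0.2, -0.041, -0.095, 9.6, 3.5, 0, 1], [0.23, -0.045, -0.099, 10.6, 3.8, 0, 1], [0.253, -0.048, -0.102, 11.1, 4, 0, 1], [0.265, -0.0495, -0.104, 11.3, 4.1, 0, 1], [0.2694, -0.0501, -0.1043, 11.3, 4.1, 0, 1], [0.2694, -0.0501, -0.1043, 11.3, 4.1, 0, 1], [0.2694, -0.0501, -0.1043, 11.3, 4.1, 0, 1], [0.2694, -0.0501, -0.1043, 11.3, 4.1, 0, 1]]]}}

```text
time_s: 18.95
tool_pos: [0.3945, 0.2791, 0.2769]
ee_rot: [[-0.41, 0.912, 0.0], [0.912, 0.41, -0.001], [-0.001, -0.0, -1.0]]
force: [-0.2, 0.4, -1.0]
width: 0.0233
```

```bash

python3 - <<'E'
from h import *
tip=joint_report();print(tool())
f,T=wgrab("pics/w12.png");crop(f["color"],200,120,320,230,6,"pics/w12c.png")
g=optics.grab_frame("scene");crop(g["color"],280,60,380,160,7,"pics/s12c.png")
u2=proj(g,np.array(tip)+[.005,-.002,0]);print("scene crop",[(u2[0]+.5-280)*7,(u2[1]+.5-60)*7])
E
```

```text
t 18.95 F [-0.2342  0.4016 -0.9714] w 0.023281085907181597 tip [0.3946 0.279  0.1641] in joint_2 frame [-0.1867  0.1499] 0.074062542621294 j [  9.2511  10.9217 -55.9056 104.4749   9.6649  69.6417 -25.372 ]
[[-0.4097  0.9122  0.0001  0.3945]
 [ 0.9122  0.4097 -0.0006  0.2791]
 [-0.0006 -0.0002 -1.      0.2769]
 [ 0.      0.      0.      1.    ]]
scene crop [np.float64(288.41632723049656), np.float64(408.6442849555069)]
```

View pics/w12c.png

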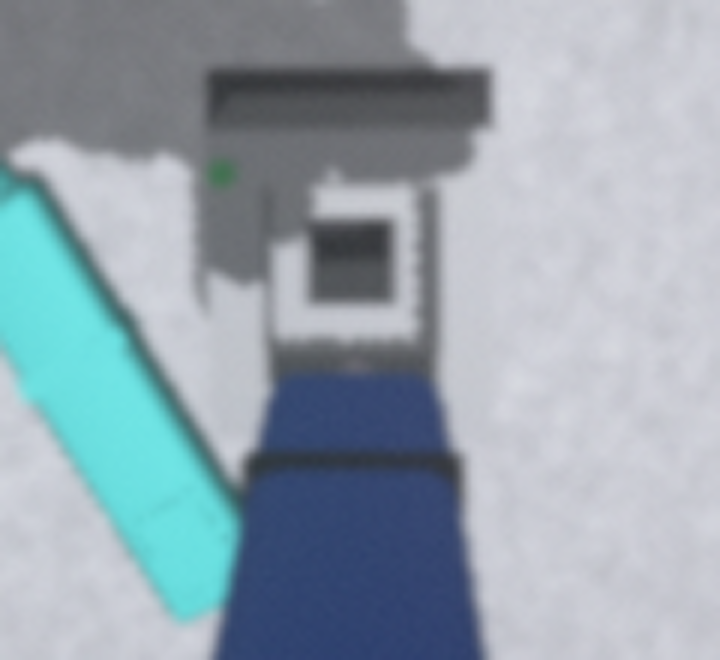

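View pics/s12c.png

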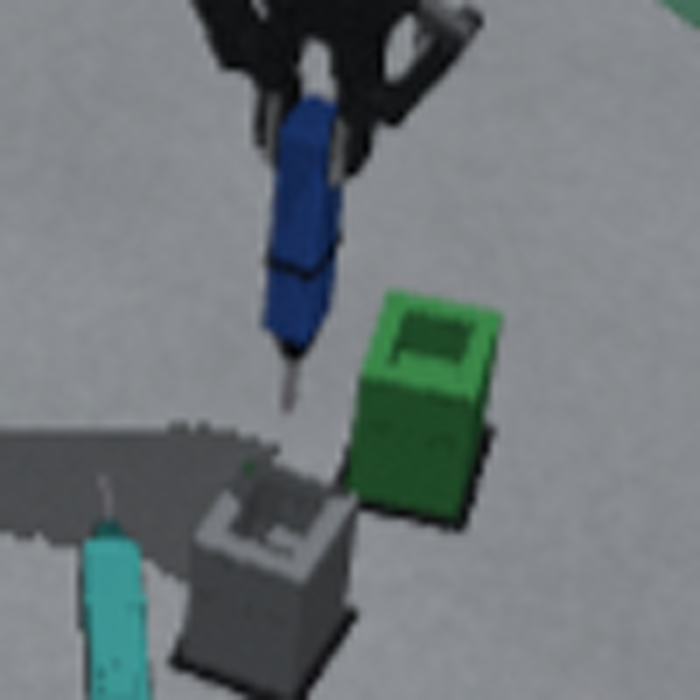

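```bash

python3 - <<'E'
from h import *
np.set_printoptions(precision=4,suppress=True)
d=np.load("pics/w12.png.npz");b=({"mount":d["mount"],"mtx":d["mtx"]},d["T"])
T=d["T"]
def oz(p,z):
    o,dd=wray(*b,200+(p[0]+.5)/6-.5,120+(p[1]+.5)/6-.5);return o+dd*(z-o[2])/dd[2]
def loc(q): return (T[:3,:3].T@(q-T[:3,3]))
for n,p,z in [("shaft",(350,260),.06),("sh L",(308,260),.06),("sh R",(393,260),.06),("sh T",(350,219),.06),("sh B",(350,302),.06),("sock L",(268,260),.09),("sock R",(437,260),.09)]:
    q=oz(p,z);print(n,q,loc(q))
E
```

```text
shaft [0.3947 0.28   0.06  ] [0.0009 0.0006 0.2169]
sh L [0.3862 0.2761 0.06  ] [ 0.0009 -0.0088  0.2169]
sh R [0.4035 0.2839 0.06  ] [0.0009 0.0102 0.2169]
sh T [0.3909 0.2884 0.06  ] [0.0102 0.0006 0.2169]
sh B [0.3987 0.2712 0.06  ] [-0.0088  0.0006  0.2169]
sock L [0.377 0.278 0.09 ] [ 0.0063 -0.0164  0.1869]
sock R [0.4089 0.2923 0.09  ] [0.0063 0.0185 0.1869]
```

{"op": "carry_out", "data": {"motion": [[[0.001, 0.001, 0.005, 0, 0, 0, 1], [0.001, 0.001, 0.018, 0, 0, 0, 1], [0.001, 0.001, 0.033, 0, 0, 0, 1], [0.001, 0.001, 0.048, 0, 0, 0, 1], [0.001, 0.001, 0.06, 0, 0, 0, 1], [0.001, 0.001, 0.07, 0, 0, 0, 1], [0.001, 0.001, 0.08, 0, 0, 0, 1], [0.001, 0.001, 0.09, 0, 0, 0, 1], [0.001, 0.001, 0.1, 0, 0, 0, 1], [0.001, 0.001, 0.11, 0, 0, 0, 1], [0.001, 0.001, 0.12, 0, 0, 0, 1], [0.001, 0.001, 0.13, 0, 0, 0, 1], [0.001, 0.001, 0.14, 0, 0, 0, 1], [0.001, 0.001, 0.148, 0, 0, 0, 1], [0.001, 0.001, 0.154, 0, 0, 0, 1], [0.001, 0.001, 0.157, 0, 0, 0, 1], [0.001, 0.001, 0.158, 0, 0, 0, 1], [0.001, 0.001, 0.158, 0, 0, 0, 1]]]}}

```text
time_s: 20.85
tool_pos: [0.3944, 0.2817, 0.1191]
ee_rot: [[-0.412, 0.911, 0.0], [0.911, 0.412, 0.0], [-0.0, 0.0, -1.0]]
force: [0.4, 0.1, -0.9]
width: 0.0237
```

```bash

python3 - <<'E'
from h import *
tip=joint_report()
f,T=wgrab("pics/w13.png");crop(f["color"],160,120,350,330,3.5,"pics/w13c.png")
g=optics.grab_frame("scene");crop(g["color"],280,60,380,160,7,"pics/s13c.png")
E
```

```text
t 20.85 F [ 0.3528  0.0965 -0.8881] w 0.023651574267309353 tip [0.3945 0.2817 0.0063] in joint_2 frame [-0.1866  0.1526] -0.08369800989982076 j [  1.173   21.9993 -50.8861 115.8455  21.6878  51.8943 -37.0426]
```

View pics/s13c.png

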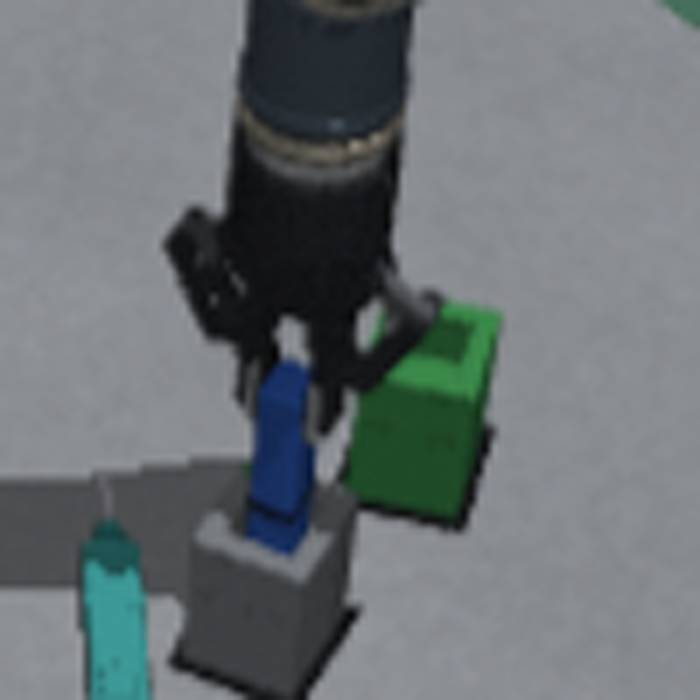

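{"op": "carry_out", "data": {"motion": [[[0, 0, 0.001, 0, 0, 0, 1], [0, 0, 0.001, 0, 0, 0, 0.6], [0, 0, 0.001, 0, 0, 0, 0.3], [0, 0, 0.001, 0, 0, 0, 0.2], [0, 0, 0.001, 0, 0, 0, 0.2], [0, 0, 0.001, 0, 0, 0, 0.2], [0, 0, 0.001, 0, 0, 0, 0.2], [0, 0, -0.01, 0, 0, 0, 0.2], [0, 0, -0.03, 0, 0, 0, 0.2], [0, 0, -0.055, 0, 0, 0, 0.2], [0, 0, -0.08, 0, 0, 0, 0.2], [0, 0, -0.11, 0, 0, 0, 0.2], [0, 0, -0.14, 0, 0, 0, 0.2], [0, 0, -0.16, 0, 0, 0, 0.2], [0, 0, -0.17, 0, 0, 0, 0.2], [0, 0, -0.17, 0, 0, 0, 0.2], [0, 0, -0.17, 0, 0, 0, 0.2]]]}}

```text
time_s: 22.65
tool_pos: [0.3939, 0.2811, 0.2882]
ee_rot: [[-0.412, 0.911, -0.001], [0.911, 0.412, -0.001], [-0.0, -0.001, -1.0]]
force: [0.6, -0.8, -1.0]
width: 0.0683
```

```bash

python3 - <<'E'
from h import *
tip=joint_report();print(tool())
f,T=wgrab("pics/w14.png");cv2.imwrite("pics/w14b.png",cv2.resize(f["color"],(800,600)))
g=optics.grab_frame("scene");crop(g["color"],280,60,380,160,7,"pics/s14c.png")
print(wproj(f,T,(.3945,.280,.18)))
E
```

```text
t 22.65 F [ 0.6124 -0.7829 -1.0439] w 0.06826553186981872 tip [0.3938 0.281  0.1754] in joint_2 frame [-0.1873  0.1519] 0.08544363161804788 j [  9.6052  10.5545 -56.4056 103.3402   9.2808  71.0843 -25.0777]
[[-0.4118  0.9113 -0.0009  0.3939]
 [ 0.9113  0.4117 -0.001   0.2811]
 [-0.0005 -0.0012 -1.      0.2882]
 [ 0.      0.      0.      1.    ]]
(np.float64(257.78467327212144), np.float64(184.47206736669048))
```

View pics/s14c.png

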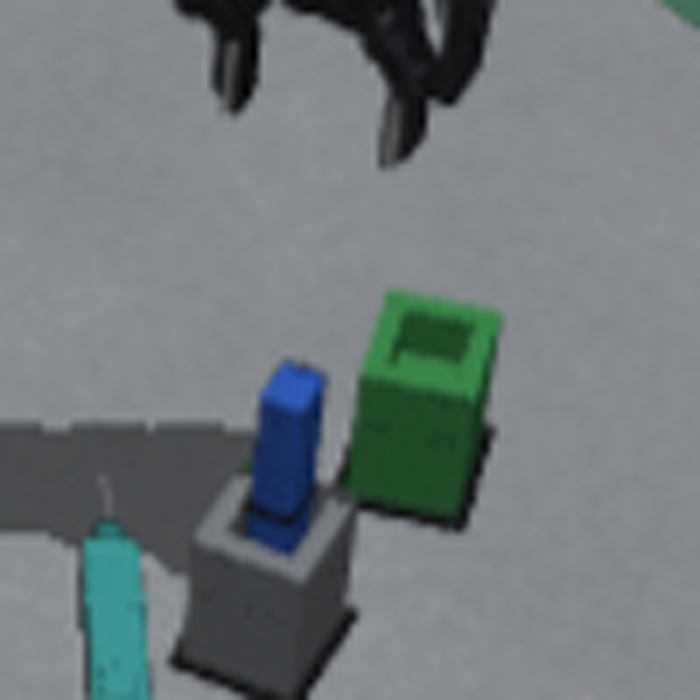

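View pics/w14b.png

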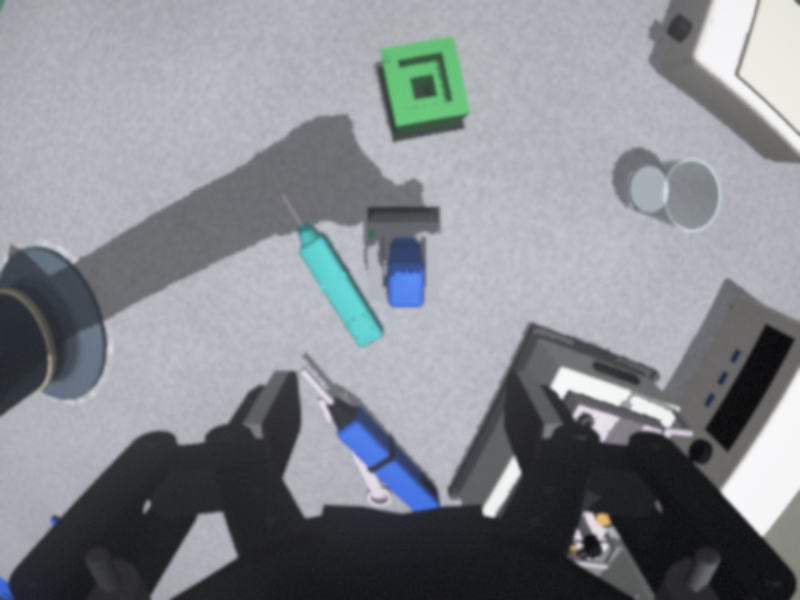

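{"op": "carry_out", "data": {"motion": [[[-0.006, 0, -0.01, 0, 0, 0, 0.5], [-0.022, 0, -0.02, 0, 0, 1, 1], [-0.048, 0, -0.03, 0, 0, 3, 1], [-0.08, 0, -0.03, 0, 0, 6, 1], [-0.115, 0, -0.03, 0, 0, 9, 1], [-0.15, 0, -0.03, 0, 0, 12, 1], [-0.185, 0, -0.03, 0, 0, 15, 1], [-0.22, 0, -0.03, 0, 0, 18, 1], [-0.255, -0.001, -0.03, 0, 0, 21, 1], [-0.29, -0.001, -0.03, 0, 0, 24, 1], [-0.325, -0.001, -0.03, 0, 0, 27, 1], [-0.36, -0.001, -0.03, 0, 0, 30, 1], [-0.395, -0.001, -0.03, 0, 0, 33, 1], [-0.43, -0.002, -0.03, 0, 0, 36, 1], [-0.465, -0.002, -0.03, 0, 0, 39, 1], [-0.495, -0.002, -0.03, 0, 0, 41.5, 1], [-0.518, -0.002, -0.03, 0, 0, 43.5, 1], [-0.53, -0.002, -0.03, 0, 0, 44.4, 1], [-0.532, -0.002, -0.03, 0, 0, 44.4, 1], [-0.532, -0.002, -0.03, 0, 0, 44.4, 1]]]}}

```text
time_s: 24.75
tool_pos: [0.6116, -0.2034, 0.3188]
ee_rot: [[0.342, 0.94, -0.0], [0.94, -0.342, 0.001], [0.001, -0.001, -1.0]]
force: [-0.1, 0.1, 0.9]
width: 0.0001
```

```bash

python3 - <<'E'
from h import *
tip=joint_report();print(tool())
f,T=wgrab("pics/w15.png");cv2.imwrite("pics/w15b.png",cv2.resize(f["color"],(800,600)))
g=optics.grab_frame("scene");crop(g["color"],175,215,275,315,7,"pics/s15c.png");cv2.imwrite("pics/s15.png",g["color"])
E
```

```text
t 24.75 F [-0.1082  0.0545  0.8628] w 0.0001206680814032869 tip [ 0.6115 -0.2033  0.206 ] in joint_2 frame [-0.0065 -0.3472] 0.11600304730644637 j [ 36.9775  22.8973 -32.078   81.1919  12.0838  79.3832 -15.3112]
[[ 0.3424  0.9396 -0.0004  0.6116]
 [ 0.9396 -0.3424  0.0009 -0.2034]
 [ 0.0007 -0.0007 -1.      0.3188]
 [ 0.      0.      0.      1.    ]]
```

View pics/s15c.png

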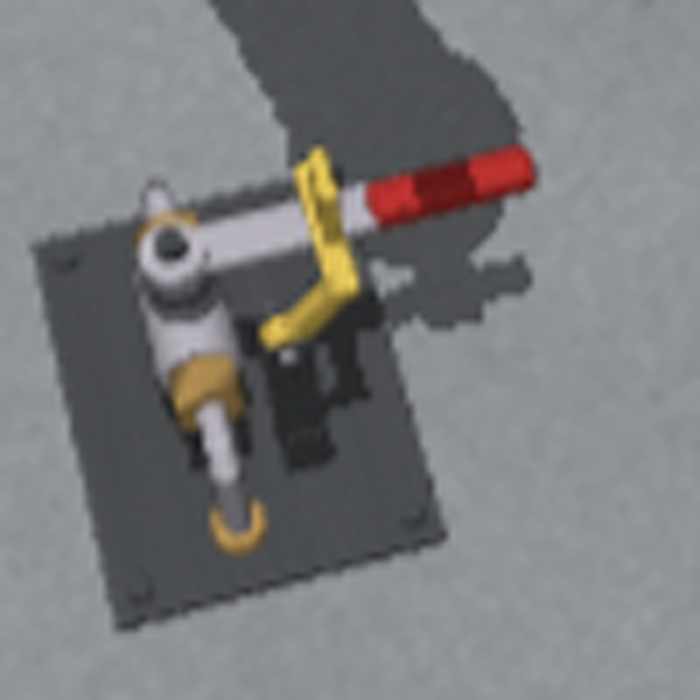

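View pics/w15b.png

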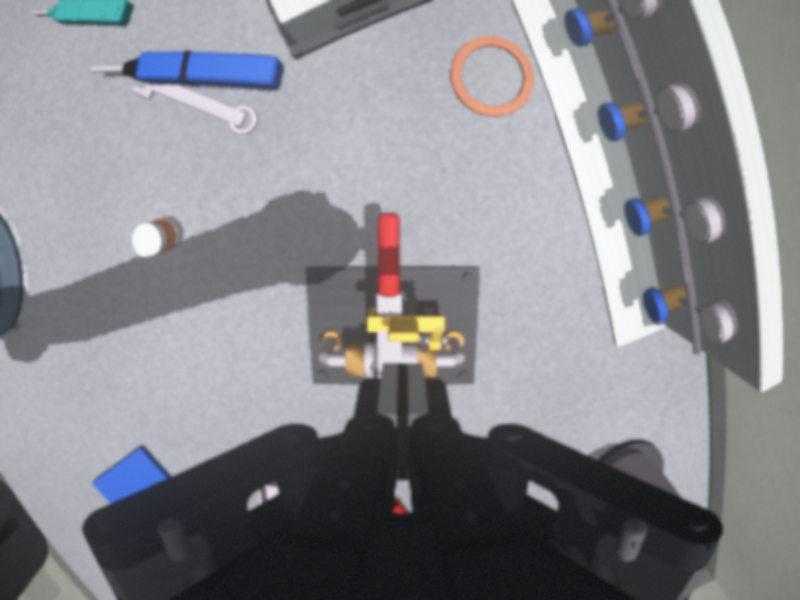

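{"op": "carry_out", "data": {"motion": [[[0, 0, 0.01, 0, 0, 0, 1], [0, 0, 0.03, 0, 0, 0, 1], [0, 0, 0.055, 0, 0, 0, 1], [0, 0, 0.08, 0, 0, 0, 1], [0, 0, 0.105, 0, 0, 0, 1], [0, 0, 0.13, 0, 0, 0, 1], [0, 0, 0.15, 0, 0, 0, 1], [0, 0, 0.159, 0, 0, 0, 1], [0, 0, 0.161, 0, 0, 0, 1], [0, 0, 0.161, 0, 0, 0, 1]]]}}

```text
time_s: 25.85
tool_pos: [0.6119, -0.2038, 0.1585]
ee_rot: [[0.343, 0.939, 0.001], [0.939, -0.343, -0.0], [0.0, 0.001, -1.0]]
force: [0.5, 0.3, 0.2]
width: 0.0005
```

```bash

python3 - <<'E'
from h import *
tip=joint_report();print(tool())
g=optics.grab_frame("scene");crop(g["color"],175,195,275,295,7,"pics/s16c.png")
t=optics.grab_frame("top");crop(t["color"],270,130,370,220,7,"pics/t16c.png")
E
```

```text
t 25.85 F [0.5362 0.3316 0.1844] w 0.0004742030845859297 tip [ 0.612  -0.2038  0.0457] in joint_2 frame [-0.0061 -0.3478] -0.04425398880011096 j [ 36.1609  29.1097 -30.4822  93.3997  16.2488  61.8948 -18.9126]
[[ 0.3429  0.9394  0.0009  0.6119]
 [ 0.9394 -0.3429 -0.0002 -0.2038]
 [ 0.0001  0.0009 -1.      0.1585]
 [ 0.      0.      0.      1.    ]]
```

View pics/s16c.png

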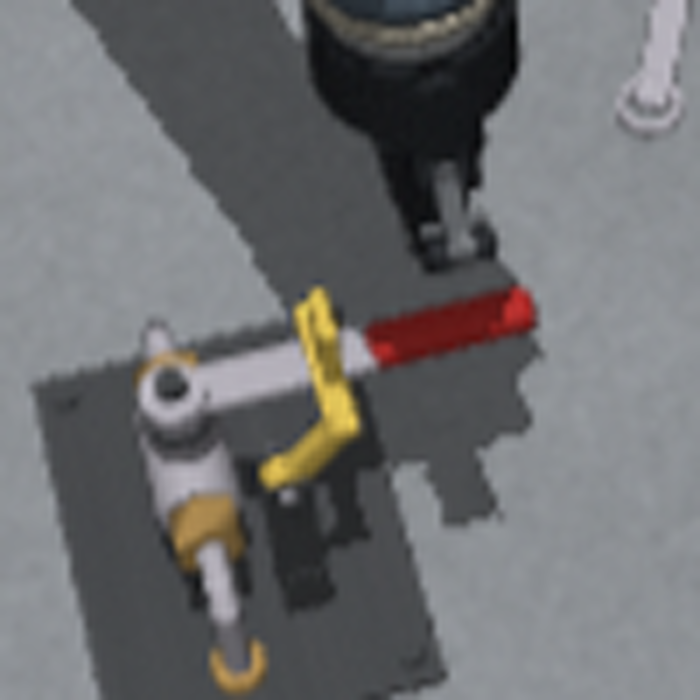

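{"op": "carry_out", "data": {"motion": [[[-0.006, 0, 0, 0, 0, 0, 1], [-0.014, 0, 0, 0, 0, 0, 1], [-0.022, 0, 0, 0, 0, 0, 1], [-0.029, 0, 0, 0, 0, 0, 1], [-0.035, 0, 0, 0, 0, 0, 1], [-0.041, 0, 0, 0, 0, 0, 1], [-0.047, 0, 0, 0, 0, 0, 1], [-0.053, 0, 0, 0, 0, 0, 1], [-0.059, 0, 0, 0, 0, 0, 1], [-0.065, 0, 0, 0, 0, 0, 1], [-0.071, 0, 0, 0, 0, 0, 1], [-0.077, 0, 0, 0, 0, 0, 1], [-0.083, 0, 0, 0, 0, 0, 1], [-0.089, 0, 0, 0, 0, 0, 1], [-0.095, 0, 0, 0, 0, 0, 1], [-0.1, 0, 0, 0, 0, 0, 1], [-0.1, 0, 0, 0, 0, 0, 1], [-0.1, 0, 0, 0, 0, 0, 1]]]}}

```text
time_s: 27.75
tool_pos: [0.5773, -0.2979, 0.158]
ee_rot: [[0.343, 0.939, 0.0], [0.939, -0.343, 0.0], [0.0, 0.0, -1.0]]
force: [0.4, 0.3, 0.6]
width: -0.0
```

```bash

python3 - <<'E'
from h import *
tip=joint_report();print(tool())
g=optics.grab_frame("scene");crop(g["color"],175,195,275,295,7,"pics/s17c.png")
f,T=wgrab("pics/w17.png");cv2.imwrite("pics/w17b.png",cv2.resize(f["color"],(800,600)))
E
```

```text
t 27.75 F [0.3636 0.2897 0.615 ] w -2.707686138580483e-05 tip [ 0.5773 -0.2979  0.0452] in joint_2 frame [-0.0478 -0.4391] -0.04479824566348441 j [ 44.2685  29.3993 -29.5025  92.7613  15.8688  62.0419  -9.6494]
[[ 0.3434  0.9392  0.0002  0.5773]
 [ 0.9392 -0.3434  0.0002 -0.2979]
 [ 0.0002  0.0001 -1.      0.158 ]
 [ 0.      0.      0.      1.    ]]
```

View pics/s17c.png

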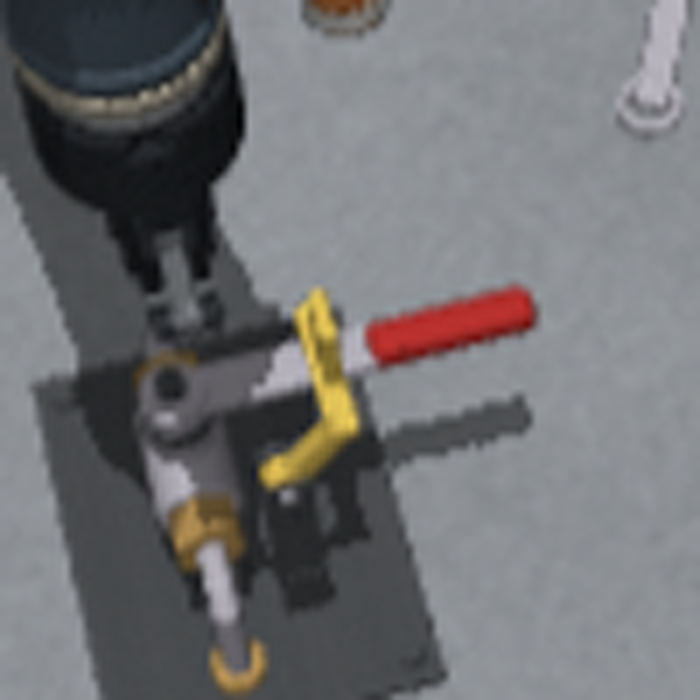

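View pics/w17b.png

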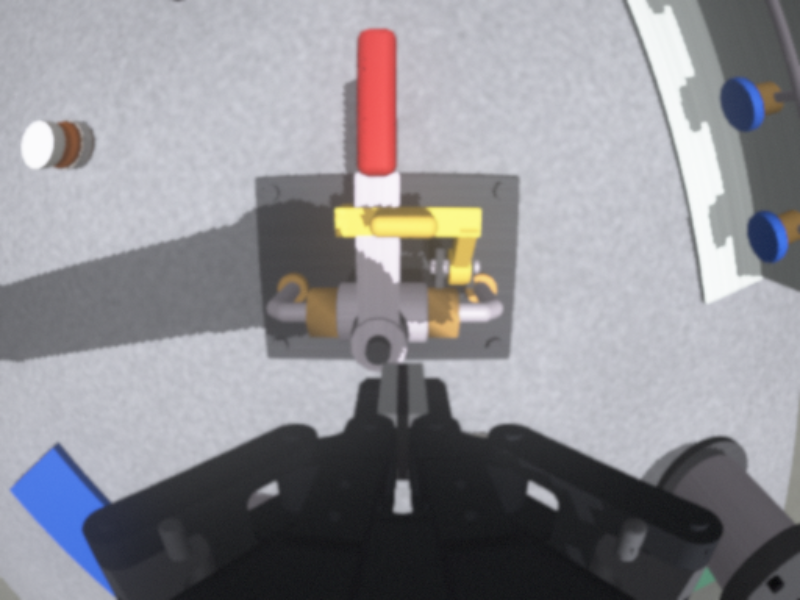

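```bash

python3 - <<'E'
from h import *
np.set_printoptions(precision=4,suppress=True)
a15=cv2.imread("pics/w15.png");a17=cv2.imread("pics/w17.png")
crop(a15,220,180,300,250,9,"pics/w15t.png");crop(a17,200,110,320,180,6,"pics/w17t.png")
E
```

```text
(no output)
```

View pics/w15t.png

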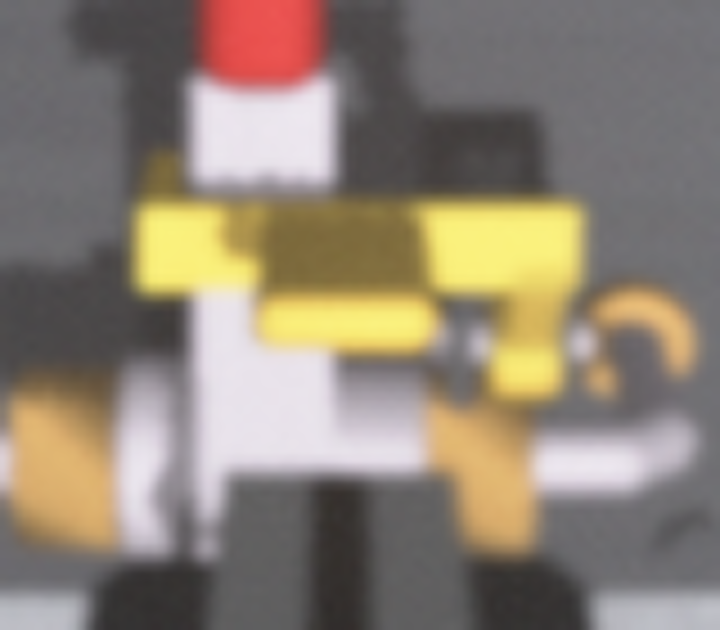

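View pics/w17t.png

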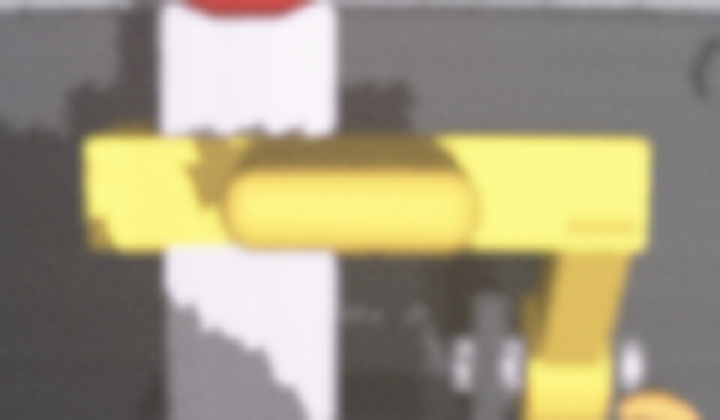

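```bash

python3 - <<'E'
from h import *
np.set_printoptions(precision=4,suppress=True)
def L(n):
    d=np.load(n+".npz");return {"mount":d["mount"],"mtx":d["mtx"]},d["T"]
A=L("pics/w15.png");B=L("pics/w17.png")
c=lambda p,x,y,k:(x+(p[0]+.5)/k-.5,y+(p[1]+.5)/k-.5)
V=np.array([.562,-.3035]);X=np.array([.939,-.344]);Y=np.array([.344,.939])
def show(n,pa,pb):
    p,res=tri([wray(*A,*c(pa,220,180,9)),wray(*B,*c(pb,200,110,6))]); q=p[:2]-V
    print(n,p,np.round(res,4),"valve",q@X,q@Y)
show("tab L",(258,322),(225,208));show("tab R",(438,322),(478,208));show("tab c",(348,322),(352,210))
show("bridge BR? L-top",(135,205),(88,138));show("bridge R-top",(582,205),(650,138))
g=optics.grab_frame("scene");print(onz(g,175+318/7,195+297/7,.175)-[.005,-.002,0])
E
```

```text
tab L [ 0.5849 -0.244   0.1744] [0.0002 0.0002] valve 0.0010359187407371912 0.06370806773921649
tab R [ 0.6064 -0.252   0.1737] [0.0003 0.0003] valve 0.023981179372015098 0.0636086618135535
tab c [ 0.5955 -0.2483  0.1732] [0.0002 0.0002] valve 0.012515892365265749 0.06333283716410451
bridge BR? L-top [ 0.5691 -0.2344  0.1366] [0.0001 0.0001] valve -0.017068192314887848 0.06732390770601072
bridge R-top [ 0.6282 -0.2558  0.1369] [0.0001 0.0001] valve 0.045740394895245694 0.0675679638491329
[ 0.5895 -0.2458  0.175 ]
```

{"op": "carry_out", "data": {"motion": [[[0, 0, -0.02, 0, 0, 0, 1], [0, 0, -0.05, 0, 0, 0, 1], [0.01, 0, -0.07, 0, 0, 0, 1], [0.035, 0, -0.07, 0, 0, 0, 1], [0.065, 0, -0.07, 0, 0, 0, 1], [0.085, 0, -0.06, 0, 0, 0, 1], [0.09, 0, -0.04, 0, 0, 0, 1], [0.09, 0, -0.015, 0, 0, 0, 1], [0.09, 0, 0.002, 0, 0, 0, 1], [0.086, 0, 0.005, 0, 0, 0, 1], [0.08, 0, 0.005, 0, 0, 0, 1], [0.074, 0, 0.005, 0, 0, 0, 1], [0.068, 0, 0.005, 0, 0, 0, 1], [0.062, 0, 0.005, 0, 0, 0, 1], [0.056, 0, 0.005, 0, 0, 0, 1], [0.05, 0, 0.005, 0, 0, 0, 1], [0.05, 0, 0.005, 0, 0, 0, 1]]]}}

```text
time_s: 29.6
tool_pos: [0.5939, -0.2526, 0.153]
ee_rot: [[0.345, 0.939, -0.0], [0.939, -0.345, -0.001], [-0.001, 0.0, -1.0]]
force: [0.7, 0.5, 0.5]
width: 0.0004
```

```bash

python3 - <<'E'
from h import *
tip=joint_report();print(tool())
g=optics.grab_frame("scene");crop(g["color"],175,195,275,295,7,"pics/s18c.png")
f,T=wgrab("pics/w18.png");cv2.imwrite("pics/w18b.png",cv2.resize(f["color"],(800,600)))
E
```

```text
t 29.6 F [0.7093 0.5219 0.5059] w 0.00043532622119820964 tip [ 0.5939 -0.2527  0.0402] in joint_2 frame [-0.0278 -0.3952] -0.04978030419609844 j [ 40.5074  29.4163 -30.1468  93.6326  16.3713  61.382  -14.5283]
[[ 0.3452  0.9385 -0.0002  0.5939]
 [ 0.9385 -0.3452 -0.0008 -0.2526]
 [-0.0008  0.0001 -1.      0.153 ]
 [ 0.      0.      0.      1.    ]]
```

View pics/s18c.png

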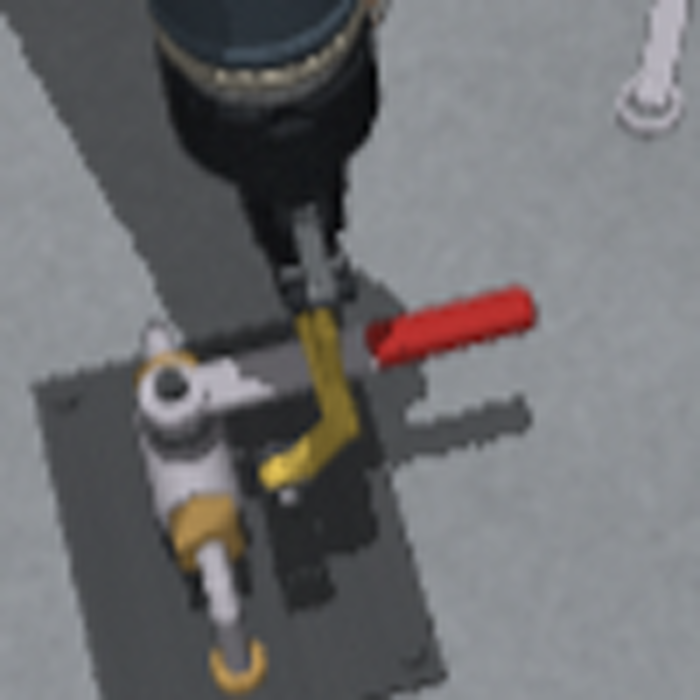

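View pics/w18b.png

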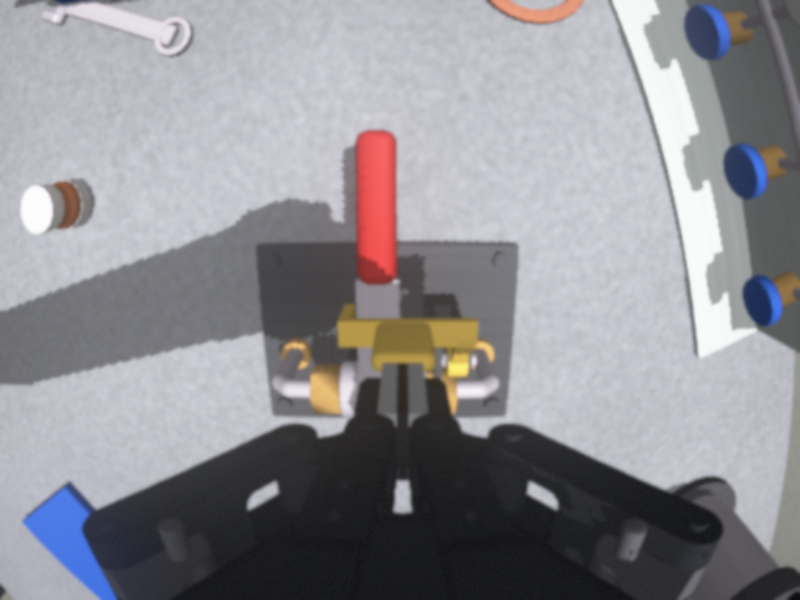

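```bash

python3 - <<'E'
from h import *
np.set_printoptions(precision=4,suppress=True)
g=optics.grab_frame("scene");T=tool()
for n,p in [("tcp",T[:3,3]),("tcp+20up",T[:3,3]+[0,0,.02]),("tab",(.5955,-.2483,.174)),("tab base",(.5955,-.2483,.138))]:
    u=proj(g,np.array(p)+[.005,-.002,0]);print(n,[(u[0]+.5-175)*7,(u[1]+.5-195)*7])
crop(g["color"],195,215,245,265,14,"pics/s18d.png")
for n,p in [("tcp",T[:3,3]),("tab",(.5955,-.2483,.174)),("tab base",(.5955,-.2483,.138))]:
    u=proj(g,np.array(p)+[.005,-.002,0]);print(n,[(u[0]+.5-195)*14,(u[1]+.5-215)*14])
im=cv2.imread("pics/w18.png");crop(im,205,190,310,270,7,"pics/w18d.png")
f=np.load("pics/w18.png.npz");f={"mount":f["mount"],"mtx":f["mtx"]}
for n,p in [("tcp",T[:3,3]),("tab",(.5955,-.2483,.174)),("tab base",(.5955,-.2483,.138))]:
    u=wproj(f,T,p);print(n,[(u[0]+.5-205)*7,(u[1]+.5-190)*7])
E
```

```text
tcp [np.float64(322.82423255832896), np.float64(344.97241967567345)]
tcp+20up [np.float64(318.4049378296679), np.float64(318.3018832332773)]
tab [np.float64(324.764599106948), np.float64(315.5439371545209)]
tab base [np.float64(332.51510609210686), np.float64(363.17796230841253)]
tcp [np.float64(365.648465116658), np.float64(409.94483935134684)]
tab [np.float64(369.5291982138961), np.float64(351.08787430904187)]
tab base [np.float64(385.0302121842137), np.float64(446.35592461682506)]
tcp [np.float64(375.80972844874873), np.float64(243.22110074678156)]
tab [np.float64(378.2429399836276), np.float64(309.99192555322804)]
tab base [np.float64(376.47128896823443), np.float64(160.92804990188893)]
```

View pics/s18d.png

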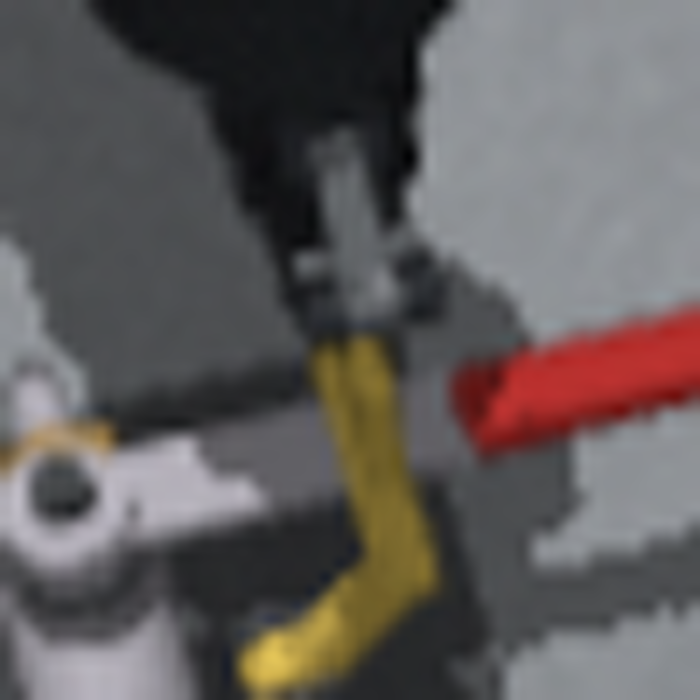

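View pics/w18d.png

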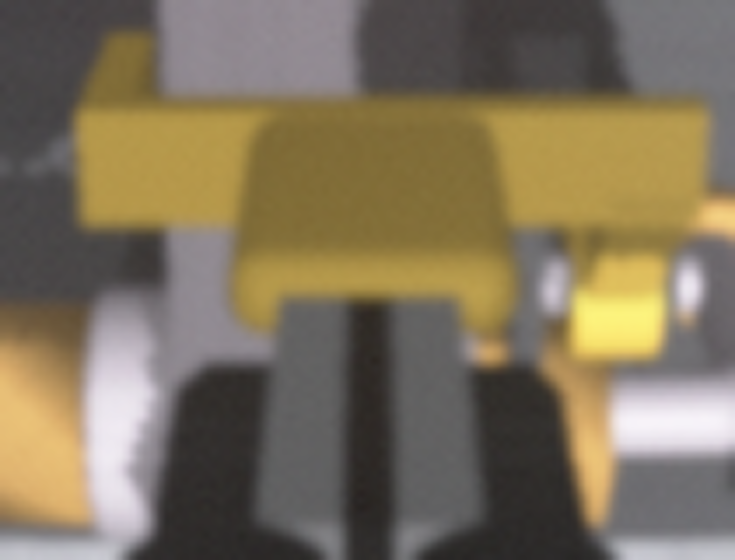

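```bash

python3 - <<'E'
from h import *
f=np.load("pics/w18.png.npz");f={"mount":f["mount"],"mtx":f["mtx"]}
for x in (-.011,0,.011):
  for z in (0,-.01,-.019,-.03,-.04): print(x,z,wproj(f,np.eye(4),(x,0,z)))
E
```

```text
-0.011 0 (np.float64(258.1574763490491), np.float64(239.81240444050016))
-0.011 -0.01 (np.float64(258.2139758022185), np.float64(246.58692933371273))
-0.011 -0.019 (np.float64(258.26951301793235), np.float64(253.26803518149694))
-0.011 -0.03 (np.float64(258.34424806994537), np.float64(262.29350423324894))
-0.011 -0.04 (np.float64(258.4196459007904), np.float64(271.4402581412727))
0 0 (np.float64(258.18710406410696), np.float64(224.24587153525448))
0 -0.01 (np.float64(258.2471566259638), np.float64(230.40529290305986))
0 -0.019 (np.float64(258.30647530764037), np.float64(236.5084619299721))
0 -0.03 (np.float64(258.38677294244957), np.float64(244.8006147028163))
0 -0.04 (np.float64(258.4683613387186), np.float64(253.26254358014276))
0.011 0 (np.float64(258.21608858842467), np.float64(207.9906953514899))
0.011 -0.01 (np.float64(258.27967330066105), np.float64(213.43131787161866))
0.011 -0.019 (np.float64(258.34277658736835), np.float64(218.84625733885645))
0.011 -0.03 (np.float64(258.4286900738685), np.float64(226.24366716504514))
0.011 -0.04 (np.float64(258.51659724322013), np.float64(233.84308961559583))
```

{"op": "carry_out", "data": {"motion": [[[0, 0, -0.01, 0, 0, 0, 1], [0.015, 0, -0.015, 0, 0, 0, 1], [0.035, 0, -0.01, 0, 0, 0, 1], [0.045, 0, 0, 0, 0, 0, 1], [0.045, 0, 0.012, 0, 0, 0, 1], [0.045, 0, 0.018, 0, 0, 0, 1], [0.045, 0, 0.018, 0, 0, 0, 1]]]}}

```text
time_s: 30.45
tool_pos: [0.6084, -0.2097, 0.1331]
ee_rot: [[0.345, 0.939, -0.003], [0.939, -0.345, 0.0], [-0.001, -0.003, -1.0]]
force: [-0.9, -0.1, -0.6]
width: 0.0001
```

```bash

python3 - <<'E'
from h import *
np.set_printoptions(precision=4,suppress=True)
tip=joint_report();T=tool();print(T)
g=optics.grab_frame("scene");crop(g["color"],195,205,255,265,12,"pics/s19c.png")
f,T2=wgrab("pics/w19.png");crop(f["color"],205,160,310,270,6,"pics/w19c.png")
for z in (0,.02,.03,.04):
    u=proj(g,T[:3,3]+[0.005,-.002,z]);print(z,[(u[0]+.5-195)*12,(u[1]+.5-205)*12])
t=optics.grab_frame("top");crop(t["color"],270,130,370,220,7,"pics/t19c.png")
E
```

```text
t 30.45 F [-0.9006 -0.0793 -0.6489] w 7.309408808094669e-05 tip [ 0.6081 -0.2097  0.0203] in joint_2 frame [-0.0105 -0.3534] -0.06972804782895392 j [ 36.4866  30.5345 -30.1753  94.8129  17.2622  59.5352 -19.2725]
[[ 0.3445  0.9388 -0.0034  0.6084]
 [ 0.9388 -0.3445  0.0002 -0.2097]
 [-0.001  -0.0032 -1.      0.1331]
 [ 0.      0.      0.      1.    ]]
0 [np.float64(499.7268697491137), np.float64(466.0950100303179)]
0.02 [np.float64(494.45084696205436), np.float64(421.0942522391532)]
0.03 [np.float64(491.7664700888547), np.float64(398.1984084631646)]
0.04 [np.float64(489.05045425726144), np.float64(375.0327066594732)]
```

View pics/s19c.png

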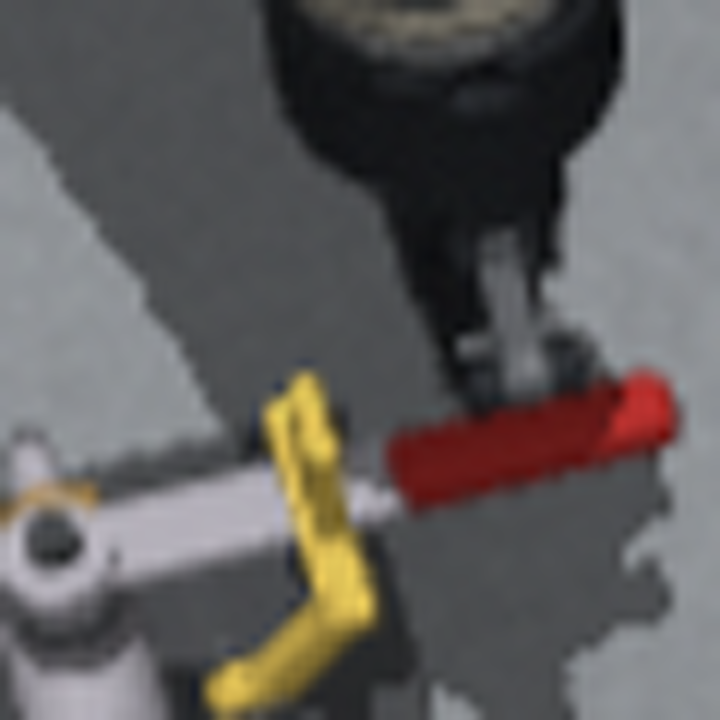

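View pics/w19c.png

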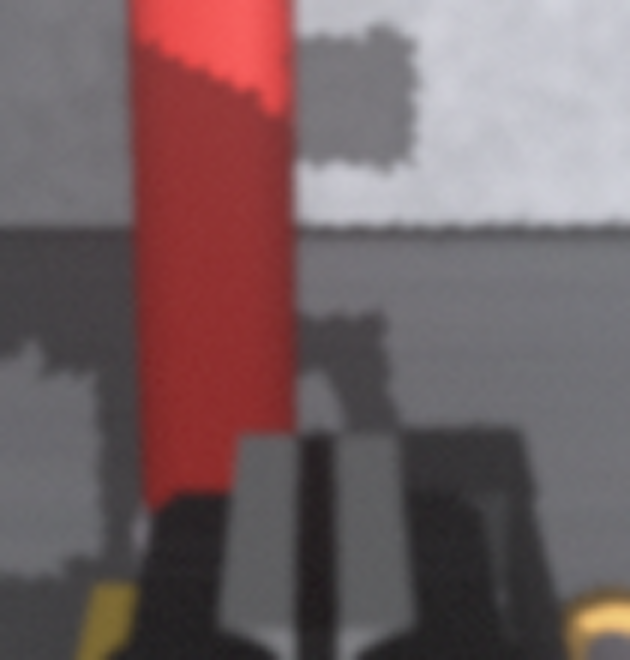

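{"op": "carry_out", "data": {"motion": [[[0, 0, 0.003, 0, 0, 0, 1], [0, 0, 0.006, 0, 0, 0, 1], [0, 0, 0.009, 0, 0, 0, 1], [0, 0, 0.009, 0, 0, 0, 1]]]}}

```text
time_s: 31.0
tool_pos: [0.6094, -0.2088, 0.1254]
ee_rot: [[0.343, 0.939, -0.001], [0.939, -0.343, 0.0], [-0.0, -0.001, -1.0]]
force: [-0.7, -0.0, -0.2]
width: -0.0
```

```bash

python3 - <<'E'
from h import *
np.set_printoptions(precision=4,suppress=True)
tip=joint_report();T=tool();print(T)
g=optics.grab_frame("scene");crop(g["color"],195,205,255,265,12,"pics/s20c.png")
E
```

```text
t 31.0 F [-0.7402 -0.0309 -0.2299] w -1.3467324675984086e-05 tip [ 0.6093 -0.2088  0.0126] in joint_2 frame [-0.0091 -0.3526] -0.077374009323198 j [ 36.3306  30.9685 -30.082   95.234   17.5824  58.6135 -19.556 ]
[[ 0.3435  0.9392 -0.001   0.6094]
 [ 0.9392 -0.3435  0.0002 -0.2088]
 [-0.0001 -0.001  -1.      0.1254]
 [ 0.      0.      0.      1.    ]]
```

View pics/s20c.png

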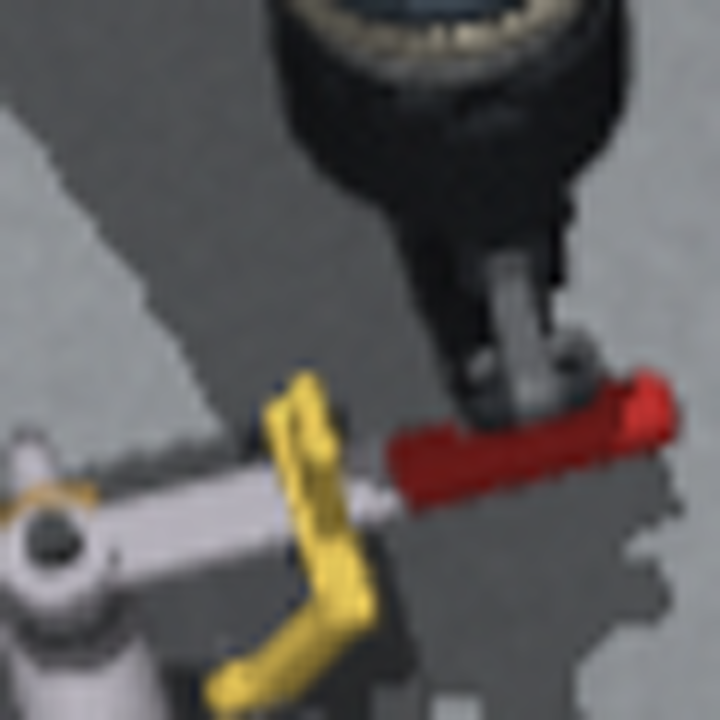

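{"op": "carry_out", "data": {"motion": [[[0, 0, 0.004, 0, 0, 0, 1], [0, 0, 0.008, 0, 0, 0, 1], [-0.006, 0, 0.008, 0, 0, 0, 1], [-0.014, 0, 0.008, 0, 0, 0, 1], [-0.021, 0, 0.008, 0, 0, 0, 1], [-0.027, 0, 0.008, 0, 0, 0, 1], [-0.033, 0, 0.008, 0, 0, 0, 1], [-0.039, 0, 0.008, 0, 0, 0, 1], [-0.045, 0, 0.008, 0, 0, 0, 1], [-0.045, 0, 0.008, 0, 0, 0, 1]]]}}

```text
time_s: 32.05
tool_pos: [0.5938, -0.2527, 0.1179]
ee_rot: [[0.345, 0.939, -0.0], [0.939, -0.345, -0.001], [-0.001, 0.0, -1.0]]
force: [-0.8, 0.2, -0.1]
width: 0.0001
```

```bash

python3 - <<'E'
from h import *
np.set_printoptions(precision=4,suppress=True)
tip=joint_report();T=tool();print(T)
g=optics.grab_frame("scene");crop(g["color"],185,205,255,275,10,"pics/s21c.png")
f,T2=wgrab("pics/w21.png");crop(f["color"],175,140,335,270,5,"pics/w21c.png")
E
```

```text
t 32.05 F [-0.8083  0.1565 -0.1441] w 8.503458172195645e-05 tip [ 0.5938 -0.2528  0.0051] in joint_2 frame [-0.0279 -0.3953] -0.08485961967093976 j [ 40.0554  31.3973 -29.5565  95.5136  17.7555  57.8024 -15.6371]
[[ 0.345   0.9386 -0.0004  0.5938]
 [ 0.9386 -0.345  -0.001  -0.2527]
 [-0.0011  0.     -1.      0.1179]
 [ 0.      0.      0.      1.    ]]
```

View pics/s21c.png

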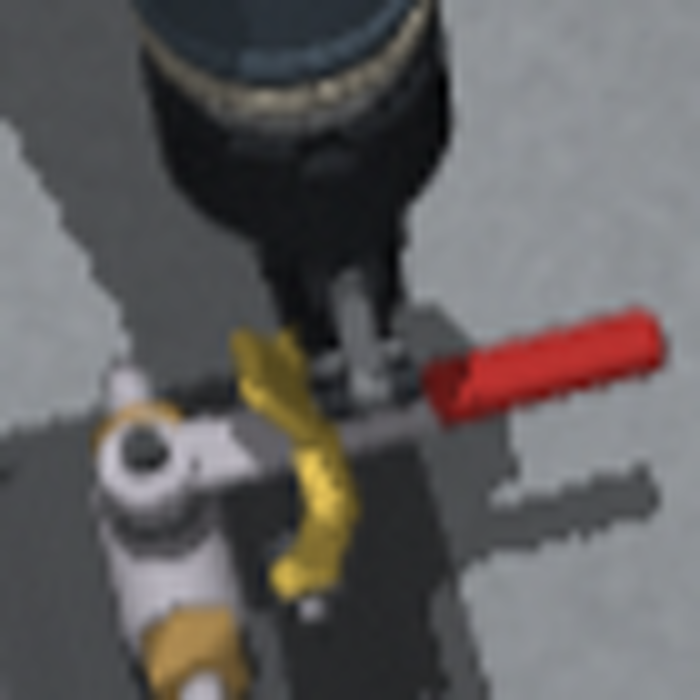

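View pics/w21c.png

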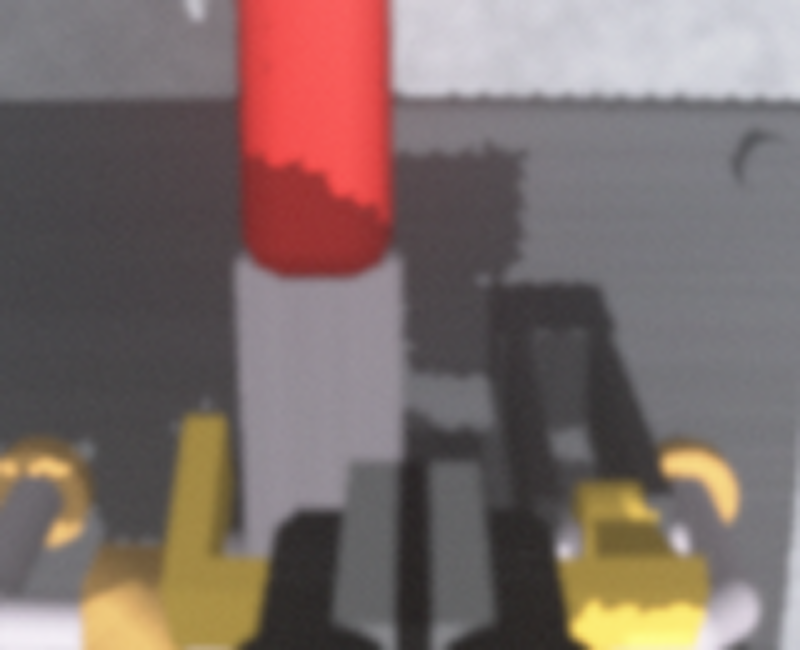

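{"op": "carry_out", "data": {"motion": [[[-0.005, 0, 0, 0, 0, 0, 1], [-0.011, 0, 0, 0, 0, 0, 1], [-0.017, 0, 0, 0, 0, 0, 1], [-0.023, 0, 0, 0, 0, 0, 1], [-0.029, 0, 0, 0, 0, 0, 1], [-0.035, 0, 0, 0, 0, 0, 1], [-0.04, 0, 0, 0, 0, 0, 1], [-0.04, 0, 0, 0, 0, 0, 1]]]}}

```text
time_s: 32.95
tool_pos: [0.5801, -0.29, 0.1178]
ee_rot: [[0.345, 0.939, -0.0], [0.939, -0.345, -0.001], [-0.001, -0.0, -1.0]]
force: [0.9, -0.5, 0.2]
width: -0.0002
```

```bash

python3 - <<'E'
from h import *
np.set_printoptions(precision=4,suppress=True)
tip=joint_report();T=tool();print(T)
g=optics.grab_frame("scene");crop(g["color"],185,205,255,275,10,"pics/s22c.png")
f,T2=wgrab("pics/w22.png");crop(f["color"],175,140,335,270,5,"pics/w22c.png")
E
```

```text
t 32.95 F [ 0.8692 -0.5271  0.2033] w -0.00015850640797873702 tip [ 0.58  -0.29   0.005] in joint_2 frame [-0.0444 -0.4314] -0.08495787310045134 j [ 43.3031  31.6223 -29.2508  95.0676  17.6394  57.9534 -11.9507]
[[ 0.3449  0.9386 -0.0004  0.5801]
 [ 0.9386 -0.3449 -0.0006 -0.29  ]
 [-0.0007 -0.0002 -1.      0.1178]
 [ 0.      0.      0.      1.    ]]
```

View pics/s22c.png

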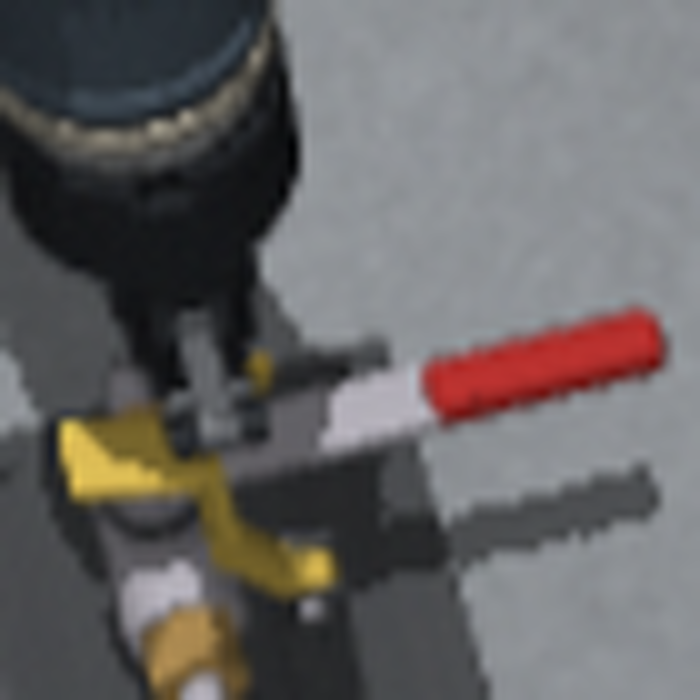

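View pics/w22c.png

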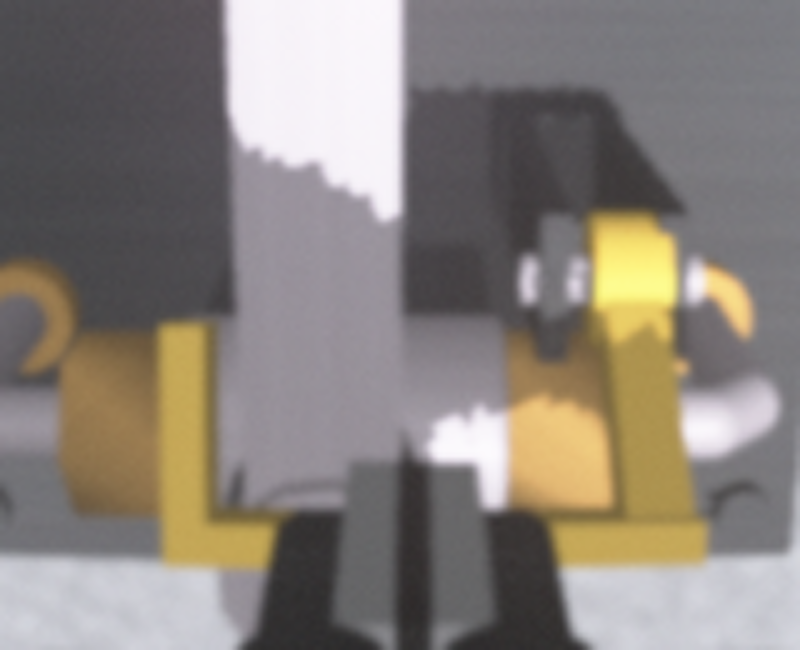

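{"op": "carry_out", "data": {"motion": [[[0.002, 0, -0.01, 0, 0, 0, 1], [0.006, -0.001, -0.035, 0, 0, 0, 1], [0.012, -0.002, -0.065, 0, 0, 0, 1], [0.03, -0.004, -0.085, 0, 0, 0, 0.5], [0.06, -0.008, -0.09, 0, 0, 0, 0.4], [0.085, -0.011, -0.09, 0, 0, 0, 0.4], [0.098, -0.012, -0.09, 0, 0, 0, 0.4], [0.101, -0.0124, -0.085, 0, 0, 0, 0.4], [0.101, -0.0124, -0.065, 0, 0, 0, 0.4], [0.101, -0.0124, -0.04, 0, 0, 0, 0.4], [0.101, -0.0124, -0.015, 0, 0, 0, 0.4], [0.101, -0.0124, 0.005, 0, 0, 0, 0.4], [0.101, -0.0124, 0.008, 0, 0, 0, 0.4], [0.101, -0.0124, 0.008, 0, 0, 0, 0.4]]]}}

```text
time_s: 34.45
tool_pos: [0.6031, -0.1906, 0.1093]
ee_rot: [[0.345, 0.939, -0.002], [0.939, -0.345, -0.0], [-0.001, -0.001, -1.0]]
force: [-1.0, 0.2, -0.1]
width: 0.051
```

```bash

python3 - <<'E'
from h import *
np.set_printoptions(precision=4,suppress=True)
tip=joint_report();T=tool();print(T)
g=optics.grab_frame("scene");crop(g["color"],185,205,265,285,9,"pics/s23c.png")
f,T2=wgrab("pics/w23.png");cv2.imwrite("pics/w23b.png",cv2.resize(f["color"],(800,600)))
E
```

```text
t 34.45 F [-1.0021  0.2285 -0.0927] w 0.051005045790665816 tip [ 0.603  -0.1906 -0.0035] in joint_2 frame [-0.0141 -0.334 ] -0.09350858098877485 j [ 35.3836  31.0588 -30.4007  97.6545  18.2935  56.3705 -21.8612]
[[ 0.3447  0.9387 -0.0016  0.6031]
 [ 0.9387 -0.3447 -0.     -0.1906]
 [-0.0006 -0.0014 -1.      0.1093]
 [ 0.      0.      0.      1.    ]]
```

View pics/s23c.png

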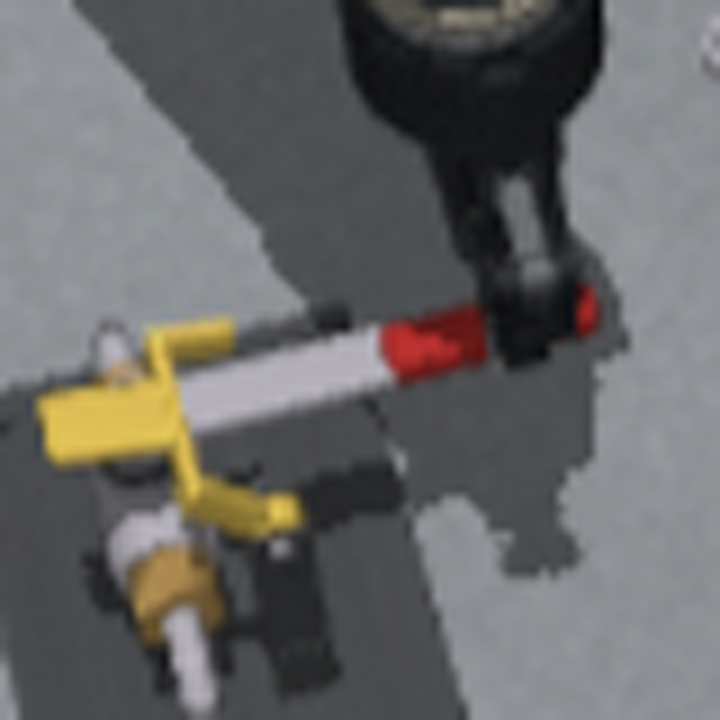

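View pics/w23b.png

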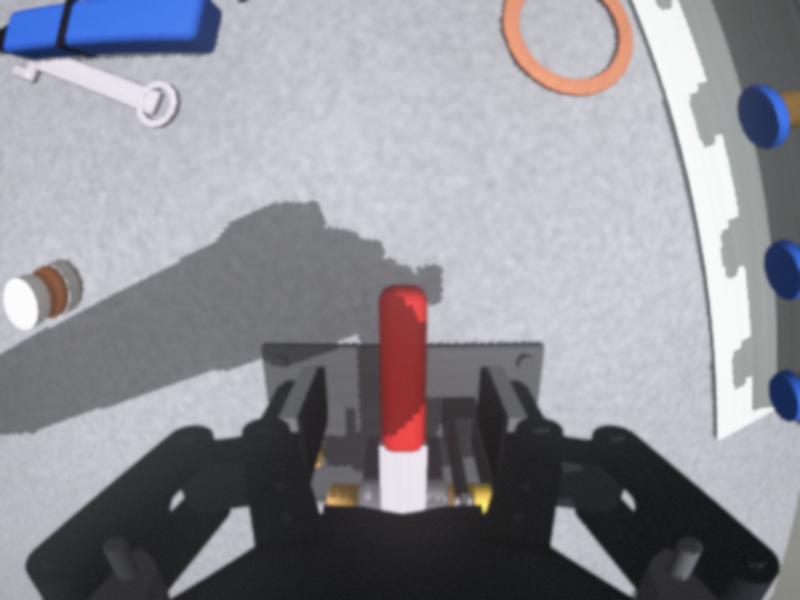

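{"op": "carry_out", "data": {"motion": [[[0, 0, 0.006, 0, 0, 0, 0.4], [0, 0, 0.014, 0, 0, 0, 0.4], [0, 0, 0.022, 0, 0, 0, 0.4], [0, 0, 0.03, 0, 0, 0, 0.4], [0, 0, 0.036, 0, 0, 0, 0.4], [0, 0, 0.038, 0, 0, 0, 0.4], [0, 0, 0.038, 0, 0, 0, 0.4]]]}}

```text
time_s: 35.25
tool_pos: [0.6035, -0.1894, 0.0715]
ee_rot: [[0.343, 0.939, -0.001], [0.939, -0.343, 0.0], [-0.0, -0.001, -1.0]]
force: [0.3, -0.2, -0.3]
width: 0.0513
```

```bash

python3 - <<'E'
from h import *
np.set_printoptions(precision=4,suppress=True)
tip=joint_report();T=tool();print(T)
g=optics.grab_frame("scene");crop(g["color"],185,205,265,285,9,"pics/s24c.png")
f,T2=wgrab("pics/w24.png");cv2.imwrite("pics/w24b.png",cv2.resize(f["color"],(800,600)))
E
```

```text
t 35.25 F [ 0.2887 -0.2072 -0.3087] w 0.05125584304347317 tip [ 0.6034 -0.1893 -0.0413] in joint_2 frame [-0.0136 -0.3328] -0.13130503943532684 j [ 34.5394  33.4412 -29.4339  99.3721  19.9515  52.492  -23.223 ]
[[ 0.3432  0.9393 -0.0007  0.6035]
 [ 0.9393 -0.3432  0.0003 -0.1894]
 [-0.     -0.0008 -1.      0.0715]
 [ 0.      0.      0.      1.    ]]
```

View pics/s24c.png

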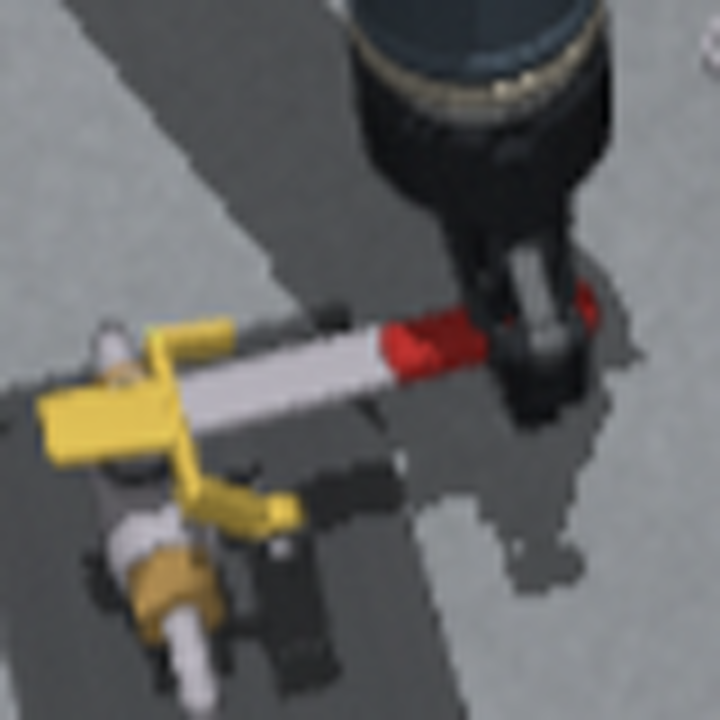

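View pics/w24b.png

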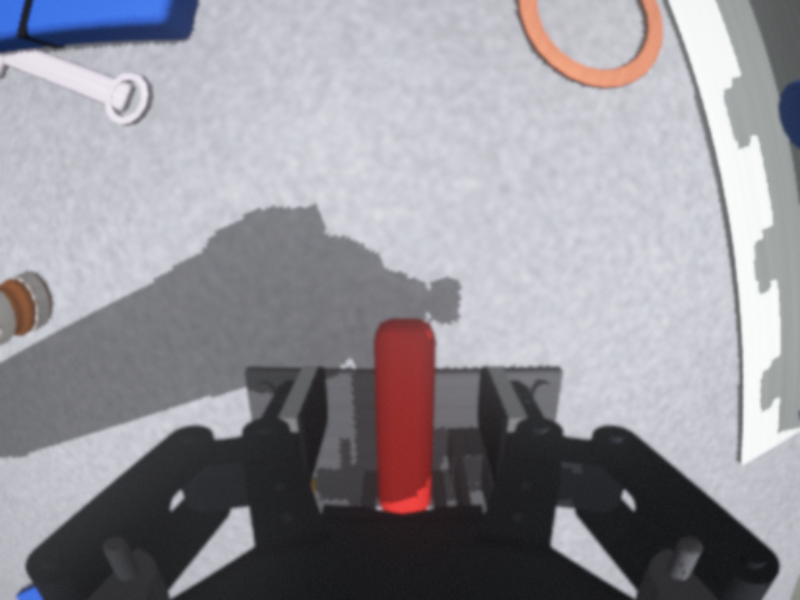

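{"op": "carry_out", "data": {"motion": [[[0, 0, 0, 0, 0, 0, 0.6], [0, 0, 0, 0, 0, 0, 0.8], [0, 0, 0, 0, 0, 0, 1], [0, 0, 0, 0, 0, 0, 1], [0, 0, 0, 0, 0, 0, 1], [0, 0, 0, 0, 0, 0, 1]]], "newtons": 60}}

```text
time_s: 35.95
tool_pos: [0.6045, -0.1897, 0.0726]
ee_rot: [[0.343, 0.939, 0.002], [0.939, -0.343, -0.0], [0.0, 0.002, -1.0]]
force: [1.4, -1.6, 2.7]
width: 0.0167
```

```bash

python3 - <<'E'
from h import *
np.set_printoptions(precision=4,suppress=True)
tip=joint_report();T=tool();print(T)
g=optics.grab_frame("scene");crop(g["color"],185,205,265,285,9,"pics/s25c.png")
V=np.array([.562,-.3035]);x,y=T[0,3]-V[0],T[1,3]-V[1];R=np.hypot(x,y);a0=np.arctan2(y,x);print("radius",R,"ang",np.degrees(a0))
ax=T[:3,:3]
for th in (5,10,15,20,25,30,35,40,45,50,55,60,65,70,75,78,79,80,81):
    a=a0+np.radians(th);p=np.array([V[0]+R*np.cos(a),V[1]+R*np.sin(a),T[2,3]])-T[:3,3]
    print(th,np.round(ax.T@p,4),"turn",-th)
E
```

```text
t 35.95 F [ 1.4363 -1.5877  2.694 ] w 0.01668679110790928 tip [ 0.6047 -0.1898 -0.0402] in joint_2 frame [-0.0124 -0.3333] -0.13024610900187866 j [ 34.5513  33.3818 -29.4469  99.3056  19.9577  52.4704 -23.2209]
[[ 0.3434  0.9392  0.0017  0.6045]
 [ 0.9392 -0.3434 -0.0005 -0.1897]
 [ 0.0001  0.0018 -1.      0.0726]
 [ 0.      0.      0.      1.    ]]
radius 0.12144990618003412 ang 69.53592442639035
5 [-0.0004 -0.0106 -0.    ] turn -5
10 [-0.0017 -0.0211 -0.    ] turn -10
15 [-0.0039 -0.0315 -0.0001] turn -15
20 [-0.0071 -0.0416 -0.0001] turn -20
25 [-0.011  -0.0514 -0.0001] turn -25
30 [-0.0159 -0.0608 -0.0001] turn -30
35 [-0.0215 -0.0698 -0.0001] turn -35
40 [-0.0279 -0.0783 -0.0001] turn -40
45 [-0.035  -0.0861 -0.0002] turn -45
50 [-0.0428 -0.0933 -0.0002] turn -50
55 [-0.0511 -0.0998 -0.0002] turn -55
60 [-0.06   -0.1056 -0.0002] turn -60
65 [-0.0694 -0.1105 -0.0002] turn -65
70 [-0.0792 -0.1146 -0.0002] turn -70
75 [-0.0892 -0.1179 -0.0002] turn -75
78 [-0.0954 -0.1194 -0.0002] turn -78
79 [-0.0975 -0.1199 -0.0002] turn -79
80 [-0.0996 -0.1203 -0.0002] turn -80
81 [-0.1017 -0.1206 -0.0002] turn -81
```

View pics/s25c.png

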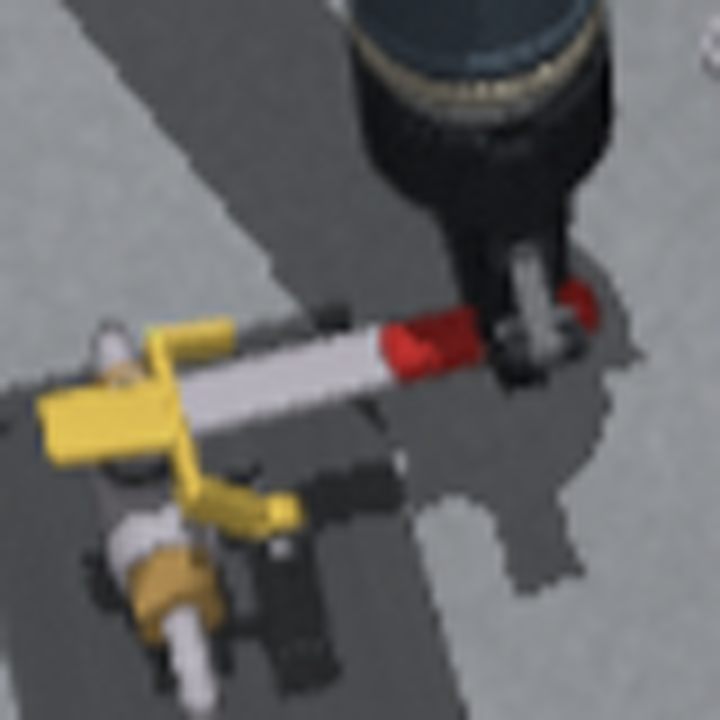

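{"op": "carry_out", "data": {"motion": [[[0, -0.0027, 0, 0, 0, -1.25, 1], [-0.0002, -0.0064, 0, 0, 0, -3, 1], [-0.0006, -0.0117, 0, 0, 0, -5.5, 1], [-0.0012, -0.0169, 0, 0, 0, -8, 1], [-0.002, -0.0221, 0, 0, 0, -10.5, 1], [-0.0032, -0.0283, 0, 0, 0, -13.5, 1], [-0.0048, -0.0345, 0, 0, 0, -16.5, 1], [-0.0067, -0.0406, 0, 0, 0, -19.5, 1], [-0.0091, -0.0469, 0, 0, 0, -22.7, 1], [-0.0118, -0.0532, 0, 0, 0, -26, 1], [-0.0149, -0.059, 0, 0, 0, -29, 1], [-0.018, -0.0645, 0, 0, 0, -32, 1], [-0.0215, -0.0698, 0, 0, 0, -35, 1], [-0.0248, -0.0744, 0, 0, 0, -37.7, 1], [-0.0279, -0.0783, 0, 0, 0, -40, 1], [-0.0279, -0.0783, 0, 0, 0, -40, 1]]]}}

```text
time_s: 37.6
tool_pos: [0.5214, -0.1897, 0.0725]
ee_rot: [[-0.341, 0.94, 0.003], [0.94, 0.341, -0.001], [-0.002, 0.002, -1.0]]
force: [4.0, -3.1, 1.5]
width: 0.017
```

```bash

python3 - <<'E'
from h import *
np.set_printoptions(precision=4,suppress=True)
tip=joint_report();T=tool();print(T)
g=optics.grab_frame("scene");crop(g["color"],165,205,255,295,8,"pics/s26c.png")
V=np.array([.562,-.3035]);x,y=T[0,3]-V[0],T[1,3]-V[1];R=np.hypot(x,y);a0=np.arctan2(y,x);yaw=np.degrees(np.arctan2(T[1,0],T[0,0]));print("radius",R,"ang",np.degrees(a0),"yaw",yaw)
R=.1213;ax=T[:3,:3]
for ang in (115,120,125,130,135,140,145,147,148,149,150):
    a=np.radians(ang);p=np.array([V[0]+R*np.cos(a),V[1]+R*np.sin(a),T[2,3]])-T[:3,3]
    print(ang,np.round(ax.T@p,4),"turn",-(ang-yaw))
E
```

```text
t 37.6 F [ 3.9845 -3.0735  1.5281] w 0.01701831032430081 tip [ 0.5217 -0.1898 -0.0403] in joint_2 frame [-0.0951 -0.3271] -0.1302872024197795 j [ 46.6335  29.6851 -40.7026 109.6956  25.1347  49.5789  12.9408]
[[-0.341   0.9401  0.0029  0.5214]
 [ 0.9401  0.341  -0.0009 -0.1897]
 [-0.0019  0.0024 -1.      0.0725]
 [ 0.      0.      0.      1.    ]]
radius 0.12086476083194374 ang 109.62492298724274 yaw 109.9392497649668
115 [-0.     -0.0114 -0.    ] turn -5.060750235033197
120 [-0.0014 -0.0219 -0.0001] turn -10.060750235033197
125 [-0.0037 -0.0322 -0.0001] turn -15.060750235033197
130 [-0.0069 -0.0423 -0.0001] turn -20.060750235033197
135 [-0.011  -0.052  -0.0001] turn -25.060750235033197
140 [-0.0159 -0.0614 -0.0001] turn -30.060750235033197
145 [-0.0216 -0.0703 -0.0001] turn -35.0607502350332
147 [-0.0241 -0.0738 -0.0001] turn -37.0607502350332
148 [-0.0254 -0.0754 -0.0001] turn -38.0607502350332
149 [-0.0267 -0.0771 -0.0001] turn -39.0607502350332
150 [-0.028  -0.0787 -0.0001] turn -40.0607502350332
```

View pics/s26c.png

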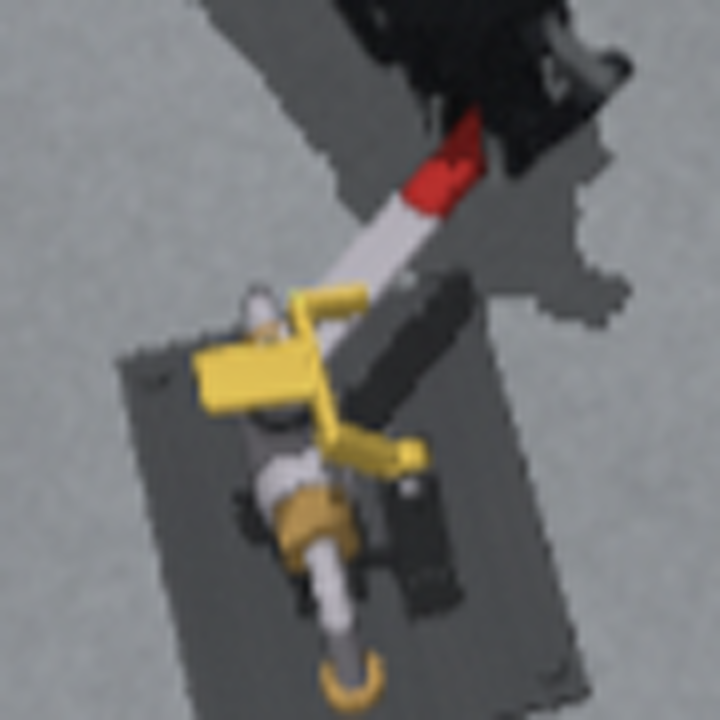

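{"op": "carry_out", "data": {"motion": [[[0, -0.003, 0, 0, 0, -1.2, 1], [-0.0001, -0.0083, 0, 0, 0, -3.6, 1], [-0.0003, -0.0145, 0, 0, 0, -6.5, 1], [-0.0012, -0.0208, 0, 0, 0, -9.5, 1], [-0.0024, -0.027, 0, 0, 0, -12.5, 1], [-0.0041, -0.0333, 0, 0, 0, -15.6, 1], [-0.0063, -0.0396, 0, 0, 0, -18.7, 1], [-0.0087, -0.0457, 0, 0, 0, -21.8, 1], [-0.0114, -0.0515, 0, 0, 0, -24.8, 1], [-0.0144, -0.0572, 0, 0, 0, -27.8, 1], [-0.0178, -0.0628, 0, 0, 0, -30.9, 1], [-0.0208, -0.0677, 0, 0, 0, -33.6, 1], [-0.0235, -0.0717, 0, 0, 0, -36, 1], [-0.0254, -0.0748, 0, 0, 0, -38, 1], [-0.0265, -0.0767, 0, 0, 0, -39, 1], [-0.0265, -0.0767, 0, 0, 0, -39, 1], [-0.0265, -0.0767, 0, 0, 0, -39, 1], [-0.0265, -0.0767, 0, 0, 0, -39, 1]]]}}

```text
time_s: 39.45
tool_pos: [0.4596, -0.24, 0.0725]
ee_rot: [[-0.855, 0.518, 0.004], [0.518, 0.855, 0.0], [-0.004, 0.002, -1.0]]
force: [6.0, -1.9, 0.1]
width: 0.0165
```

```bash

python3 - <<'E'
from h import *
np.set_printoptions(precision=4,suppress=True)
tip=joint_report();T=tool();print(T)
g=optics.grab_frame("scene");crop(g["color"],145,195,245,295,7,"pics/s27c.png");cv2.imwrite("pics/s27.png",cv2.resize(g["color"],(800,600)))
f,T2=wgrab("pics/w27.png");cv2.imwrite("pics/w27b.png",cv2.resize(f["color"],(800,600)))
V=np.array([.562,-.3035]);x,y=T[0,3]-V[0],T[1,3]-V[1];R=np.hypot(x,y);a0=np.arctan2(y,x);yaw=np.degrees(np.arctan2(T[1,0],T[0,0]));print("radius",R,"ang",np.degrees(a0),"yaw",yaw,"lever rad est",a0-np.radians(69.9))
E
```

```text
t 39.45 F [ 6.0252 -1.9438  0.0807] w 0.016549625877450607 tip [ 0.4601 -0.24   -0.0403] in joint_2 frame [-0.1603 -0.3725] -0.13028402323822913 j [ 62.4562  30.0268 -51.0396 114.0833  30.4642  49.9177  53.662 ]
[[-0.8554  0.518   0.0044  0.4596]
 [ 0.518   0.8554  0.0001 -0.24  ]
 [-0.0037  0.0024 -1.      0.0725]
 [ 0.      0.      0.      1.    ]]
radius 0.12051359174102648 ang 148.212634346061 yaw 148.80334667248985 lever rad est 1.366813315249161
```

View pics/s27c.png

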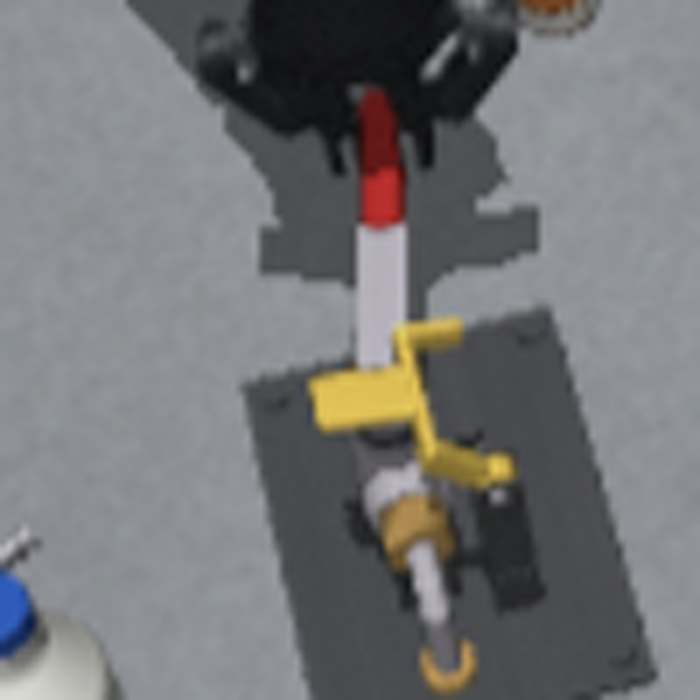

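View pics/w27b.png

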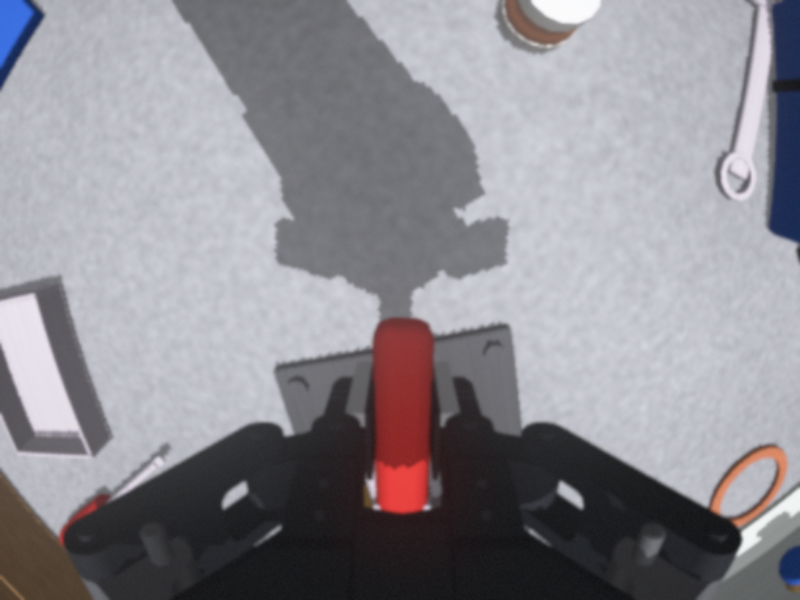

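View pics/s27.png

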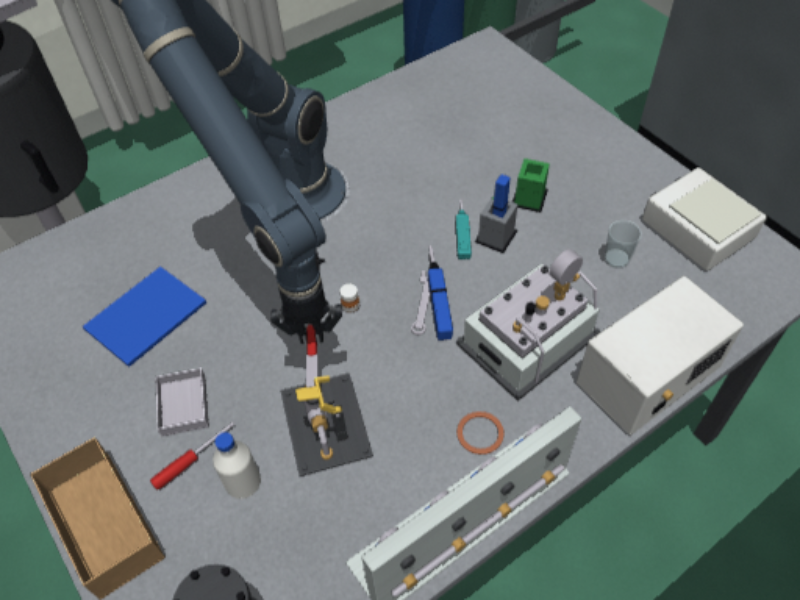

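```bash

python3 - <<'E'
from h import *
s=r.state();print(s["time_s"],s["force"],s["width"],s["tool_pos"])
print(workorder.hand_in())
E
```

```text
39.55 [ 6.44281911 -1.63473454  0.35502703] 0.016868620797405337 [ 0.45959174 -0.24002802  0.07252221]
the job is handed in; nothing more can be done
None
```

I finished the leak check and handed the job in at 39.6 s of the 72 s allowed, with the gripper still holding the vent lever open. The interface gave no verdict.

- **Leak check:** I took the small blue probe from the grey dock and drew its tip along the joint at about 3 cm/s. It was tilted 12° and ran about 7 mm from the joint line. The wrist force stayed within about 2 N throughout. A second wrist view at the far end put the joint within 1 mm of where I had first measured it.
- **Probe back in its dock:** the wrist and scene pictures after release, and the last scene picture, show it upright in the socket.
- **Catch:** my first two pushes passed over the tab without touching it. In the camera views the shut fingertips sat roughly 30 mm behind the stated TCP. I pushed again about 35 mm lower and the catch flipped right over; the last pictures show it still over.
- **Lever:** I gripped the red sleeve at 60 N and turned it to about 1.37 rad, estimated from the tool pose. At hand-in the wrist felt about 6.5 N, which fits the lever's spring.

**Disagreements:**
- The scene camera read about 5 mm off from the top and wrist cameras, so I trusted the latter two.
- The turquoise probe and the large blue one, which I had left alone, fell over early on while the gripper was well above them and clear of the bench. The blue one ended up on the wrench. The wrench's ring end read within about 1 mm of before; its hidden fork end read about 14 mm different, though I could not see it well.
- I did not measure the other bystanders again; they look unmoved in the last scene picture.

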